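# Flip the hex key and nip up the clamp screw

### The arm

A 7-joint arm with a two-finger parallel gripper is mounted at the origin on the work surface. World frame = base frame: x ahead of the robot, y to its left, z up, the work surface at z = 0. Lengths are in m, angles in rad, forces in N, time in s.
With the tool pointing down it reaches from about 0.425 to 0.875 m from the base axis. Payload 9.9 kg.
Tool frame: the origin (TCP) lies on the mounting face of the last link; the fingertips stand 173 mm ahead of it and the grasp point (between the pads) lies 155 mm ahead of it (manip.grip_depth is the distance from the TCP to the grasp point, in m); z points along the fingers, y is the direction in which the jaws open and shut (so a half turn about z gives the same grasp; the last joint's range is limited). The gripper opens to 85 mm and grips with 20 to 120 N. Pads are 22 mm wide; open, the fingers measure 114 mm over their backs; the gripper's body (76 mm by 85 mm) begins 54 mm behind the grasp point. The pads swing forward as they close: fully open they stand 13 mm farther back than shut.
Start: joints at [-1.252, 0.576, 0.025, 1.437, -0.015, 1.129, -0.057], TCP at [0.265, 0.621, 0.405] pointing down, gripper open.
Joint ranges: [-2.76, 2.76], [-0.34, 2.15], [-1.52, 1.57], [0.19, 2.46], [-1.09, 4.23], [0.17, 1.99], [-2.82, 2.82]. Speed limits (rad/s): [2.22, 2.22, 3.01, 3.01, 3.14, 3.14, 3.14].

### API

Orientations are given as a unit quaternion [x, y, z, w].
In Python, from cell import manip gives the robot as it stands.
- The arm moves only by the tool servo_tool, never from a script. Its arguments are lists of equal length, an entry for each row: "dp": the shift along the tool's x, y, z each as a share of 400 mm, from -1 to 1, a list of three; "turn": the turn, a rotation vector about the tool's x, y, z each as a share of 30 degrees, from -1 to 1, a list of three. In form: {"dp": [[dx, dy, dz], ...], "turn": [[rx, ry, rz], ...]}. A call has 1 to 5 rows; each row is the pose to reach, as a shift and turn from the pose commanded when the call began, along the tool's axes at that moment; what a row does not reach only later rows make up. A row lasts 1/12 s, in which the tool goes at most 41.7 mm and 7.16 degrees, less where a joint would pass 70% of its speed; a pose out of reach is approached as far as the arm can. A call with a number of a shift or a turn outside -1 to 1 is refused whole. A call with a gripper value outside its range is refused whole. "grip" is the opening in per cent of the stroke, from 0 (shut) to 100 (fully open), set as the call begins (left out, the last holds). The fingers move at their own pace and stop on an object; the grip force is fixed at half the most. Time passes only in rows, so rows that repeat a pose let the fingers close. It gives the time, the measured TCP pose, the force and the opening at its end, in the units of the state.
- manip.get_obs(): the state, without advancing time (a new reading comes with each control period).
- manip.get_image(name): name is "side" or "top"; returns a dict with "pixels" (420x560x3 uint8, red, green, blue), "K" (3x3 intrinsics, pixels), "k1" (the pictures are not rectified: a ray, as slopes to the right and down, at radius r is drawn at 1 + k1 r^2 times it, then the intrinsics apply), "R" (3x3) and "t" (3): a world point X has camera coordinates R X + t. Camera axes: x right, y down, z forward; pixel columns grow to the right and rows downward; lengths in m; the calibration is good to about 2 mm. A picture is of the moment at which its call begins. There is no depth.
- manip.hand_in(): hands the job in, once; it reports no verdict.
The state is a dict: "time_s": time; "joint_pos": joint angles; "qd": joint speeds; "effort": joint torques, N m; "ee_pos": TCP position; "tool_rot": TCP orientation; "contact_force": force on the tool from outside, world axes, zero at the start; "moment": the same for the moment, N m; "grip_width": finger opening in m.
Only numpy, scipy, OpenCV 4.12 (cv2) and the standard library are available. Lean on these libraries where they do the work, as an engineer would, in place of code of your own. Each camera call takes 0.05 s, during which the arm holds its last target.

### The job

Take the big hex key out of the wooden stand, flip it over and put its short arm fully home in the socket of the clamp's stiff screw, feeling it in without ramming it. Then use the long arm as the lever to tighten the screw clockwise until it comes up solid and the pointer stands in the green band for a moment, never letting it reach the red and never forcing the screw backwards. Ease off and let go, leaving the key seated in the screw and the other things on the bench where they are.

Things in the scene. Friction and masses are not known exactly. Their poses are not given: they have to be found in the camera images.
- key: Loose steel L-shaped hex key, about 0.4 kg, 17 mm across flats (19.6 over corners). Origin: the elbow, where the arms' centre lines meet. Long arm 160 mm along its own -z, short arm 55 mm along its own -y; x is normal to the L, and on both arms one pair of flats faces +-x (pinch it along x). It starts with the long arm down in the stand, near upright (leaning up to some degrees), short arm on top.
- short_tip (a point): Centre of the end face of the key's short arm, 55 mm from the elbow. The last 3 mm of each arm is a round pilot of 14.4 mm diameter. With this tip fully home in the screw the key's y points up and its long arm is a level lever, its centre line 97 mm above the bench at the screw, drooping about 0.1 rad when not held.
- long_tip (a point): Centre of the end face of the key's long arm, 160 mm from the elbow; at the start it stands on the floor of the stand's hole.
- stand: Fixed wooden key stand 70 x 160 x 65 mm (x, y, z), origin under its centre. The big key's hole is 21 mm square, 55 mm deep, at y = +45 mm in its frame. A smaller dark key (8 mm) is fixed in it at y = -45 mm, its elbow 112 mm above the bench: leave it.
- clamp: Fixed hold-down clamp: green base plate 130 x 130 x 16 mm, origin under its centre, with a white disc of 62 mm radius that bears the pointer's scale on its -y side. A steel strap to its -x holds a dark moulding (200 mm along y, 85 to 135 mm out on -x, top 36 mm above the bench). The screw stands upright on its centre; the screw's head is the highest point.
- screw_socket (a point): Centre of the mouth of the hex socket in the round dark screw head (35 mm across, top 64 mm above the bench), z up, turning with the screw. Socket 17.9 mm across flats, 22 mm deep, with a 3 mm sloped lead-in. Its flats face its own x and every 60 degrees on, so the seated key's long arm lies at 30, 90, 150, 210, 270 or 330 degrees from its x, with about 6 degrees of play each way.
- boss (a joint): Torque pointer, rad: the brass boss under the screw twists clockwise (from above) on a spring of 4 N m/rad. 0 = no load, black pointer along the clamp's -y. Tightening clockwise the screw drags at about 0.45 N m (reads 0.11) for an unknown 0.4 to 0.8 rad, then is solid and the reading climbs. Green 0.20 to 0.35, red from 0.38. Springs back when let go; negative = forced backwards.
- screw_dish: Bystander: small white bowl, 72 mm across, 24 mm high; leave it. Origin under its centre.
- wax_tin: Bystander: blue tin, 76 mm across, 60 mm high; leave it. Origin under its centre.
- glue_bottle: Bystander: amber bottle with green cap, 56 mm across, 150 mm high; leave it. Origin under its centre.
- mug: Bystander: blue mug, 80 mm across, 90 mm high; leave it. Origin under its centre.
- mallet: Bystander: hammer with wooden handle, about 260 mm long, lying; leave it.
- driver: Bystander: orange screwdriver, about 200 mm long, lying; leave it.
- moulding: Bystander: dark wooden offcut, 50 x 160 x 34 mm; leave it. Origin under its centre.
Mind the look-alikes: they are no part of the job. What is shaped like the key but purple or turquoise is not meant.

How it is judged:
By the outcome, as a careful person would: the job done as asked, in the order asked, and still so for the second after the job is handed in, with the robot touching nothing.
It also fails if it takes over 72 s, if anything falls off the work surface, if the arm or the gripper's body presses on something with over 40 N, if the wrist force passes 120 N, or if a joint passes its speed limit or range.

## Working session

There is one attempt and no reset: what is moved stays moved. The work goes in short steps, Python scripts to look and compute and a tool call to move; the robot and the scene stay as the last step left them, time stands still between calls to the robot, and variables do not carry over. Pictures are saved under pics/ and viewed, and the job is handed in when it is done.

Besides the shell and the picture viewer there is one more tool, called after ">>>" by a JSON object that holds its "fn" and its "kwargs", one argument or row to a line. servo_tool: Moves the arm, as the interface text tells. Its arguments: {"type":"object","properties":{"dp":{"type":"array","items":{"type":"array","items":{"type":"number"}}},"turn":{"type":"array","items":{"type":"array","items":{"type":"number"}}},"grip":{"type":"number"}},"required":["dp","turn"]}

```bash
ls; mkdir -p pics; python3 - <<'E'
from cell import manip
import cv2
o=manip.get_obs(); print(o)
for n in("side","top"):
    d=manip.get_image(n); cv2.imwrite(f"pics/{n}0.png",d["pixels"][:,:,::-1]); print(n,d["K"],d["k1"],d["R"],d["t"])
E
```

```text
pics
{'time_s': 0.0, 'joint_pos': array([-1.25180052,  0.57652497,  0.02478463,  1.43790759, -0.01499991,
        1.12897925, -0.05649039]), 'qd': array([-0.00048996, -0.00077119, -0.00103648,  0.00090213, -0.00032289,
        0.00011804,  0.00050334]), 'effort': array([-5.18186062e-04, -7.65775037e+01,  2.25043260e+00, -2.85966271e+01,
        1.53635588e-02,  1.26070032e-02, -1.89174926e-05]), 'ee_pos': array([0.26448464, 0.62084843, 0.40384602]), 'tool_rot': array([ 1.99993241e-01,  9.79796935e-01, -8.06307332e-04, -1.37579746e-04]), 'contact_force': array([ 0.9794427 , -0.91816529,  0.03739431]), 'moment': array([-0.03252265,  0.01027471,  0.04043444]), 'grip_width': 0.08517578206557326}
side [[432.77951796   0.         272.62562877]
 [  0.         432.77951796 213.83025358]
 [  0.           0.           1.        ]] -0.08874286664405373 [[ 0.84816832 -0.52941908 -0.01805371]
 [-0.3056094  -0.46120249 -0.8330037 ]
 [ 0.43268164  0.71204473 -0.55297278]] [-0.40752114  0.26053416  1.34918895]
top [[408.89147873   0.         274.09163785]
 [  0.         408.89147873 215.66803849]
 [  0.           0.           1.        ]] -0.061602826288275396 [[ 1.72749764e-02 -9.99848200e-01  2.26988100e-03]
 [-9.92692471e-01 -1.74224243e-02 -1.19407360e-01]
 [ 1.19428781e-01 -1.90534443e-04 -9.92842752e-01]] [-0.00339735  0.50334748  1.15507718]
```

View pics/side0.png

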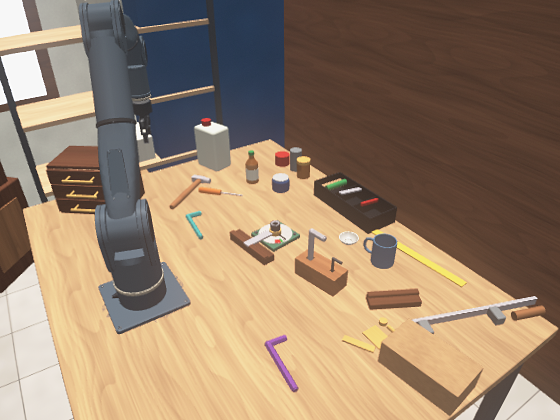

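View pics/top0.png

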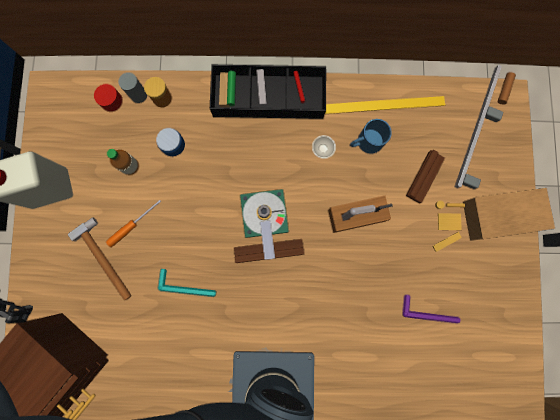

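```bash
python3 - <<'E'
import cv2, numpy as np
s=cv2.imread("pics/side0.png");t=cv2.imread("pics/top0.png")
a=cv2.resize(s[205:300,225:365],None,fx=5.5,fy=5.5,interpolation=cv2.INTER_CUBIC); cv2.imwrite("pics/side0c.png",a)
b=cv2.resize(t[180:265,230:400],None,fx=4.7,fy=4.7,interpolation=cv2.INTER_CUBIC); cv2.imwrite("pics/top0c.png",b)
E
```

```text
(no output)
```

View pics/side0c.png

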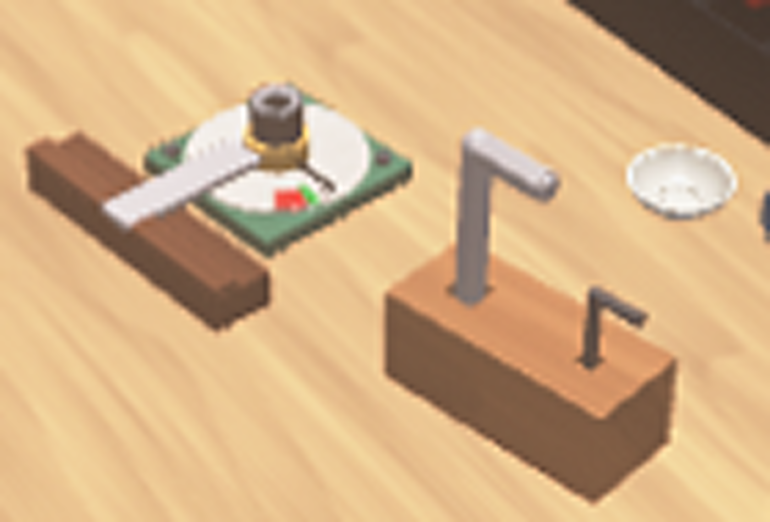

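View pics/top0c.png

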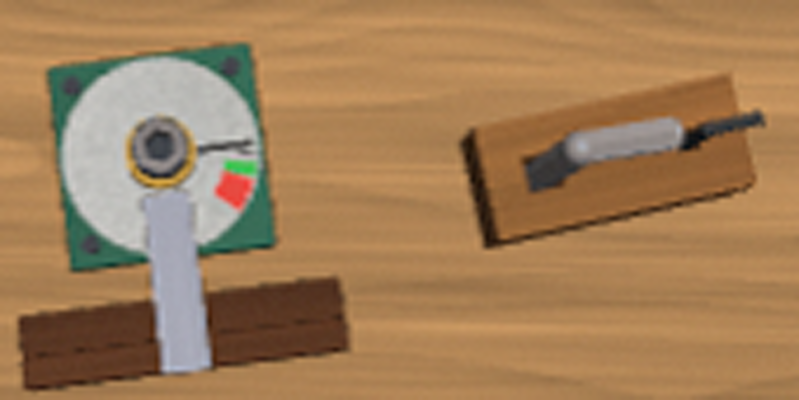

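```bash
cat > h.py <<'E'
import numpy as np, cv2
from scipy.spatial.transform import Rotation as Rot
from cell import manip
def cam(n):
    return manip.get_image(n)
C={}
def load(n):
    if n not in C:
        C[n]=CAL[n]
    return C[n]
CAL={"side":dict(f=432.77951796,c=(272.62562877,213.83025358),k1=-0.08874286664405373,R=np.array([[ 0.84816832,-0.52941908,-0.01805371],[-0.3056094,-0.46120249,-0.8330037],[0.43268164,0.71204473,-0.55297278]]),t=np.array([-0.40752114,0.26053416,1.34918895])),
"top":dict(f=408.89147873,c=(274.09163785,215.66803849),k1=-0.061602826288275396,R=np.array([[1.72749764e-02,-9.99848200e-01,2.26988100e-03],[-9.92692471e-01,-1.74224243e-02,-1.19407360e-01],[1.19428781e-01,-1.90534443e-04,-9.92842752e-01]]),t=np.array([-0.00339735,0.50334748,1.15507718]))}
def KD(n):
    c=CAL[n];return np.array([[c['f'],0,c['c'][0]],[0,c['f'],c['c'][1]],[0,0,1]]),np.array([c['k1'],0,0,0])
def ray(n,p):
    K,D=KD(n);u=cv2.undistortPoints(np.array([[p]],float),K,D)[0,0]
    c=CAL[n];o=-c['R'].T@c['t'];d=c['R'].T@np.array([u[0],u[1],1]);return o,d/np.linalg.norm(d)
def plane(n,p,z):
    o,d=ray(n,p);return o+d*(z-o[2])/d[2]
def tri(ps,pt):
    A=np.zeros((3,3));b=np.zeros(3);rs=[ray("side",ps),ray("top",pt)]
    for o,d in rs:
        P=np.eye(3)-np.outer(d,d);A+=P;b+=P@o
    X=np.linalg.solve(A,b);return X,[float(np.linalg.norm(np.cross(X-o,d))*1000) for o,d in rs]
def proj(n,X):
    K,D=KD(n);c=CAL[n];return cv2.projectPoints(np.array([X],float),cv2.Rodrigues(c['R'])[0],c['t'],K,D)[0][0,0]
E
python3 - <<'E'
import cv2, numpy as np
s=cv2.imread("pics/side0.png");t=cv2.imread("pics/top0.png")
def cr(im,x0,y0,x1,y1,k,f):
    a=cv2.resize(im[y0:y1,x0:x1],None,fx=k,fy=k,interpolation=cv2.INTER_NEAREST)
    for x in range(x0,x1,5):
        cv2.line(a,((x-x0)*k,0),((x-x0)*k,a.shape[0] if x%10==0 else 6),(0,255,255),1)
        if x%10==0: cv2.putText(a,str(x),((x-x0)*k,10),0,.4,(0,0,255),1)
    for y in range(y0,y1,10):
        cv2.line(a,(0,(y-y0)*k),(a.shape[1],(y-y0)*k),(0,255,255),1);cv2.putText(a,str(y),(0,(y-y0)*k+10),0,.4,(0,0,255),1)
    cv2.imwrite(f,a)
cr(s,290,222,350,297,8,"pics/k_s.png")
cr(t,320,190,400,240,10,"pics/k_t.png")
cr(t,238,185,293,265,7,"pics/c_t.png")
E
```

```text
(no output)
```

View pics/k_s.png

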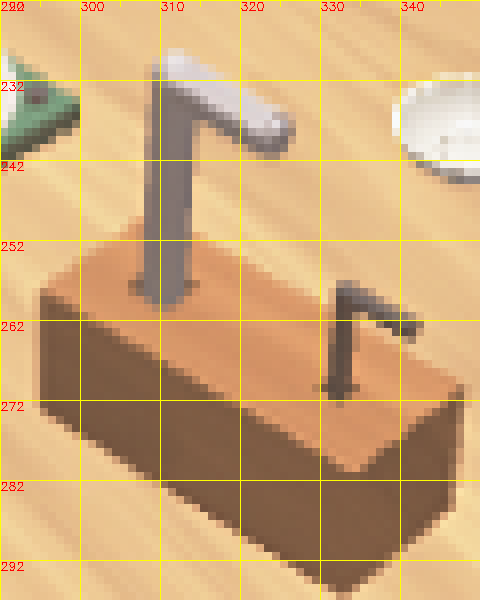

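View pics/k_t.png

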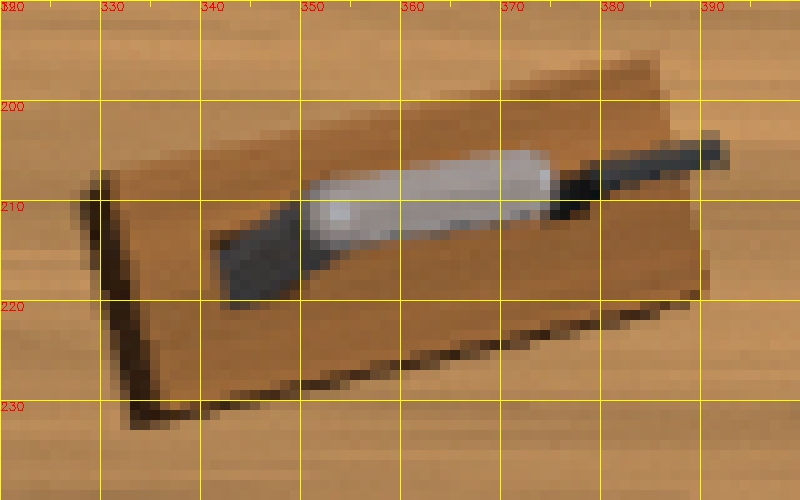

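View pics/c_t.png

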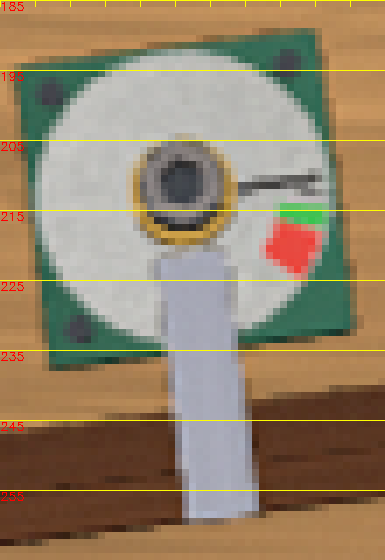

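```bash
python3 - <<'E'
from h import *
np.set_printoptions(precision=4,suppress=True)
cs=[plane("top",p,.065) for p in [(330.5,207),(385.5,195.5),(390.5,219.5),(335.5,231)]]
for c in cs: print("stand",c)
for i in range(4): print(np.linalg.norm(cs[i]-cs[(i+1)%4]))
cen=sum(cs)/4; d=(cs[0]+cs[3]-cs[1]-cs[2])/2; d/=np.linalg.norm(d); print("stand c",cen,"y",d,np.degrees(np.arctan2(-d[0],d[1])), "hole",cen+.045*d)
ss=[plane("side",p,.065) for p in [(295,258),(348,270.5),(334,280.5)]]
print("side corners",ss)
E1,e=tri((311.8,232.5),(353.5,211.5));print("elbow",E1,e)
T,e=tri((324.3,238.5),(374.7,208.5));print("tip",T,e,np.linalg.norm(T-E1))
print("base side",plane("side",(310.2,256.5),.065))
# clamp
pc=[plane("top",p,.016) for p in [(240.3,194.3),(283,189.2),(288.5,231.8),(245,237.5)]]
for i in range(4): print("cl",pc[i],np.linalg.norm(pc[i]-pc[(i+1)%4]))
print("c",sum(pc)/4); x=(pc[0]+pc[1]-pc[2]-pc[3]);print("yaw",np.degrees(np.arctan2(x[1],x[0])))
print("screw top",plane("top",(263.8,211.2),.064), plane("side",(273.5+1.5,223.5),.064))
for n,X in [("side",E1),("top",E1)]: print(proj(n,X))
E
python3 - <<'E'
import cv2
s=cv2.imread("pics/side0.png");t=cv2.imread("pics/top0.png")
a=cv2.resize(s[214:240,260:290],None,fx=20,fy=20,interpolation=cv2.INTER_CUBIC);cv2.imwrite("pics/sk_s.png",a)
a=cv2.resize(t[200:225,250:280],None,fx=20,fy=20,interpolation=cv2.INTER_CUBIC);cv2.imwrite("pics/sk_t.png",a)
E
```

```text
stand [ 0.5266 -0.1535  0.065 ]
stand [ 0.5625 -0.3105  0.065 ]
stand [ 0.494  -0.3237  0.065 ]
stand [ 0.4588 -0.1676  0.065 ]
0.16110199538261663
0.06973273986325856
0.16000115743528945
0.06919867598266799
stand c [ 0.5105 -0.2388  0.065 ] y [-0.2213  0.9752  0.    ] 12.784613763415512 hole [ 0.5005 -0.195   0.065 ]
side corners [array([ 0.4623, -0.1676,  0.065 ]), array([ 0.5652, -0.3086,  0.065 ]), array([ 0.5003, -0.3205,  0.065 ])]
elbow [ 0.5015 -0.1985  0.1695] [0.7108363500639101, 0.7108363500639716]
tip [ 0.509  -0.2515  0.1765] [0.41868634078642714, 0.4186863407865853] 0.05397746026706379
base side [ 0.5077 -0.1884  0.065 ]
cl [0.5668 0.1062 0.016 ] 0.12707115888646908
cl [ 0.5843 -0.0196  0.016 ] 0.127269066658013
cl [ 0.4583 -0.0375  0.016 ] 0.1279978488564626
cl [0.4394 0.0891 0.016 ] 0.1285477726593126
c [0.5122 0.0345 0.016 ]
yaw 7.883255785485553
screw top [0.5114 0.0346 0.064 ] [0.513  0.0338 0.064 ]
[311.574  232.5497]
[353.6394 211.2593]
```

View pics/sk_s.png

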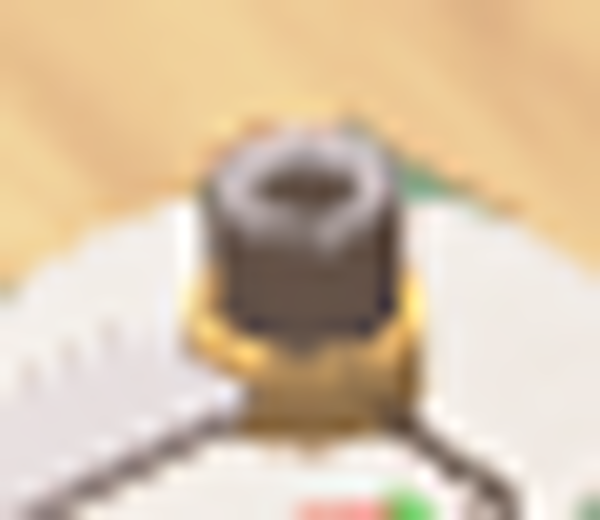

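View pics/sk_t.png

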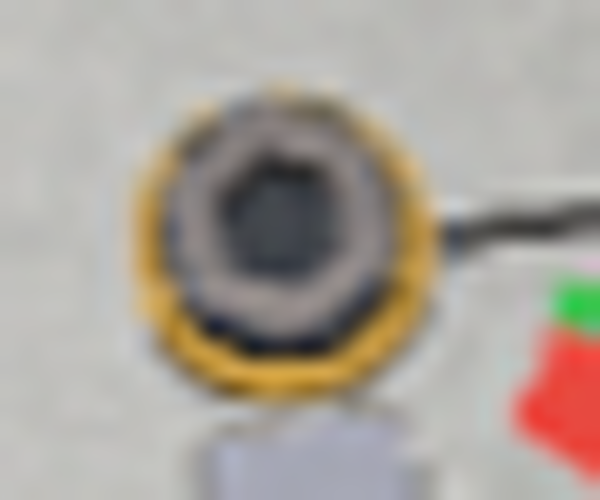

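```bash
python3 - <<'E'
from h import *
np.set_printoptions(precision=4,suppress=True)
for X in [(.5015,-.1985,.17),(.509,-.2525,.167),(.509,-.2525,.172),(.5005,-.195,.065),(.5005,-.195,.065-.008)]: print(X,proj("side",X),proj("top",X))
# edge points of short arm top edge and long arm in side
s=cv2.imread("pics/side0.png");t=cv2.imread("pics/top0.png")
hs=cv2.cvtColor(s,cv2.COLOR_BGR2HSV);m=((hs[...,1]<60)).astype(np.uint8)
for y in range(227,262): 
    xs=np.where(m[y,300:330])[0]+300
    print(y,xs.min() if len(xs) else None,xs.max() if len(xs) else None)
ht=cv2.cvtColor(t,cv2.COLOR_BGR2HSV)
for x in range(348,378,2):
    ys=np.where((ht[200:222,x,1]<70)&(ht[200:222,x,2]>90))[0]+200
    print(x,ys.min() if len(ys) else None,ys.max() if len(ys) else None)
E
```

```text
(0.5015, -0.1985, 0.17) [311.5676 232.4179] [353.68   211.2509]
(0.509, -0.2525, 0.167) [324.2037 241.2483] [374.2673 208.8891]
(0.509, -0.2525, 0.172) [324.2853 239.9175] [374.7438 208.6245]
(0.5005, -0.195, 0.065) [309.6078 258.3659] [345.1786 216.4276]
(0.5005, -0.195, 0.057) [309.5323 260.2845] [344.6865 216.759 ]
227 None None
228 311 312
229 310 314
230 309 315
231 309 317
232 309 319
233 309 320
234 309 322
235 309 324
236 309 325
237 309 325
238 309 325
239 309 325
240 309 325
241 309 313
242 309 313
243 309 313
244 309 313
245 309 313
246 308 313
247 308 313
248 308 313
249 308 312
250 308 313
251 308 312
252 308 312
253 308 312
254 308 312
255 308 312
256 308 312
257 308 312
258 308 312
259 309 311
260 None None
261 None None
348 None None
350 209 211
352 208 213
354 208 214
356 208 213
358 207 213
360 207 213
362 207 212
364 206 212
366 206 212
368 206 212
370 205 211
372 205 211
374 206 210
376 None None
```

```bash
python3 - <<'E'
from h import *
from scipy.ndimage import map_coordinates
# rectify socket-top plane: 0.25mm px, x right=world x, y up = world y
def rect(n,im,c,h=.014,N=112):
    g=np.linspace(-h,h,N);P=np.array([[(c[0]+x,c[1]+y,.064) for x in g] for y in g[::-1]]).reshape(-1,3)
    K,D=KD(n);cc=CAL[n];q=cv2.projectPoints(P,cv2.Rodrigues(cc['R'])[0],cc['t'],K,D)[0].reshape(-1,2)
    return map_coordinates(im,[q[:,1],q[:,0]],order=3).reshape(N,N)
imgs=[]
for n,c in (("top",(.5114,.0346)),("side",(.513,.0338))):
    ims=[cv2.cvtColor(cv2.imread(f"pics/{n}0.png"),cv2.COLOR_BGR2GRAY).astype(float)]
    r=rect(n,ims[0],c); imgs.append(cv2.resize(np.clip(r,0,255).astype(np.uint8),None,fx=3.5,fy=3.5))
    # recentre on dark blob
    th=np.linspace(0,2*np.pi,72,endpoint=False); N=112
    g=r; 
    yy,xx=np.mgrid[:N,:N]; rad=np.hypot(xx-55.5,yy-55.5)
    w=np.clip(np.percentile(g[rad<50],45)-g,0,None)*(rad<44); cx=(w*xx).sum()/w.sum(); cy=(w*yy).sum()/w.sum(); print(n,(cx-55.5)*.25,-(cy-55.5)*.25)
    rr=np.arange(10,60,.5)
    R=[]
    for a in th:
        v=map_coordinates(g,[cy-rr*np.sin(a),cx+rr*np.cos(a)],order=1,mode='nearest')
        lo=g[rad<12].mean(); hi=np.max(v[:80]); k=np.argmax(v>(lo+hi)/2); R.append(rr[k]*.25)
    R=np.array(R);
    for m in (1,2,3,4,5,6,7): 
        f=(R*np.exp(-1j*m*th)).mean()*2; print(m,round(abs(f),2),round(np.degrees(np.angle(f))/m,1))
    print(R.mean())
cv2.imwrite("pics/rect.png",np.hstack(imgs))
E
```

```text
top 3.265950179397713 1.3173552359344942
1 1.04 164.7
2 0.23 -0.0
3 0.17 34.1
4 0.14 43.5
5 0.33 -13.1
6 0.19 -17.8
7 0.02 20.3
9.364583333333334
side 1.2170115267561865 2.25687148534613
1 1.04 -58.4
2 0.98 42.7
3 0.49 -16.9
4 0.37 17.2
5 0.06 -30.2
6 0.15 -11.1
7 0.15 2.7
8.022569444444445
```

View pics/rect.png

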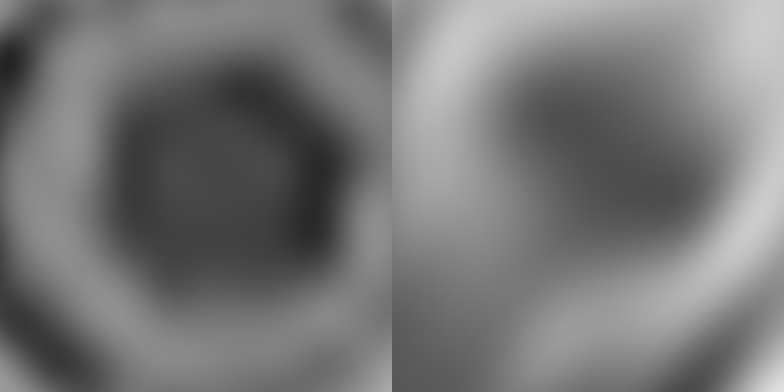

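```bash
cat >> h.py <<'E'
np.set_printoptions(precision=4,suppress=True)
G=.155
def tool(azk,th):
    """tool rot: pinch axis y at azimuth azk-... tilt: a=down*sin + horizontal. th = angle of a below horizontal (rad), az of horizontal comp = azk; y = horiz axis az azk+90"""
    a=np.array([np.cos(azk)*np.cos(th),np.sin(azk)*np.cos(th),-np.sin(th)])
    y=np.array([-np.sin(azk),np.cos(azk),0.])
    return a,y
def mk(a,y):
    a=a/np.linalg.norm(a);x=np.cross(y,a);return Rot.from_matrix(np.column_stack([x,y,a]))
def go(p,R,p0=None,R0=None):
    o=manip.get_obs()
    if p0 is None:p0=o['ee_pos'];R0=Rot.from_quat(o['tool_rot'])
    d=R0.inv().apply(p-p0);w=(R0.inv()*R).as_rotvec()
    n=max(np.linalg.norm(d)/.2,np.linalg.norm(w)/np.radians(29),1e-9)
    print("full dp",d/.4,"turn",np.degrees(w)/30,"calls",n,"rows",max(np.linalg.norm(d)/.0417,np.degrees(np.linalg.norm(w))/7.16))
    if n>1: print("one-call part: dp",d/.4/n,"turn",np.degrees(w)/30/n)
    print("force",o['contact_force'],o['moment'],"t",o['time_s'],"pos",p0,"grip",o['grip_width']);print("q",o['joint_pos'])
D=np.radians
def key0(tilt_below,azm=-82):
    h=np.array([np.cos(D(azm)),np.sin(D(azm)),0]);a=h*np.cos(D(tilt_below))+np.array([0,0,-np.sin(D(tilt_below))])
    y=np.array([np.cos(D(azm+90)),np.sin(D(azm+90)),0]);return a,mk(a,y)
E
python3 - <<'E'
from h import *
a,R=key0(60); 
go(np.array([.46,.12,.40]),R)
a,R=key0(30); P=np.array([.501,-.1965,.105]); print("pre",P-(G+.12)*a)
E
```

```text
full dp [-0.9404 -0.9604  0.0113] turn [ 0.5114 -0.908   1.9181] calls 2.688455080724421 rows 12.894268972299383
one-call part: dp [-0.3498 -0.3572  0.0042] turn [ 0.1902 -0.3377  0.7135]
force [ 0.205  -0.0939 -0.3134] [ 0.0002 -0.0147 -0.0262] t 0.1 pos [0.2645 0.6209 0.404 ] grip 0.08540675594167262
q [-1.2518  0.5764  0.0248  1.4378 -0.015   1.129  -0.0565]
pre [0.4679 0.0393 0.2425]
```

>>> {"fn": "servo_tool", "kwargs": {
  "dp": [
    [-0.07, -0.07, 0],
    [-0.14, -0.14, 0],
    [-0.21, -0.21, 0],
    [-0.28, -0.28, 0],
    [-0.35, -0.36, 0]
  ],
  "turn": [
    [0.04, -0.07, 0.14],
    [0.08, -0.14, 0.28],
    [0.12, -0.2, 0.42],
    [0.15, -0.27, 0.56],
    [0.19, -0.34, 0.7]
  ],
  "grip": 100
}}

```text
time_s: 0.52
ee_pos: [0.3372, 0.4328, 0.4045]
tool_rot: [0.375, 0.921, -0.067, 0.077]
contact_force: [1.8, -0.2, 0.6]
grip_width: 0.0855
```

```bash
python3 - <<'E'
from h import *
a,R=key0(60); 
go(np.array([.46,.12,.40]),R)
E
```

```text
full dp [-0.7474 -0.3383  0.1808] turn [ 0.3262 -0.5663  1.2098] calls 1.68017367208879 rows 8.058386916493
one-call part: dp [-0.4448 -0.2013  0.1076] turn [ 0.1942 -0.3371  0.7201]
force [ 1.8237 -0.1561  0.5922] [ 0.2554  0.0213 -0.0053] t 0.5167 pos [0.3372 0.4328 0.4045] grip 0.08551001608183624
q [-1.1988  0.4243  0.2149  1.7438  0.1004  1.0874 -0.2525]
```

>>> {"fn": "servo_tool", "kwargs": {
  "dp": [
    [-0.09, -0.04, 0.02],
    [-0.18, -0.08, 0.04],
    [-0.27, -0.12, 0.06],
    [-0.36, -0.16, 0.08],
    [-0.44, -0.2, 0.1]
  ],
  "turn": [
    [0.04, -0.07, 0.14],
    [0.08, -0.14, 0.29],
    [0.12, -0.2, 0.43],
    [0.15, -0.27, 0.57],
    [0.19, -0.34, 0.72]
  ]
}}

```text
time_s: 0.93
ee_pos: [0.4097, 0.2483, 0.4045]
tool_rot: [0.537, 0.82, -0.129, 0.151]
contact_force: [-0.1, -0.4, 0.2]
grip_width: 0.0856
```

```bash
python3 - <<'E'
from h import *
a,R=key0(40); 
go(np.array([.46,.06,.30]),R)
E
```

```text
full dp [-0.3429 -0.0544  0.4304] turn [ 0.2211 -0.8903  0.4604] calls 1.1059118620113693 rows 5.3041336307499725
one-call part: dp [-0.3101 -0.0492  0.3891] turn [ 0.1999 -0.805   0.4163]
force [-0.0794 -0.3948  0.1563] [0.3696 0.04   0.0401] t 0.9333 pos [0.4097 0.2483 0.4045] grip 0.08563669570771848
q [-1.0856  0.3638  0.4246  1.9153  0.2537  1.0637 -0.407 ]
```

>>> {"fn": "servo_tool", "kwargs": {
  "dp": [
    [-0.06, -0.01, 0.08],
    [-0.12, -0.02, 0.16],
    [-0.19, -0.03, 0.23],
    [-0.25, -0.04, 0.31],
    [-0.31, -0.05, 0.39]
  ],
  "turn": [
    [0.04, -0.16, 0.08],
    [0.08, -0.32, 0.17],
    [0.12, -0.48, 0.25],
    [0.16, -0.64, 0.33],
    [0.2, -0.8, 0.42]
  ]
}}

```text
time_s: 1.35
ee_pos: [0.455, 0.0792, 0.309]
tool_rot: [0.591, 0.7, -0.262, 0.303]
contact_force: [1.1, -0.2, -0.4]
grip_width: 0.0853
```

```bash
python3 - <<'E'
from h import *
a,R=key0(30); P=np.array([.501,-.1965,.105]);
go(P-(G+.12)*a,R)
E
```

```text
full dp [0.0518 0.0168 0.1887] turn [ 0.029  -0.4228  0.0425] calls 0.4406221558477425 rows 1.8841551568667618
force [ 1.0528 -0.2224 -0.3762] [0.7671 0.0571 0.0249] t 1.35 pos [0.455  0.0792 0.309 ] grip 0.08533341035548093
q [-0.9986  0.6226  0.6767  2.1288  0.6054  0.8121 -0.7019]
```

>>> {"fn": "servo_tool", "kwargs": {
  "dp": [
    [0.02, 0.01, 0.07],
    [0.04, 0.01, 0.13],
    [0.05, 0.017, 0.19],
    [0.05, 0.017, 0.19]
  ],
  "turn": [
    [0.01, -0.14, 0.01],
    [0.02, -0.28, 0.03],
    [0.03, -0.42, 0.04],
    [0.03, -0.42, 0.04]
  ]
}}

```text
time_s: 1.68
ee_pos: [0.4676, 0.0393, 0.2378]
tool_rot: [0.564, 0.655, -0.333, 0.376]
contact_force: [0.2, 0.3, 0.5]
grip_width: 0.0853
```

```bash
python3 - <<'E'
from h import *
a,R=key0(30); P=np.array([.501,-.1965,.105]);
go(P-(G)*a,R)
for n in("side","top"):
    d=manip.get_image(n); cv2.imwrite(f"pics/{n}1.png",d["pixels"][:,:,::-1])
s=cv2.imread("pics/side1.png");t=cv2.imread("pics/top1.png")
a=cv2.resize(s[170:310,230:380],None,fx=3.8,fy=3.8);b=cv2.resize(t[150:270,230:400],None,fx=3,fy=3)
cv2.imwrite("pics/s1.png",a);cv2.imwrite("pics/t1.png",b)
E
```

```text
full dp [-0.0082  0.0017  0.2942] turn [-0.0083  0.0123  0.0203] calls 0.5886180959545961 rows 2.823108373882955
force [0.1959 0.3306 0.5382] [ 0.9753  0.0894 -0.0392] t 1.6833 pos [0.4676 0.0393 0.2378] grip 0.08530110758051014
q [-0.9895  0.8995  0.7756  2.1819  0.7512  0.6663 -0.9028]
```

View pics/s1.png

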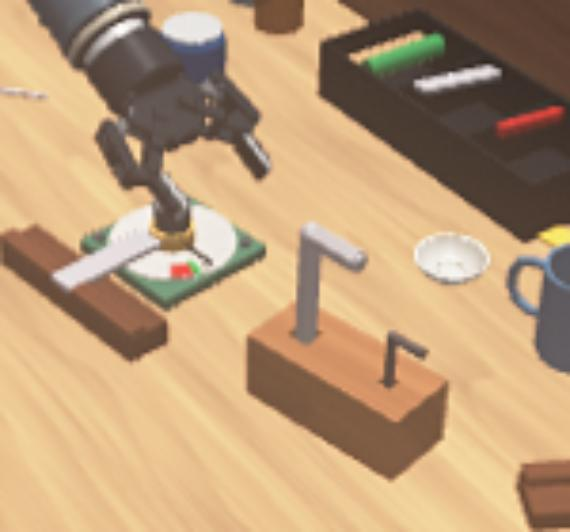

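View pics/t1.png

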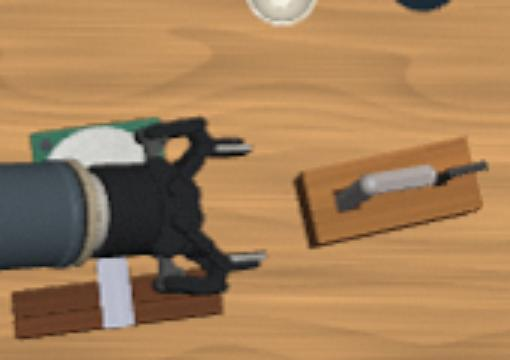

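>>> {"fn": "servo_tool", "kwargs": {
  "dp": [
    [-0.002, 0, 0.08],
    [-0.004, 0.001, 0.16],
    [-0.006, 0.001, 0.24],
    [-0.008, 0.002, 0.294],
    [-0.008, 0.002, 0.294]
  ],
  "turn": [
    [0, 0, 0],
    [0, 0, 0.01],
    [0, 0.01, 0.01],
    [0, 0.01, 0.02],
    [0, 0.01, 0.02]
  ]
}}

```text
time_s: 2.2
ee_pos: [0.4831, -0.0645, 0.1869]
tool_rot: [0.574, 0.652, -0.324, 0.375]
contact_force: [-0.4, -0.1, 0.5]
grip_width: 0.0853
```

```bash
python3 - <<'E'
from h import *
a,R=key0(30); P=np.array([.501,-.1965,.105]);
go(P-(G)*a,R)
for n in("side","top"):
    d=manip.get_image(n); cv2.imwrite(f"pics/{n}2.png",d["pixels"][:,:,::-1])
s=cv2.imread("pics/side2.png");t=cv2.imread("pics/top2.png")
a=cv2.resize(s[190:300,270:370],None,fx=5,fy=5);b=cv2.resize(t[170:250,300:400],None,fx=5,fy=5)
cv2.imwrite("pics/s1.png",a);cv2.imwrite("pics/t1.png",b)
E
```

```text
full dp [ 0.0108 -0.0018  0.0035] turn [-0.0044 -0.0195 -0.0207] calls 0.02977700525889297 rows 0.12060518889775085
force [-0.4304 -0.1259  0.5453] [0.8395 0.1374 0.0277] t 2.2 pos [ 0.4831 -0.0645  0.1869] grip 0.08532875419237966
q [-0.8346  1.0894  0.9143  2.2409  0.9694  0.3058 -1.0715]
```

View pics/s1.png

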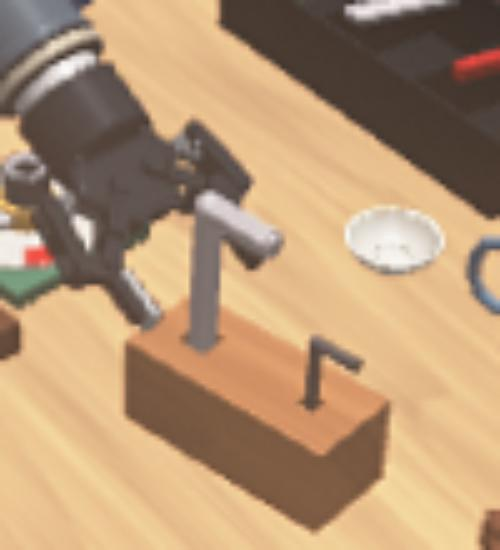

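View pics/t1.png

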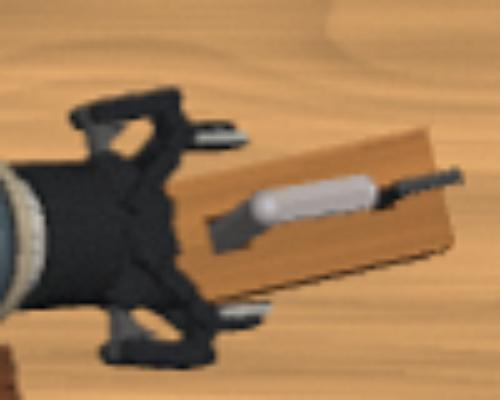

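>>> {"fn": "servo_tool", "kwargs": {
  "dp": [
    [0, 0, 0],
    [0, 0, 0],
    [0, 0, 0],
    [0, 0, 0],
    [0, 0, 0]
  ],
  "turn": [
    [0, 0, 0],
    [0, 0, 0],
    [0, 0, 0],
    [0, 0, 0],
    [0, 0, 0]
  ],
  "grip": 0
}}

```text
time_s: 2.72
ee_pos: [0.4831, -0.0616, 0.1867]
tool_rot: [0.572, 0.653, -0.324, 0.376]
contact_force: [0.5, -0.5, -0.2]
grip_width: 0.0258
```

>>> {"fn": "servo_tool", "kwargs": {
  "dp": [
    [0, 0, 0],
    [0, 0, 0],
    [0, 0, 0],
    [0, 0, 0],
    [0, 0, 0]
  ],
  "turn": [
    [0, 0, 0],
    [0, 0, 0],
    [0, 0, 0],
    [0, 0, 0],
    [0, 0, 0]
  ]
}}

```text
time_s: 3.13
ee_pos: [0.4832, -0.0621, 0.1865]
tool_rot: [0.572, 0.653, -0.324, 0.376]
contact_force: [0.2, 4.0, 4.9]
grip_width: 0.0159
```

```bash
python3 - <<'E'
from h import *
o=manip.get_obs();R0=Rot.from_quat(o['tool_rot'])
print(R0.as_matrix(),o['ee_pos']+R0.apply([0,0,G]))
go(o['ee_pos']+np.array([0,0,.1]),R0)
for n in("side","top"):
    d=manip.get_image(n); cv2.imwrite(f"pics/{n}3.png",d["pixels"][:,:,::-1])
s=cv2.imread("pics/side3.png");t=cv2.imread("pics/top3.png")
a=cv2.resize(s[190:300,270:370],None,fx=5,fy=5);b=cv2.resize(t[170:250,300:400],None,fx=5,fy=5)
cv2.imwrite("pics/s1.png",a);cv2.imwrite("pics/t1.png",b)
E
```

```text
[[-0.0631  0.9908  0.1197]
 [ 0.5034  0.1352 -0.8534]
 [-0.8618  0.0064 -0.5073]] [ 0.5018 -0.1943  0.1079]
full dp [-0.2154  0.0016 -0.1268] turn [0. 0. 0.] calls 0.4999999999999999 rows 2.3980815347721816
force [0.2392 4.0023 4.8532] [ 0.6027 -0.1698  0.181 ] t 3.1333 pos [ 0.4832 -0.0621  0.1865] grip 0.015853694064688707
q [-0.839   1.0899  0.9121  2.2404  0.9678  0.3096 -1.0706]
```

View pics/s1.png

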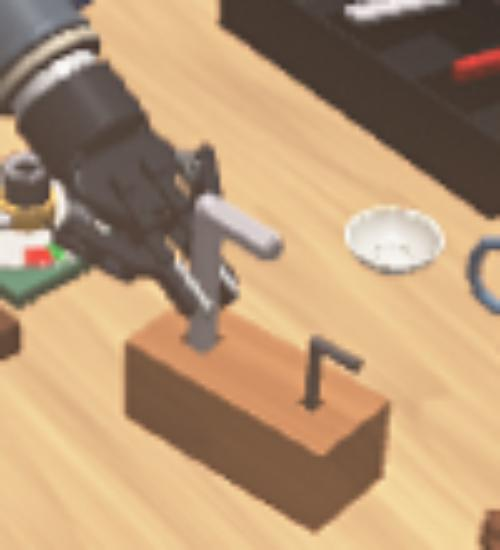

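View pics/t1.png

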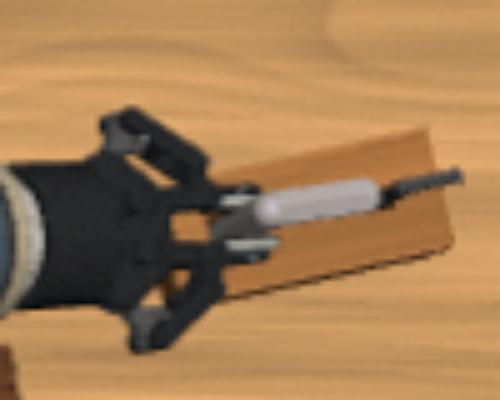

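>>> {"fn": "servo_tool", "kwargs": {
  "dp": [
    [-0.02, 0, -0.012],
    [-0.06, 0, -0.036],
    [-0.1, 0.001, -0.06],
    [-0.15, 0.001, -0.09],
    [-0.2, 0.002, -0.118]
  ],
  "turn": [
    [0, 0, 0],
    [0, 0, 0],
    [0, 0, 0],
    [0, 0, 0],
    [0, 0, 0]
  ]
}}

```text
time_s: 3.65
ee_pos: [0.4828, -0.0619, 0.2793]
tool_rot: [0.572, 0.654, -0.325, 0.375]
contact_force: [0.2, 0.1, -3.5]
grip_width: 0.0157
```

```bash
python3 - <<'E'
from h import *
o=manip.get_obs();R0=Rot.from_quat(o['tool_rot'])
print(o['grip_width'],o['contact_force'],o['moment'],o['ee_pos'])
for n in("side","top"):
    d=manip.get_image(n); cv2.imwrite(f"pics/{n}4.png",d["pixels"][:,:,::-1])
s=cv2.imread("pics/side4.png");t=cv2.imread("pics/top4.png")
a=cv2.resize(s[160:290,260:370],None,fx=5,fy=5);b=cv2.resize(t[150:250,300:410],None,fx=5,fy=5)
cv2.imwrite("pics/s1.png",a);cv2.imwrite("pics/t1.png",b)
E
```

```text
0.015664584222320987 [ 0.2389  0.068  -3.4819] [1.7252 0.2241 0.0348] [ 0.4828 -0.0619  0.2793]
```

View pics/s1.png

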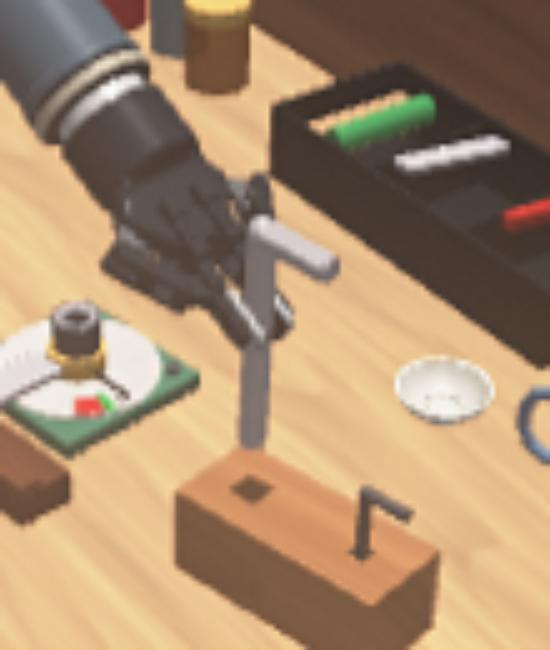

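View pics/t1.png

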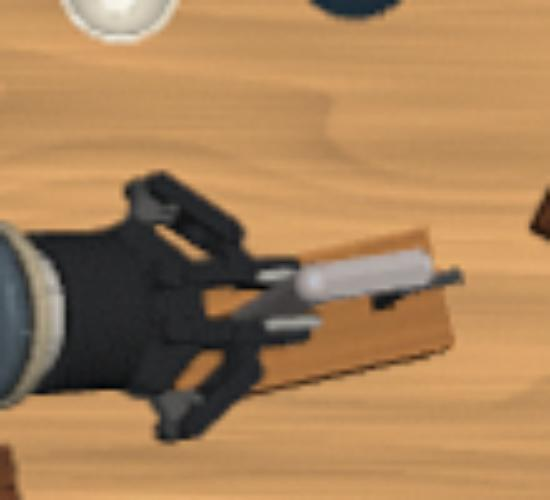

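```bash
cat > meas.py <<'E'
from h import *
def rel(es,et,ts,tt,ls=None):
    o=manip.get_obs();R0=Rot.from_quat(o['tool_rot']);p0=o['ee_pos']
    E1,e=tri(es,et);T,e2=tri(ts,tt);print("elbow",E1,e,"tip",T,e2,"len",np.linalg.norm(T-E1))
    g=np.array([0,0,G])
    print("elbow in tool(from grasp)",R0.inv().apply(E1-p0)-g,"tip",R0.inv().apply(T-p0)-g)
    d=R0.inv().apply(T-E1);print("short dir in tool",d/np.linalg.norm(d), "angle in xz", np.degrees(np.arctan2(d[0],d[2])))
E
python3 - <<'E'
from meas import *
rel((312.4,206.4),(362.6,206),(326.2,213.4),(386,203))
o=manip.get_obs();R0=Rot.from_quat(o['tool_rot']);print(R0.as_matrix(),o['ee_pos']+R0.apply([0,0,G]))
E
```

```text
elbow [ 0.5005 -0.2001  0.2665] [0.7904193368716071, 0.7904193368714071] tip [ 0.5086 -0.2548  0.2688] [0.3445360210695382, 0.3445360210695315] len 0.05537191113895047
elbow in tool(from grasp) [-0.0576 -0.0011 -0.0283] tip [-0.0878 -0.0003  0.0182]
short dir in tool [-0.545   0.0141  0.8383] angle in xz -33.03112348085544
[[-0.0598  0.991   0.1195]
 [ 0.5055  0.1332 -0.8525]
 [-0.8608  0.0094 -0.5089]] [ 0.5015 -0.1949  0.2025]
```

```bash
python3 - <<'E'
from meas import *
o=manip.get_obs();R0=Rot.from_quat(o['tool_rot'])
n=R0.as_matrix()[:,1];E1=np.array([.5005,-.2001,.2665])
for p in [(310.6,249),(310.6,248),(310.2,249)]:
    q,d=ray("side",p); X=q+d*(n@(E1-q))/(n@d); L=X-E1; Lt=R0.inv().apply(L)
    print(X,np.linalg.norm(L),Lt/np.linalg.norm(Lt), np.degrees(np.arctan2(Lt[0],Lt[2])))
E
```

```text
[ 0.5016 -0.1968  0.104 ] 0.16251836134155812 [ 0.8704 -0.      0.4923] 60.50612636439213
[ 0.5015 -0.1967  0.108 ] 0.15856970609523824 [ 0.8711 -0.      0.4911] 60.58428810792473
[ 0.5014 -0.195   0.1029] 0.16363187379807986 [0.8757 0.     0.4829] 61.12616412806742
```

```bash
cat >> h.py <<'E'
SC=np.array([.5127,.0345]); LA=59.8; ET=np.array([-.0576,-.001,.1267])
def pose(phi,below,droop=0.,sc=None):
    sc=SC if sc is None else sc
    h=np.array([np.cos(D(phi)),np.sin(D(phi)),0]);b=D(below)
    a=h*np.cos(b)+np.array([0,0,-np.sin(b)]);y=np.array([np.cos(D(phi-90)),np.sin(D(phi-90)),0]);return mk(a,y)
def seat(phi,ztip,sc=None,droop=0.):
    sc=SC if sc is None else sc
    R=pose(phi,LA+droop); E=np.array([sc[0],sc[1],ztip+.055]);return E-R.apply(ET),R
E
python3 - <<'E'
from h import *
R=pose(98,105)   # a beyond vertical: pointing slightly -y
go(np.array([.475,-.06,.42]),R)
print(seat(132,.09))
E
```

```text
full dp [-0.2935 -0.0157 -0.1847] turn [ 0.0076  1.4803 -0.0205] calls 1.5314776635299707 rows 6.202912324353234
one-call part: dp [-0.1917 -0.0102 -0.1206] turn [ 0.005   0.9666 -0.0134]
force [-0.7781 -0.0352 -4.4921] [1.768  0.295  0.0163] t 3.75 pos [ 0.483  -0.0628  0.2814] grip 0.015890170017175177
q [-0.8503  0.8409  0.9054  2.2089  0.9236  0.5237 -0.8703]
(array([0.5228, 0.0248, 0.2835]), Rotation.from_matrix(array([[-0.5783,  0.7431, -0.3366],
                            [ 0.6423,  0.6691,  0.3738],
                            [ 0.503 , -0.    , -0.8643]])))
```

>>> {"fn": "servo_tool", "kwargs": {
  "dp": [
    [-0.05, 0, -0.03],
    [-0.1, 0, -0.06],
    [-0.15, -0.01, -0.09],
    [-0.2, -0.01, -0.12],
    [-0.24, -0.01, -0.15]
  ],
  "turn": [
    [0, 0.12, 0],
    [0, 0.3, 0],
    [0, 0.5, 0],
    [0, 0.72, -0.01],
    [0, 0.95, -0.01]
  ]
}}

```text
time_s: 4.17
ee_pos: [0.4774, -0.0594, 0.393]
tool_rot: [0.633, 0.728, -0.173, 0.2]
contact_force: [0.5, -1.4, -5.5]
grip_width: 0.0157
```

```bash
python3 - <<'E'
from h import *
go(np.array([.49,-.03,.42]),pose(105,85))
E
```

```text
full dp [ 0.0244  0.0415 -0.0927] turn [-0.0488  1.1875 -0.2307] calls 1.2523977218785018 rows 5.07256060537382
one-call part: dp [ 0.0195  0.0331 -0.0741] turn [-0.039   0.9482 -0.1842]
force [ 0.5458 -1.3737 -5.5326] [0.9582 0.1159 0.0686] t 4.1667 pos [ 0.4774 -0.0594  0.393 ] grip 0.01571669102831736
q [-0.6066  0.3622  0.5878  2.0377  0.4732  0.8058 -0.2466]
```

>>> {"fn": "servo_tool", "kwargs": {
  "dp": [
    [0.004, 0.007, -0.015],
    [0.008, 0.014, -0.03],
    [0.012, 0.02, -0.045],
    [0.016, 0.027, -0.06],
    [0.02, 0.033, -0.074]
  ],
  "turn": [
    [-0.01, 0.19, -0.04],
    [-0.02, 0.38, -0.08],
    [-0.02, 0.57, -0.11],
    [-0.03, 0.76, -0.15],
    [-0.04, 0.95, -0.18]
  ]
}}

```text
time_s: 4.58
ee_pos: [0.488, -0.0357, 0.4126]
tool_rot: [0.619, 0.785, -0.014, 0.013]
contact_force: [-1.4, -0.3, -5.9]
grip_width: 0.0159
```

```bash
python3 - <<'E'
from h import *
p,R=seat(132,.17)
go(p,R)
E
```

```text
full dp [0.1314 0.1204 0.1173] turn [ 0.223   1.0538 -0.9382] calls 1.477659348877218 rows 5.984933116960799
one-call part: dp [0.0889 0.0815 0.0794] turn [ 0.1509  0.7131 -0.6349]
force [-1.3767 -0.3257 -5.9214] [ 0.0403  0.0811 -0.0218] t 4.5833 pos [ 0.488  -0.0357  0.4126] grip 0.0159184963748357
q [-0.2798  0.3041  0.3224  1.9124 -0.0706  0.9367  0.3051]
```

>>> {"fn": "servo_tool", "kwargs": {
  "dp": [
    [0.018, 0.016, 0.016],
    [0.036, 0.032, 0.032],
    [0.053, 0.049, 0.048],
    [0.07, 0.065, 0.064],
    [0.089, 0.08, 0.08]
  ],
  "turn": [
    [0.03, 0.14, -0.13],
    [0.06, 0.28, -0.26],
    [0.09, 0.43, -0.38],
    [0.12, 0.57, -0.51],
    [0.15, 0.71, -0.63]
  ]
}}

```text
time_s: 5.0
ee_pos: [0.5113, 0.0044, 0.3779]
tool_rot: [0.475, 0.863, 0.066, -0.158]
contact_force: [0.5, -0.3, -4.9]
grip_width: 0.0158
```

```bash
python3 - <<'E'
from h import *
p,R=seat(132,.14)
go(p,R)
E
```

```text
full dp [-0.011   0.0557  0.1119] turn [ 0.0681  0.3447 -0.3091] calls 0.48412667593286646 rows 1.9608482684431743
force [ 0.4665 -0.3289 -4.917 ] [-0.5191 -0.4527 -0.0171] t 5.0 pos [0.5113 0.0044 0.3779] grip 0.01582834150051269
q [-0.0869  0.4356  0.1226  1.8196 -0.3452  1.1427  0.78  ]
```

>>> {"fn": "servo_tool", "kwargs": {
  "dp": [
    [-0.003, 0.018, 0.037],
    [-0.007, 0.037, 0.075],
    [-0.011, 0.056, 0.112],
    [-0.011, 0.056, 0.112],
    [-0.011, 0.056, 0.112]
  ],
  "turn": [
    [0.02, 0.11, -0.1],
    [0.05, 0.23, -0.2],
    [0.07, 0.34, -0.31],
    [0.07, 0.34, -0.31],
    [0.07, 0.34, -0.31]
  ]
}}

```text
time_s: 5.42
ee_pos: [0.5229, 0.0243, 0.3334]
tool_rot: [0.395, 0.882, 0.103, -0.236]
contact_force: [-0.3, -0.1, -4.3]
grip_width: 0.0159
```

```bash
python3 - <<'E'
from h import *
p,R=seat(132,.09)
go(p,R)
for n in("side","top"):
    d=manip.get_image(n); cv2.imwrite(f"pics/{n}5.png",d["pixels"][:,:,::-1])
s=cv2.imread("pics/side5.png");t=cv2.imread("pics/top5.png")
a=cv2.resize(s[150:270,220:330],None,fx=5,fy=5);b=cv2.resize(t[150:270,190:310],None,fx=5,fy=5)
cv2.imwrite("pics/s1.png",a);cv2.imwrite("pics/t1.png",b)
E
```

```text
full dp [-0.0612  0.0011  0.1087] turn [-0.0043  0.0121 -0.009 ] calls 0.24950328330303528 rows 1.196658433108083
force [-0.2702 -0.0638 -4.2739] [-0.7559 -0.6589 -0.0496] t 5.4167 pos [0.5229 0.0243 0.3334] grip 0.015858036534914726
q [-0.024   0.5463  0.0316  1.796  -0.4211  1.2029  0.9691]
```

View pics/s1.png

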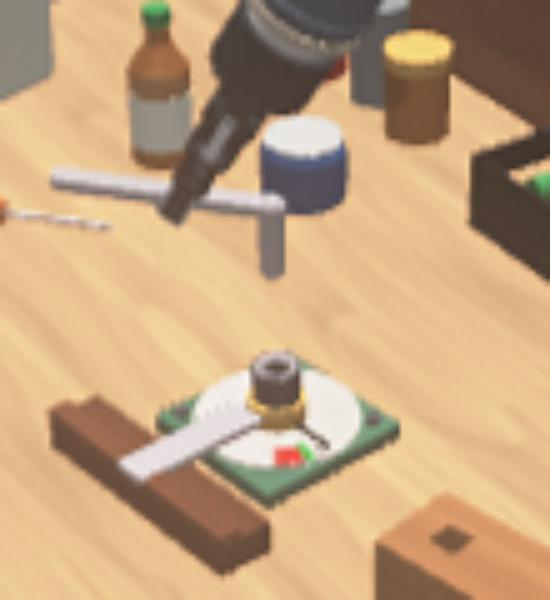

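View pics/t1.png

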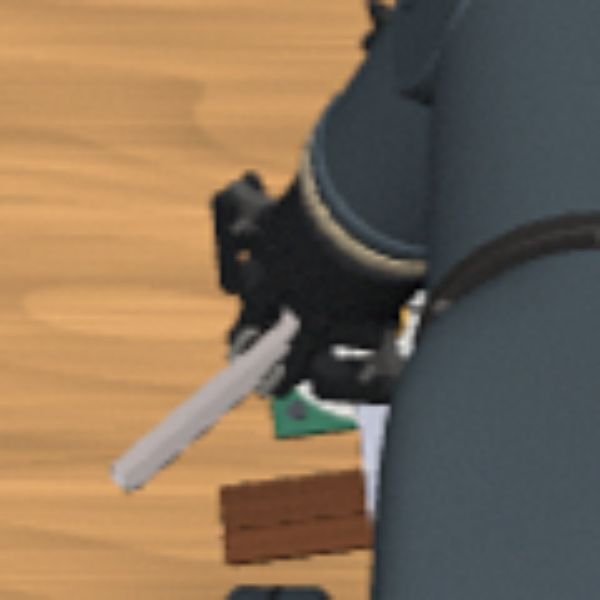

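```bash
cat > view.py <<'E'
import sys
from h import *
def snap(tag,box,k=6,n="side"):
    d=manip.get_image(n);im=d["pixels"][:,:,::-1];cv2.imwrite(f"pics/{n}{tag}.png",im)
    x0,y0,x1,y1=box;a=cv2.resize(im[y0:y1,x0:x1],None,fx=k,fy=k,interpolation=cv2.INTER_CUBIC)
    for x in range(-(-x0//10)*10,x1,10): cv2.putText(a,str(x),((x-x0)*k-8,9),0,.35,(0,0,255),1);cv2.line(a,((x-x0)*k,10),((x-x0)*k,16),(0,0,255),1)
    for y in range(-(-y0//10)*10,y1,10): cv2.putText(a,str(y),(0,(y-y0)*k+4),0,.35,(0,0,255),1);cv2.line(a,(24,(y-y0)*k),(30,(y-y0)*k),(0,0,255),1)
    cv2.imwrite(f"pics/v{tag}.png",a)
E
python3 - <<'E'
from h import *
p,R=seat(132,.14); print(p)
o=manip.get_obs();R0=Rot.from_quat(o['tool_rot']);E=o['ee_pos']+R0.apply(ET)
L=R0.apply([np.sin(D(LA)),0,np.cos(D(LA))]);S=R0.apply([-np.cos(D(LA)),0,np.sin(D(LA))])
for X in (E,E+.055*S,E+.16*L): print(X,proj("side",X),proj("top",X))
print("L",L,"S",S,np.degrees(np.arctan2(L[1],L[0])))
print(proj("side",[*SC,.064]))
s=cv2.imread("pics/side5.png");x0,y0,x1,y1=225,175,295,240;k=11
a=cv2.resize(s[y0:y1,x0:x1],None,fx=k,fy=k,interpolation=cv2.INTER_NEAREST)
for x in range(230,x1,10): cv2.putText(a,str(x),((x-x0)*k,10),0,.4,(0,0,255),1);cv2.line(a,((x-x0)*k,0),((x-x0)*k,999),(0,255,255),1)
for y in range(180,y1,10): cv2.putText(a,str(y),(0,(y-y0)*k),0,.4,(0,0,255),1);cv2.line(a,(0,(y-y0)*k),(999,(y-y0)*k),(0,255,255),1)
cv2.imwrite("pics/s1.png",a)
E
```

```text
[0.5228 0.0248 0.3335]
[0.5135 0.033  0.1969] [274.67  191.815] [263.2508 203.4468]
[0.5138 0.0326 0.1419] [275.0435 205.3577] [263.9172 206.4632]
[0.4068 0.1522 0.1954] [231.092  186.4123] [214.2115 245.394 ]
L [-0.667   0.745  -0.0091] S [ 0.005  -0.0077 -1.    ] 131.83853569882086
[274.8209 223.4342]
```

View pics/s1.png

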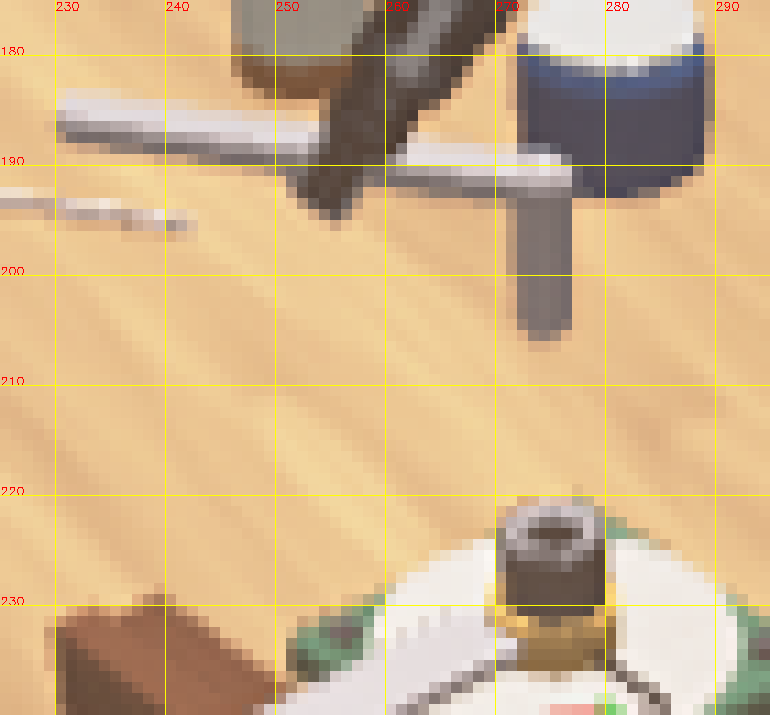

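```bash
cat > edge.py <<'E'
import cv2,numpy as np
def edges(im,row,x0,x1):
    """outermost strong background->object saturation crossing, subpixel; colour distance from left/right bg"""
    v=im[row,x0:x1].astype(float);g=np.linalg.norm(np.diff(v,axis=0),axis=1)
    return g
def cross(im,row,xa,xb):
    # subpixel edge between xa (bg) and xb(obj)
    A=im[row,xa].astype(float);B=im[row,xb].astype(float);d=B-A
    st=1 if xb>xa else -1
    f=[((im[row,x].astype(float)-A)@d)/(d@d) for x in range(xa,xb+st,st)]
    # total coverage
    for i in range(1,len(f)):
        if f[i]>=.5: return xa+st*(i-1+(.5-f[i-1])/(f[i]-f[i-1]))
E
python3 - <<'E'
from edge import *
s=cv2.imread("pics/side5.png")
for r in range(195,204): 
    a=cross(s,r,269,274);b=cross(s,r,280,275);print("key",r,a,b,(a+b)/2)
for r in range(224,230):
    a=cross(s,r,268,273);b=cross(s,r,283,278);print("head",r,a,b,(a+b)/2)
s0=cv2.imread("pics/side0.png")
for r in range(224,230):
    a=cross(s0,r,268,273);b=cross(s0,r,283,278);print("head0",r,a,b,(a+b)/2)
print(s[226,266:285].sum(1),s[222,266:285].sum(1))
for c in range(272,279): print(c,s[216:232,c].sum(1))
E
```

```text
key 195 271.1621202727836 276.5127884239343 273.83745434835896
key 196 271.1017165005537 276.5220664383016 273.8118914694277
key 197 271.065578465063 276.5201334141904 273.79285593962675
key 198 271.0679815133276 276.55210657014186 273.8100440417347
key 199 271.0649126590468 276.56572626430255 273.8153194616747
key 200 271.37782531482077 276.56852699823185 273.9731761565263
key 201 271.4923702170079 276.5475443350925 274.01995727605015
key 202 271.4467277900727 276.5272521546536 273.9869899723632
key 203 271.3765317201799 276.5349975763451 273.9557646482625
head 224 269.4298406511521 279.9156449044586 274.67274277780535
head 225 269.59657334249397 279.72695848170315 274.66176591209853
head 226 269.78612741527786 279.64701996243116 274.7165736888545
head 227 269.9041467809487 279.76255629012167 274.83335153553514
head 228 269.8946535668003 279.7259762810803 274.81031492394027
head 229 269.72685185185185 279.693479776848 274.7101658143499
head0 224 269.427350260162 279.92373361385336 274.67554193700767
head0 225 269.5939631551332 279.7243974751339 274.65918031513354
head0 226 269.79744
[... 190 characters left out ...]
9.7390909725616 279.69949795100143 274.7192944617815
[713 714 718 735 426 241 263 266 282 296 345 262 237 214 614 715 708 708
 711] [553 558 568 582 514 542 573 471 367 351 408 468 599 453 441 486 576 586
 592]
272 [603 607 603 606 521 582 573 477 513 398 263 244 246 241 247 570]
273 [597 602 605 604 545 607 471 278 441 387 266 249 249 249 237 419]
274 [587 598 605 611 616 563 367 228 366 367 282 249 254 251 242 310]
275 [583 587 597 613 589 528 351 229 293 363 296 249 252 252 247 300]
276 [582 582 587 601 579 600 408 223 348 459 345 242 249 253 242 377]
277 [584 582 582 552 502 582 468 313 477 400 262 246 250 248 240 385]
278 [589 581 584 581 516 564 599 592 486 311 237 245 244 238 227 429]
```

```bash
python3 - <<'E'
from h import *
for z in (.058,.064,.142,.165,.197): print(z,proj("side",[*SC,z]))
for z in (.064,): print(proj("side",[SC[0]+.00848,SC[1]-.00529,z]))
E
```

```text
0.058 [274.8462 224.7971]
0.064 [274.8209 223.4342]
0.142 [274.4816 205.1726]
0.165 [274.3777 199.5887]
0.197 [274.2302 191.6631]
[277.593  223.3926]
```

```bash
cat >> h.py <<'E'
def rel(dx,dy,dz,yaw=0,pitch=0,piv=None):
    """world shift (mm) + yaw about vertical through pivot (deg)"""
    o=manip.get_obs();p0=o['ee_pos'];R0=Rot.from_quat(o['tool_rot'])
    W=Rot.from_rotvec([0,0,D(yaw)]);piv=np.array([*SC,0]) if piv is None else piv
    p=piv+W.apply(p0-piv)+np.array([dx,dy,dz])/1000
    go(p,W*R0)
E
python3 - <<'E'
from h import *
rel(1.3,.1,-66)
E
```

```text
full dp [-0.0834  0.0028  0.1424] turn [0. 0. 0.] calls 0.33006438765792345 rows 1.5830426266567073
force [-0.22    0.0327 -3.7265] [-0.748  -0.6644  0.026 ] t 5.5167 pos [0.5229 0.0243 0.3355] grip 0.01577057373152573
q [-0.0248  0.5427  0.0327  1.7953 -0.4213  1.2034  0.9694]
```

>>> {"fn": "servo_tool", "kwargs": {
  "dp": [
    [-0.02, 0.001, 0.034],
    [-0.045, 0.002, 0.077],
    [-0.07, 0.003, 0.119],
    [-0.0834, 0.003, 0.1424],
    [-0.0834, 0.003, 0.1424]
  ],
  "turn": [
    [0, 0, 0],
    [0, 0, 0],
    [0, 0, 0],
    [0, 0, 0],
    [0, 0, 0]
  ]
}}

```text
time_s: 5.93
ee_pos: [0.5238, 0.0251, 0.2685]
tool_rot: [0.394, 0.883, 0.104, -0.235]
contact_force: [-0.0, -0.0, -3.6]
grip_width: 0.0157
```

```bash
python3 - <<'E'
from view import *
rel(0,0,-5)
snap(6,(225,180,315,250),8)
from edge import *
s=cv2.imread("pics/side6.png")
for r in range(211,220): 
    a=cross(s,r,268,274);b=cross(s,r,281,275);print("key",r,a,b,(a+b)/2)
E
```

```text
full dp [-0.0062  0.      0.0108] turn [0. 0. 0.] calls 0.025000000000000022 rows 0.11990407673860921
force [-0.0212 -0.03   -3.6372] [-0.7032 -0.6388  0.014 ] t 5.9333 pos [0.5238 0.0251 0.2685] grip 0.01568978018084965
q [-0.0153  0.6316  0.0166  1.8515 -0.4449  1.0701  1.0291]
key 211 271.58357494926065 276.8033420138889 274.1934584815748
key 212 271.55582938388625 276.93919425693775 274.247511820412
key 213 271.6590273294599 276.97879995571793 274.3189136425889
key 214 271.75728732897085 276.99766006173456 274.3774736953527
key 215 271.8069009858551 277.00373375126765 274.4053173685614
key 216 271.80352387440394 277.0224848261909 274.41300435029746
key 217 271.8027961966721 277.1041119860017 274.4534540913369
key 218 272.08246384770274 277.1004491276559 274.59145648767935
key 219 272.2364859639626 277.1161620261385 274.67632399505055
```

View pics/v6.png

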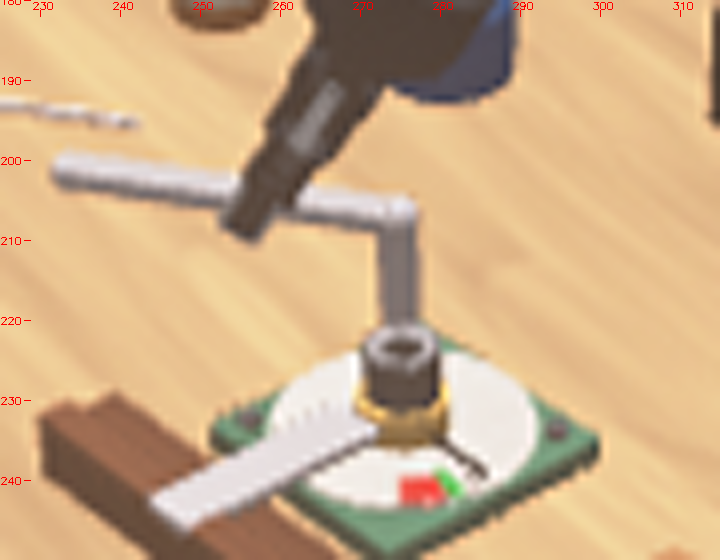

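```bash
python3 - <<'E'
import cv2
a=cv2.imread("pics/side0.png").sum(2);b=cv2.imread("pics/side6.png").sum(2)
for r in range(215,227): print(r,a[r,269:281],b[r,269:281])
E
```

```text
215 [606 608 608 602 591 584 587 591 587 589 587 579] [601 606 619 437 355 353 349 337 457 586 584 575]
216 [603 605 607 607 599 592 586 587 587 589 594 589] [601 604 618 438 353 354 352 337 458 587 592 585]
217 [605 605 606 609 606 600 593 585 583 584 590 596] [602 603 615 436 354 353 351 338 452 581 588 592]
218 [602 605 605 606 610 609 597 591 589 586 584 589] [599 603 614 477 361 353 349 338 456 582 582 587]
219 [603 606 609 607 607 614 615 604 554 588 586 585] [597 604 616 498 360 348 346 330 446 584 585 581]
220 [598 607 613 525 546 621 592 582 506 520 588 586] [595 603 616 478 419 393 436 436 469 519 585 582]
221 [591 550 521 584 613 568 531 602 586 569 478 557] [590 546 518 586 601 506 508 585 584 564 476 551]
222 [585 519 546 577 474 371 358 407 474 605 457 448] [580 516 541 573 473 368 355 408 470 598 454 441]
223 [525 396 586 484 281 231 233 226 316 598 448 448] [516 390 585 475 277 222 223 216 309 590 439 440]
224 [702 394 470 516 446 369 301 351 480 492 307 580] [700 388 466 511 438 366 292 347 473 486 304 576]
225 [741 429 301 401 391 372 368 463 402 312 220 619] [741 426 294 397 387 366 360 455 398 306 208 615]
226 [737 433 242 267 271 283 297 347 265 239 218 619] [735 424 239 257 260 277 292 344 259 232 210 610]
```

```bash
python3 - <<'E'
from view import *
snap(7,(190,190,300,270),7,"top")
o=manip.get_obs();R0=Rot.from_quat(o['tool_rot']);E=o['ee_pos']+R0.apply(ET)
L=R0.apply([np.sin(D(LA)),0,np.cos(D(LA))])
print(E)
for l in (.06,.09,.12,.16): print(proj("top",E+l*L))
s=cv2.imread("pics/top7.png")
hs=cv2.cvtColor(s,cv2.COLOR_BGR2HSV);m=((hs[...,1]<60)&(hs[...,2]>110)).astype(np.uint8)
m[:,:205]=0;m[:,262:]=0;m[:210]=0;m[256:]=0
nl,lab,st,ce=cv2.connectedComponentsWithStats(m);print(st,ce)
for x in range(212,256,4): 
    ys=np.where(m[:,x])[0];print(x,ys)
E
```

```text
[0.5151 0.0341 0.1318]
[246.2561 221.2394]
[237.6297 228.6515]
[228.9774 236.0875]
[217.4051 246.036 ]
[[     0      0    560    420 234891]
 [   215    215     36     34    287]
 [   240    218      3      2      3]
 [   257    222      5      2      7]
 [   250    228      3      2      5]
 [   259    232      3      3      7]] [[279.5593 209.4705]
 [232.8606 232.3554]
 [241.     218.3333]
 [258.8571 222.2857]
 [251.2    228.6   ]
 [260.1429 232.7143]]
212 []
216 [243 244 245 246]
220 [240 241 242 243 244 245 246 247]
224 [237 238 239 240 241 242 243 244]
228 [233 234 235 236 237 238 239 240 241]
232 [230 231 232 233 234 235 236 237]
236 [226 227 228 229 230 231 232 233 234]
240 [219 223 224 225 226 227 228 229 230 231]
244 [219 220 221 222 223 224 225 226 229]
248 [215 216 217 218 219 220 221 222]
252 [228 229]
```

View pics/v7.png

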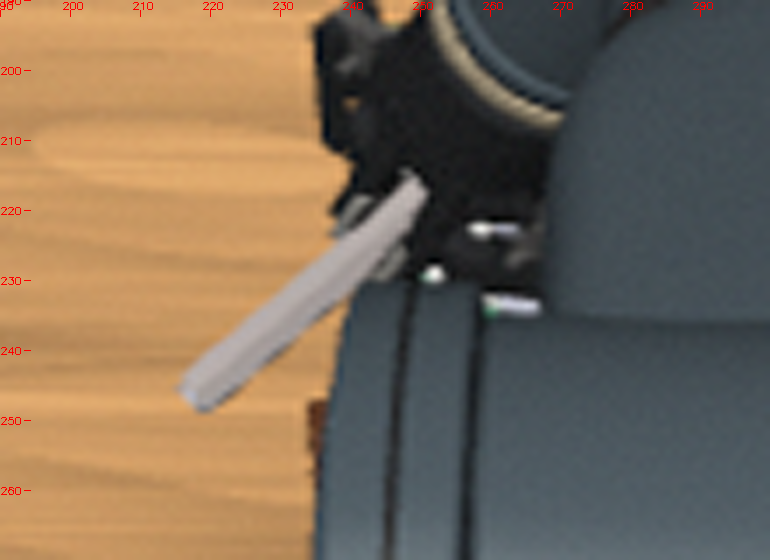

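```bash
python3 - <<'E'
from h import *
b=cv2.imread("pics/side6.png")
g=b.sum(2)
for x in (234,238,242,246,250,264,266,268): print(x,g[194:216,x])
E=np.array([.5127,.0345,.135])
for dr in (-2,0,2,4):
    h=np.array([np.cos(D(132)),np.sin(D(132)),0]);L=h*np.cos(D(dr))-np.array([0,0,np.sin(D(dr))])
    print(dr,proj("side",E),[proj("side",E+l*L) for l in (.03,.1,.15)])
E
```

```text
234 [551 531 580 577 595 644 664 560 394 378 532 564 567 571 572 578 580 582
 586 586 584 580]
238 [615 557 558 576 572 622 653 670 483 329 507 598 602 585 572 568 563 568
 567 572 578 582]
242 [622 572 578 586 578 583 641 662 613 437 340 540 594 595 599 597 587 581
 579 580 580 572]
246 [602 592 589 598 606 595 626 652 665 517 361 430 545 568 566 571 582 587
 589 582 574 574]
250 [587 591 596 594 589 586 591 640 657 617 435 331 534 575 558 552 568 593
 600 603 613 607]
264 [394 396 367 328 287 259 208 424 569 653 669 625 436 322 556 613 609 596
 588 582 584 587]
266 [263 219 216 218 206 233 494 577 588 629 658 673 520 352 501 587 601 610
 605 598 593 593]
268 [209 198 234 401 539 568 554 549 554 605 656 672 523 356 379 561 597 595
 602 607 603 598]
-2 [274.5129 206.8537] [array([266.3369, 205.4627]), array([247.5398, 202.2665]), array([234.3565, 200.0264])]
0 [274.5129 206.8537] [array([266.3397, 205.7121]), array([247.5724, 203.0927]), array([234.4294, 201.2598])]
2 [274.5129 206.8537] [array([266.3523, 205.9628]), array([247.6372, 203.9214]), array([234.5496, 202.4952])]
4 [274.5129 206.8537] [array([266.3749, 206.2143]), array([247.734 , 204.7515]), array([234.7167, 203.7314])]
```

>>> {"fn": "servo_tool", "kwargs": {
  "dp": [
    [-0.004, 0, 0.007],
    [-0.008, 0, 0.014],
    [-0.0124, 0, 0.0216],
    [-0.0124, 0, 0.0216]
  ],
  "turn": [
    [0, 0, 0],
    [0, 0, 0],
    [0, 0, 0],
    [0, 0, 0]
  ]
}}

```text
time_s: 6.37
ee_pos: [0.5243, 0.0252, 0.2594]
tool_rot: [0.393, 0.883, 0.105, -0.235]
contact_force: [-0.3, -0.1, -3.6]
grip_width: 0.016
```

>>> {"fn": "servo_tool", "kwargs": {
  "dp": [
    [-0.0015, 0, 0.0027],
    [-0.003, 0, 0.0054],
    [-0.0046, 0, 0.0081],
    [-0.0062, 0, 0.0108],
    [-0.0062, 0, 0.0108]
  ],
  "turn": [
    [0, 0, 0],
    [0, 0, 0],
    [0, 0, 0],
    [0, 0, 0],
    [0, 0, 0]
  ]
}}

```text
time_s: 6.78
ee_pos: [0.5243, 0.0253, 0.2544]
tool_rot: [0.393, 0.883, 0.105, -0.235]
contact_force: [1.2, -0.0, -4.9]
grip_width: 0.0156
```

```bash
python3 - <<'E'
from view import *
rel(0,0,-3)
snap(8,(245,195,305,245),12)
E
```

```text
full dp [-0.0037 -0.      0.0065] turn [0. 0. 0.] calls 0.015000000000000013 rows 0.07194244604316553
force [ 1.2291 -0.0206 -4.8722] [-0.652  -0.6303  0.0223] t 6.7833 pos [0.5243 0.0253 0.2544] grip 0.015588157496173313
q [-0.012   0.6519  0.0116  1.8605 -0.4512  1.042   1.0433]
```

View pics/v8.png

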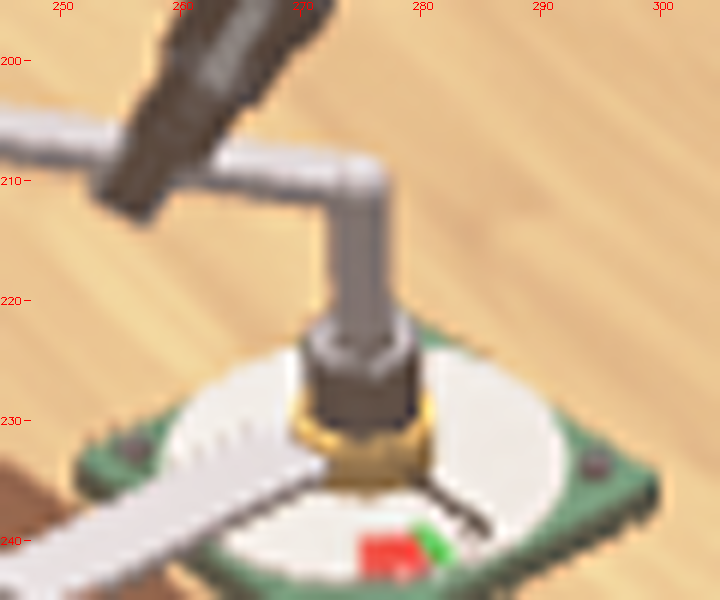

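>>> {"fn": "servo_tool", "kwargs": {
  "dp": [
    [-0.0012, 0, 0.0022],
    [-0.0025, 0, 0.0043],
    [-0.0037, 0, 0.0065],
    [-0.0037, 0, 0.0065]
  ],
  "turn": [
    [0, 0, 0],
    [0, 0, 0],
    [0, 0, 0],
    [0, 0, 0]
  ]
}}

```text
time_s: 7.17
ee_pos: [0.5242, 0.0251, 0.2515]
tool_rot: [0.393, 0.883, 0.105, -0.235]
contact_force: [-1.2, -1.3, -4.9]
grip_width: 0.0155
```

>>> {"fn": "servo_tool", "kwargs": {
  "dp": [
    [-0.0012, 0, 0.0022],
    [-0.0025, 0, 0.0043],
    [-0.0037, 0, 0.0065],
    [-0.0037, 0, 0.0065]
  ],
  "turn": [
    [0, 0, 0],
    [0, 0, 0],
    [0, 0, 0],
    [0, 0, 0]
  ]
}}

```text
time_s: 7.5
ee_pos: [0.5241, 0.0254, 0.2489]
tool_rot: [0.393, 0.883, 0.105, -0.235]
contact_force: [-3.2, -1.9, 4.7]
grip_width: 0.0157
```

```bash
python3 - <<'E'
from h import *
rel(-1,-.6,0)
rel(0,0,0,yaw=3)
rel(0,0,0,yaw=-3)
E
```

```text
full dp [ 0.0005 -0.0029  0.0003] turn [0. 0. 0.] calls 0.005830951894845304 rows 0.027966196138346784
force [-3.1823 -1.9156  4.6865] [-0.62    0.3246  0.106 ] t 7.5 pos [0.5241 0.0254 0.2489] grip 0.015715423271475525
q [-0.0109  0.6597  0.0097  1.8647 -0.4537  1.0313  1.0486]
full dp [0.0003 0.0019 0.0002] turn [ 0.0497  0.     -0.0867] calls 0.10344827586206884 rows 0.4189944134078208
force [-3.1823 -1.9156  4.6865] [-0.62    0.3246  0.106 ] t 7.5 pos [0.5241 0.0254 0.2489] grip 0.015715423271475525
q [-0.0109  0.6597  0.0097  1.8647 -0.4537  1.0313  1.0486]
full dp [-0.0002 -0.0019 -0.0001] turn [-0.0497 -0.      0.0867] calls 0.10344827586206912 rows 0.41899441340782184
force [-3.1823 -1.9156  4.6865] [-0.62    0.3246  0.106 ] t 7.5 pos [0.5241 0.0254 0.2489] grip 0.015715423271475525
q [-0.0109  0.6597  0.0097  1.8647 -0.4537  1.0313  1.0486]
```

>>> {"fn": "servo_tool", "kwargs": {
  "dp": [
    [0.0005, -0.0029, 0.0003],
    [0.0005, -0.0029, 0.0003],
    [0.0005, -0.0029, 0.0003]
  ],
  "turn": [
    [0, 0, 0],
    [0, 0, 0],
    [0, 0, 0]
  ]
}}

```text
time_s: 7.75
ee_pos: [0.5234, 0.0247, 0.2488]
tool_rot: [0.393, 0.883, 0.105, -0.234]
contact_force: [-1.4, 0.3, -0.4]
grip_width: 0.0161
```

>>> {"fn": "servo_tool", "kwargs": {
  "dp": [
    [-0.0012, 0, 0.0022],
    [-0.0019, 0, 0.0032],
    [-0.0019, 0, 0.0032]
  ],
  "turn": [
    [0, 0, 0],
    [0, 0, 0],
    [0, 0, 0]
  ]
}}

```text
time_s: 8.0
ee_pos: [0.5234, 0.0244, 0.2467]
tool_rot: [0.393, 0.883, 0.105, -0.235]
contact_force: [-0.1, -1.3, -4.9]
grip_width: 0.0155
```

>>> {"fn": "servo_tool", "kwargs": {
  "dp": [
    [-0.0012, 0, 0.0022],
    [-0.0025, 0, 0.0043],
    [-0.0025, 0, 0.0043]
  ],
  "turn": [
    [0, 0, 0],
    [0, 0, 0],
    [0, 0, 0]
  ]
}}

```text
time_s: 8.25
ee_pos: [0.5234, 0.0245, 0.2448]
tool_rot: [0.393, 0.883, 0.105, -0.235]
contact_force: [-0.0, -1.9, -3.9]
grip_width: 0.016
```

>>> {"fn": "servo_tool", "kwargs": {
  "dp": [
    [-0.0012, 0, 0.0022],
    [-0.0025, 0, 0.0043],
    [-0.0025, 0, 0.0043]
  ],
  "turn": [
    [0, 0, 0],
    [0, 0, 0],
    [0, 0, 0]
  ]
}}

```text
time_s: 8.5
ee_pos: [0.5234, 0.0245, 0.243]
tool_rot: [0.393, 0.883, 0.105, -0.235]
contact_force: [-0.1, -2.3, -3.8]
grip_width: 0.016
```

>>> {"fn": "servo_tool", "kwargs": {
  "dp": [
    [-0.0015, -0.0005, 0.0025],
    [-0.003, -0.0007, 0.0052],
    [-0.0037, -0.0007, 0.0065],
    [-0.0037, -0.0007, 0.0065]
  ],
  "turn": [
    [0, 0, 0],
    [0, 0, 0],
    [0, 0, 0],
    [0, 0, 0]
  ]
}}

```text
time_s: 8.83
ee_pos: [0.5233, 0.0245, 0.2401]
tool_rot: [0.393, 0.883, 0.105, -0.235]
contact_force: [1.0, -1.9, -3.6]
grip_width: 0.0158
```

```bash
python3 - <<'E'
from view import *
rel(0,0,-3)
snap(9,(245,195,305,245),12)
E
```

```text
full dp [-0.0037 -0.      0.0065] turn [0. 0. 0.] calls 0.015000000000000017 rows 0.07194244604316555
force [ 1.0199 -1.8618 -3.6061] [-1.1539 -0.6921  0.0675] t 8.8333 pos [0.5233 0.0245 0.2401] grip 0.015843966331581496
q [-0.0078  0.6715  0.0072  1.8726 -0.4568  1.0122  1.058 ]
```

View pics/v9.png

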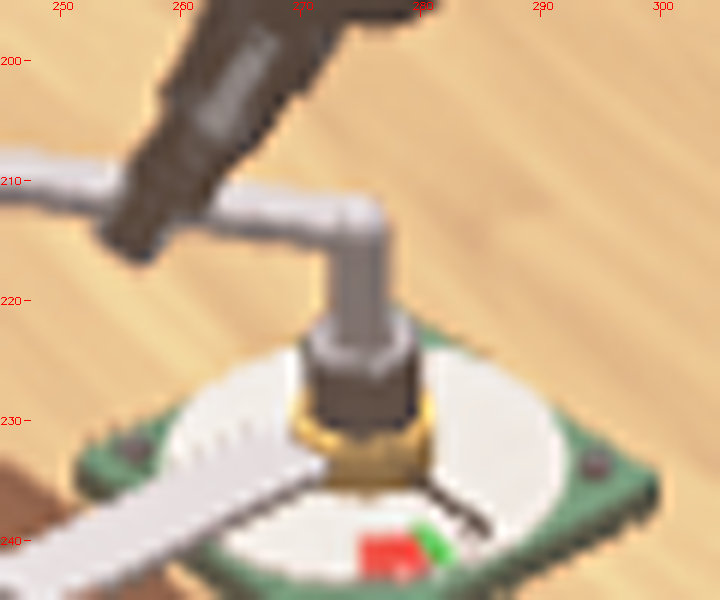

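>>> {"fn": "servo_tool", "kwargs": {
  "dp": [
    [-0.0015, 0, 0.0025],
    [-0.003, 0, 0.0052],
    [-0.0037, 0, 0.0065],
    [-0.0037, 0, 0.0065]
  ],
  "turn": [
    [0, 0, 0],
    [0, 0, 0],
    [0, 0, 0],
    [0, 0, 0]
  ]
}}

```text
time_s: 9.22
ee_pos: [0.5232, 0.0244, 0.237]
tool_rot: [0.393, 0.883, 0.105, -0.235]
contact_force: [1.0, -2.1, -4.8]
grip_width: 0.0157
```

>>> {"fn": "servo_tool", "kwargs": {
  "dp": [
    [-0.0012, 0, 0.0022],
    [-0.0025, 0, 0.0043],
    [-0.0025, 0, 0.0043]
  ],
  "turn": [
    [0, 0, 0],
    [0, 0, 0],
    [0, 0, 0]
  ]
}}

```text
time_s: 9.47
ee_pos: [0.5232, 0.0244, 0.2351]
tool_rot: [0.393, 0.883, 0.105, -0.235]
contact_force: [0.9, -3.1, -4.1]
grip_width: 0.0159
```

>>> {"fn": "servo_tool", "kwargs": {
  "dp": [
    [-0.0012, 0, 0.0022],
    [-0.0025, 0, 0.0043],
    [-0.0025, 0, 0.0043]
  ],
  "turn": [
    [0, 0, 0],
    [0, 0, 0],
    [0, 0, 0]
  ]
}}

```text
time_s: 9.72
ee_pos: [0.523, 0.0247, 0.2335]
tool_rot: [0.393, 0.883, 0.105, -0.235]
contact_force: [-1.3, -0.7, 3.9]
grip_width: 0.0157
```

>>> {"fn": "servo_tool", "kwargs": {
  "dp": [
    [-0.0006, 0, 0.0011],
    [-0.0012, 0, 0.0022],
    [-0.0012, 0, 0.0022]
  ],
  "turn": [
    [0, 0, 0],
    [0, 0, 0],
    [0, 0, 0]
  ]
}}

```text
time_s: 9.97
ee_pos: [0.5229, 0.025, 0.2328]
tool_rot: [0.393, 0.883, 0.105, -0.235]
contact_force: [-3.0, -0.0, 7.6]
grip_width: 0.0159
```

```bash
python3 - <<'E'
from view import *
rel(0,0,-1)
snap(10,(225,195,305,245),9)
s=cv2.imread("pics/side10.png").sum(2)
a=cv2.imread("pics/side6.png").sum(2)
for x in (238,266,268): print(x,"now",s[200:224,x])
for z in (.097,.100,.103): print(z,proj("side",[*SC,z]))
E
```

```text
full dp [-0.0012 -0.      0.0022] turn [0. 0. 0.] calls 0.0050000000000000044 rows 0.023980815347721843
force [-3.0299 -0.0069  7.5864] [-0.3863  0.1829  0.0607] t 9.9667 pos [0.5229 0.025  0.2328] grip 0.0158777303059629
q [-0.0064  0.6823  0.0039  1.8776 -0.4607  0.9984  1.065 ]
238 now [582 579 587 593 600 605 596 578 635 656 614 438 335 538 585 584 586 583
 580 579 578 578 571 568]
266 now [301 366 367 297 235 220 223 203 321 548 607 626 651 666 514 356 435 567
 591 581 570 561 553 546]
268 now [256 240 220 210 202 240 532 598 591 592 593 600 647 663 563 395 379 565
 597 590 585 576 566 551]
0.097 [274.6797 215.8329]
0.1 [274.6667 215.1329]
0.103 [274.6537 214.4314]
```

View pics/v10.png

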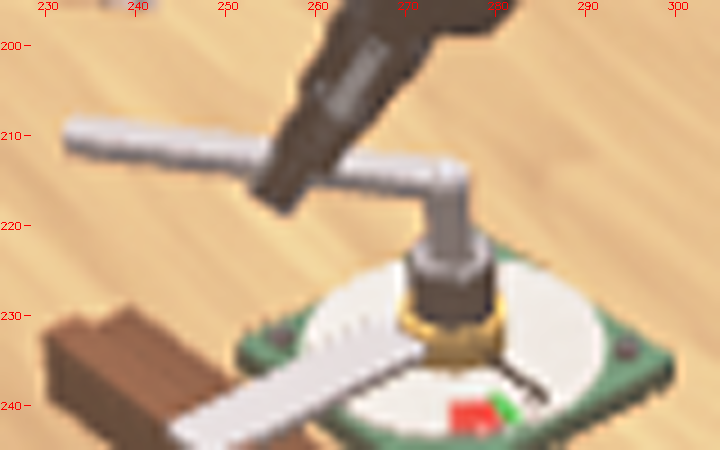

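```bash
cat >> h.py <<'E'
def pit(deg,dx=0,dy=0,dz=0):
    o=manip.get_obs();p0=o['ee_pos'];R0=Rot.from_quat(o['tool_rot'])
    E=p0+R0.apply(ET);W=Rot.from_rotvec(R0.apply([0,D(deg),0]))
    go(E+W.apply(p0-E)+np.array([dx,dy,dz])/1000,W*R0); print("E",E)
E
python3 - <<'E'
from h import *
pit(2)
E
```

```text
full dp [-0.0111  0.     -0.0048] turn [0.     0.0667 0.    ] calls 0.06896551724137942 rows 0.2793296089385479
force [-3.0511 -1.1571  7.7911] [-0.4586  0.1495  0.0815] t 10.0167 pos [0.5229 0.025  0.2328] grip 0.015905381448488225
q [-0.0064  0.6822  0.004   1.8775 -0.4606  0.9985  1.0649]
E [0.5135 0.0342 0.0943]
```

>>> {"fn": "servo_tool", "kwargs": {
  "dp": [
    [-0.005, 0, -0.002],
    [-0.0111, 0, -0.0048],
    [-0.0111, 0, -0.0048],
    [-0.0111, 0, -0.0048]
  ],
  "turn": [
    [0, 0.03, 0],
    [0, 0.067, 0],
    [0, 0.067, 0],
    [0, 0.067, 0]
  ]
}}

```text
time_s: 10.35
ee_pos: [0.5267, 0.0208, 0.2317]
tool_rot: [0.391, 0.878, 0.112, -0.25]
contact_force: [1.6, -1.0, 4.0]
grip_width: 0.0156
```

```bash
python3 - <<'E'
from h import *
rel(0,0,-1)
E
```

```text
full dp [-0.0013 -0.      0.0021] turn [0. 0. 0.] calls 0.005000000000000005 rows 0.023980815347721847
force [ 1.5878 -1.0074  3.9963] [-0.7363 -0.6183 -0.0303] t 10.35 pos [0.5267 0.0208 0.2317] grip 0.01556689107494089
q [ 0.0125  0.6966 -0.0034  1.8582 -0.4675  1.034   1.0754]
```

Press gently once more to check it is home.

>>> {"fn": "servo_tool", "kwargs": {
  "dp": [
    [-0.0006, 0, 0.001],
    [-0.0013, 0, 0.0021],
    [-0.0013, 0, 0.0021]
  ],
  "turn": [
    [0, 0, 0],
    [0, 0, 0],
    [0, 0, 0]
  ]
}}

```text
time_s: 10.6
ee_pos: [0.5264, 0.0214, 0.2308]
tool_rot: [0.391, 0.879, 0.112, -0.25]
contact_force: [1.3, 0.4, 4.1]
grip_width: 0.0154
```

```bash
python3 - <<'E'
from view import *
rel(0,0,1)
snap(11,(225,195,305,245),9)
s=cv2.imread("pics/side11.png").sum(2)
for x in (238,266,268): print(x,"now",s[200:224,x])
E
```

```text
full dp [ 0.0013  0.     -0.0021] turn [0. 0. 0.] calls 0.0050000000000000044 rows 0.023980815347721843
force [1.3494 0.3875 4.098 ] [-0.3139 -0.5299 -0.025 ] t 10.6 pos [0.5264 0.0214 0.2308] grip 0.015353637201038925
q [ 0.0117  0.6976 -0.004   1.8596 -0.4679  1.0319  1.0762]
238 now [581 581 586 593 602 605 596 596 643 664 561 397 379 544 582 582 587 586
 583 580 578 577 571 567]
266 now [276 352 385 387 330 251 246 234 227 358 562 639 662 674 519 355 441 567
 588 580 571 562 554 548]
268 now [303 294 245 223 213 201 241 529 592 593 595 602 651 672 568 394 385 568
 596 590 588 579 567 552]
```

```bash
python3 - <<'E'
from h import *
f=np.array([.52,.854])
for r in (.0175,.009):
  for s in (-1,1): print(r,s,proj("side",[*(SC+s*r*f),.064]))
s=cv2.imread("pics/side0.png")
for r in range(217,230): print(r,s[r,273].tolist(),s[r,275].tolist(),s[r,276].tolist())
E
```

```text
0.0175 -1 [274.8958 226.233 ]
0.0175 1 [274.7473 220.687 ]
0.009 -1 [274.8592 224.867 ]
0.009 1 [274.7829 222.015 ]
217 [155, 210, 241] [151, 204, 238] [148, 200, 237]
218 [156, 212, 242] [151, 206, 240] [149, 204, 238]
219 [154, 210, 243] [156, 215, 244] [152, 209, 243]
220 [149, 179, 218] [176, 194, 222] [173, 190, 219]
221 [198, 199, 216] [174, 173, 184] [198, 196, 208]
222 [152, 155, 167] [112, 116, 130] [129, 132, 146]
223 [82, 92, 107] [64, 75, 94] [61, 73, 92]
224 [142, 145, 159] [90, 98, 113] [109, 114, 128]
225 [123, 127, 141] [115, 120, 133] [148, 151, 164]
226 [78, 88, 105] [89, 96, 112] [107, 113, 127]
227 [70, 82, 101] [70, 81, 100] [70, 81, 99]
228 [71, 82, 100] [72, 83, 101] [71, 83, 100]
229 [71, 82, 99] [72, 83, 101] [71, 82, 100]
```

View pics/v11.png

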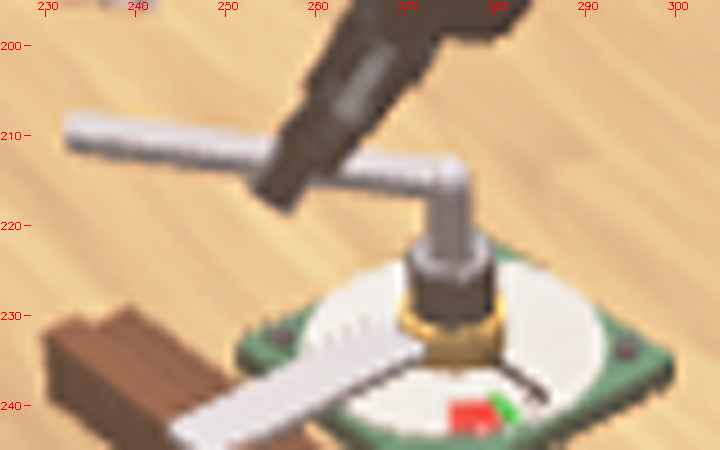

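```bash
python3 - <<'E'
from h import *
s=cv2.imread("pics/side11.png")
for x in (238,264,266,268,270): print(x,[int(v) for v in s[:,x].astype(int).sum(1)[204:222]])
for z in (.097,.099,.101):
  for dr in (0,1.5):
    h=np.array([np.cos(D(132)),np.sin(D(132)),0]);n=np.array([.743,.669,0]);up=np.array([0,0,1.])
    L=h*np.cos(D(dr))-up*np.sin(D(dr)); u2=up*np.cos(D(dr))+h*np.sin(D(dr))
    out=[]
    for l in (.03,.135):
        E=np.array([*SC,z])+l*L
        q=[proj("side",E+.0098*(np.cos(t)*u2+np.sin(t)*n)) for t in np.arange(6)*np.pi/3]
        c=proj("side",E);out.append((round(c[0],1),round(min(v[1] for v in q),2),round(max(v[1] for v in q),2)))
    print(z,dr,out)
E
```

```text
238 [602, 605, 596, 596, 643, 664, 561, 397, 379, 544, 582, 582, 587, 586, 583, 580, 578, 577]
264 [375, 380, 395, 376, 310, 236, 197, 339, 600, 682, 487, 331, 501, 574, 573, 561, 556, 554]
266 [330, 251, 246, 234, 227, 358, 562, 639, 662, 674, 519, 355, 441, 567, 588, 580, 571, 562]
268 [213, 201, 241, 529, 592, 593, 595, 602, 651, 672, 568, 394, 385, 568, 596, 590, 588, 579]
270 [314, 540, 599, 598, 601, 593, 582, 582, 644, 667, 622, 437, 331, 562, 612, 606, 606, 549]
0.097 0 [(np.float64(266.6), np.float64(212.26), np.float64(217.08)), (np.float64(239.0), np.float64(208.31), np.float64(213.03))]
0.097 1.5 [(np.float64(266.6), np.float64(212.44), np.float64(217.27)), (np.float64(239.1), np.float64(209.12), np.float64(213.85))]
0.099 0 [(np.float64(266.6), np.float64(211.79), np.float64(216.62)), (np.float64(239.0), np.float64(207.85), np.float64(212.57))]
0.099 1.5 [(np.float64(266.6), np.float64(211.97), np.float64(216.81)), (np.float64(239.0), np.float64(208.66), np.float64(213.39))]
0.101 0 [(np.float64(266.6), np.float64(211.33), np.float64(216.15)), (np.float64(238.9), np.float64(207.38), np.float64(212.11))]
0.101 1.5 [(np.float64(266.6), np.float64(211.51), np.float64(216.34)), (np.float64(239.0), np.float64(208.2), np.float64(212.93))]
```

>>> {"fn": "servo_tool", "kwargs": {
  "dp": [
    [0.0006, 0, -0.001],
    [0.0013, 0, -0.0021],
    [0.0013, 0, -0.0021]
  ],
  "turn": [
    [0, 0, 0],
    [0, 0, 0],
    [0, 0, 0]
  ]
}}

```text
time_s: 10.9
ee_pos: [0.5263, 0.0209, 0.2315]
tool_rot: [0.391, 0.879, 0.112, -0.25]
contact_force: [1.9, 1.3, -1.6]
grip_width: 0.0162
```

>>> {"fn": "servo_tool", "kwargs": {
  "dp": [
    [0, 0, 0],
    [0, 0, 0],
    [0, 0, 0],
    [0, 0, 0]
  ],
  "turn": [
    [0, 0, 0],
    [0, 0, 0],
    [0, 0, 0],
    [0, 0, 0]
  ],
  "grip": 40
}}

```text
time_s: 11.23
ee_pos: [0.5262, 0.0208, 0.2316]
tool_rot: [0.391, 0.878, 0.112, -0.25]
contact_force: [-0.5, -0.1, -0.4]
grip_width: 0.0342
```

```bash
python3 - <<'E'
from view import *
rel(0,0,1)
snap(12,(225,195,305,245),9)
s=cv2.imread("pics/side12.png")
for x in (238,264,266,268,270): print(x,[int(v) for v in s[:,x].astype(int).sum(1)[204:222]])
snap(13,(190,190,300,270),7,"top")
E
```

```text
full dp [ 0.0013  0.     -0.0021] turn [0. 0. 0.] calls 0.005000000000000005 rows 0.023980815347721847
force [-0.4616 -0.0945 -0.3793] [-0.4241 -0.4031  0.0407] t 11.2333 pos [0.5262 0.0208 0.2316] grip 0.03416901610382802
q [ 0.0119  0.6963 -0.003   1.8593 -0.467   1.0339  1.0753]
238 [600, 602, 598, 584, 572, 568, 558, 610, 644, 610, 437, 335, 550, 589, 583, 579, 578, 577]
264 [384, 391, 392, 360, 270, 214, 199, 320, 574, 657, 559, 394, 379, 547, 579, 562, 554, 555]
266 [339, 261, 304, 282, 242, 319, 556, 613, 641, 647, 610, 437, 329, 548, 592, 581, 571, 561]
268 [214, 211, 244, 426, 563, 597, 596, 593, 631, 646, 603, 430, 326, 557, 598, 589, 586, 578]
270 [315, 534, 598, 598, 603, 591, 581, 582, 618, 645, 607, 433, 332, 567, 619, 612, 609, 549]
```

View pics/v12.png

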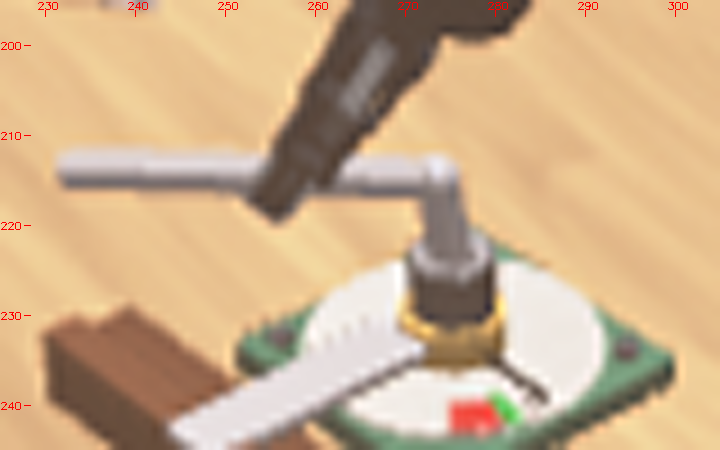

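View pics/v13.png

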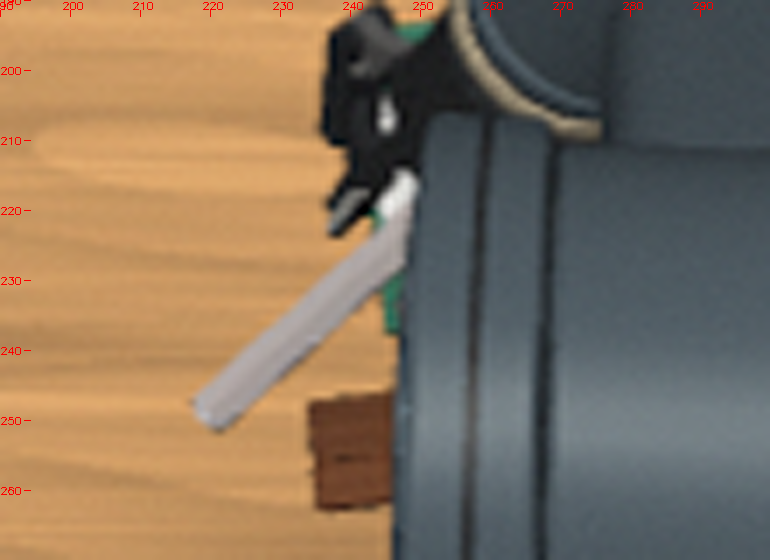

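```bash
python3 - <<'E'
import cv2,numpy as np
for n in ("5","6","8","9","10","11","12"):
    s=cv2.imread(f"pics/side{n}.png").astype(int).sum(2)
    out=[]
    for x in (264,266,268,270):
        c=s[:,x]; r0=185 if n=="5" else 200
        k=r0+5+np.argmin(np.where(np.arange(len(c[r0+5:225]))>=0,np.diff(c)[r0+5:225]*-1,0)*1) # biggest rise
        seg=c[k-2:k+5];lo=seg.min();hi=np.median(c[k+2:k+6]);
        e=k-2
        j=int(np.argmin(seg))+k-2
        cov=sum(np.clip((hi-c[j+1+i])/(hi-lo),0,1) for i in range(3))
        out.append(round(j+.5+cov,2))
    print(n,out)
E
```

```text
5 [np.float64(192.66), np.float64(192.72), np.float64(192.89), np.float64(192.86)]
6 [np.float64(207.67), np.float64(207.98), np.float64(208.57), np.float64(208.68)]
8 [np.float64(210.83), np.float64(211.44), np.float64(211.63), np.float64(211.9)]
9 [np.float64(208.67), np.float64(207.13), np.float64(214.88), np.float64(215.65)]
10 [np.float64(210.19), np.float64(208.51), np.float64(205.56), np.float64(216.65)]
11 [np.float64(211.02), np.float64(209.43), np.float64(206.57), np.float64(216.66)]
12 [np.float64(211.06), np.float64(209.52), np.float64(216.62), np.float64(216.66)]
```

```bash
cat >> h.py <<'E'
def elbowtgt(l,z,below=90,az=None,off=0.):
    """pose gripping at distance l(m) from screw axis along lever, height z, keeping current jaw plane"""
    o=manip.get_obs();p0=o['ee_pos'];R0=Rot.from_quat(o['tool_rot']);y=R0.as_matrix()[:,1].copy();y[2]=0;y/=np.linalg.norm(y)
    h=np.array([-y[1],y[0],0]);g=p0+R0.apply([0,0,G])
    s=np.array([*SC,0]);dy=(g-s)@y
    P=s+h*l+y*(dy+off)+np.array([0,0,z]);a=h*np.cos(D(below))-np.array([0,0,1])*np.sin(D(below))
    print("jaw-plane offset from SC mm",dy*1000,"az",np.degrees(np.arctan2(h[1],h[0])),"grasp",g)
    return P-G*a,mk(a,y)
E
python3 - <<'E'
from h import *
go(*elbowtgt(.03,.16,75))
E
```

```text
jaw-plane offset from SC mm 0.9598542347900866 az 131.97925588952052 grasp [0.4716 0.0816 0.0999]
full dp [ 0.1223  0.0001 -0.1539] turn [ 0.0002 -0.5604  0.0001] calls 0.579684670098449 rows 2.347884836990925
force [0.6661 0.1936 0.2785] [-0.4495 -0.3385 -0.0273] t 11.3333 pos [0.5263 0.0208 0.2316] grip 0.03443052658411945
q [ 0.0119  0.6962 -0.003   1.8592 -0.467   1.0339  1.0753]
```

>>> {"fn": "servo_tool", "kwargs": {
  "dp": [
    [0, 0, -0.05],
    [0.03, 0, -0.1],
    [0.07, 0, -0.13],
    [0.122, 0, -0.154],
    [0.122, 0, -0.154]
  ],
  "turn": [
    [0, 0, 0],
    [0, -0.14, 0],
    [0, -0.3, 0],
    [0, -0.5, 0],
    [0, -0.56, 0]
  ],
  "grip": 60
}}

```text
time_s: 11.75
ee_pos: [0.5198, 0.0295, 0.3133]
tool_rot: [0.402, 0.907, 0.054, -0.115]
contact_force: [-0.1, 0.8, -0.2]
grip_width: 0.0509
```

```bash
python3 - <<'E'
from view import *
go(*elbowtgt(.004,.108,85))
snap(14,(225,175,305,245),9)
E
```

```text
jaw-plane offset from SC mm 2.676411493750632 az 132.10347327128255 grasp [0.4942 0.059  0.1633]
full dp [-0.0345  0.0013  0.1224] turn [ 0.0099 -0.3204  0.0017] calls 0.3316412191022422 rows 1.3432395745761208
force [-0.1371  0.7935 -0.1872] [-0.2172 -0.1765  0.0229] t 11.75 pos [0.5198 0.0295 0.3133] grip 0.0508780054566328
q [-0.1446  0.5054  0.1053  1.8933 -0.3144  0.9304  0.8993]
```

View pics/v14.png

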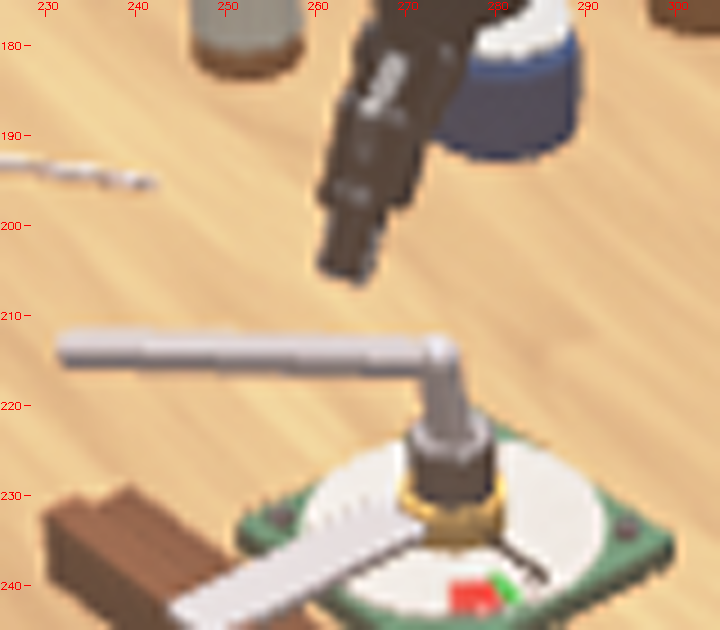

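>>> {"fn": "servo_tool", "kwargs": {
  "dp": [
    [0, 0, 0],
    [0, 0, 0]
  ],
  "turn": [
    [0, 0, 0],
    [0, 0, 0]
  ]
}}

```text
time_s: 11.97
ee_pos: [0.5202, 0.0274, 0.3095]
tool_rot: [0.403, 0.906, 0.053, -0.12]
contact_force: [-0.9, 0.3, -0.5]
grip_width: 0.0513
```

```bash
python3 - <<'E'
from view import *
go(*elbowtgt(.004,.106,85))
E
```

```text
jaw-plane offset from SC mm 0.8342747292333194 az 131.97967870022057 grasp [0.4932 0.0574 0.1598]
full dp [-0.03   -0.0001  0.1189] turn [-0.0004 -0.3362 -0.0001] calls 0.3478409551941735 rows 1.40885303081439
force [-0.8826  0.2693 -0.5127] [-0.1936 -0.2118 -0.0091] t 11.9667 pos [0.5202 0.0274 0.3095] grip 0.05131246608752885
q [-0.1393  0.5135  0.1051  1.8923 -0.3174  0.9339  0.9041]
```

>>> {"fn": "servo_tool", "kwargs": {
  "dp": [
    [-0.01, 0, 0.04],
    [-0.02, 0, 0.08],
    [-0.03, 0, 0.12],
    [-0.03, 0, 0.133],
    [-0.03, 0, 0.133]
  ],
  "turn": [
    [0, -0.12, 0],
    [0, -0.24, 0],
    [0, -0.336, 0],
    [0, -0.336, 0],
    [0, -0.336, 0]
  ]
}}

```text
time_s: 12.38
ee_pos: [0.5182, 0.0292, 0.2535]
tool_rot: [0.407, 0.913, 0.017, -0.042]
contact_force: [-0.6, 1.4, -0.0]
grip_width: 0.0508
```

>>> {"fn": "servo_tool", "kwargs": {
  "dp": [
    [0, 0, 0],
    [0, 0, 0],
    [0, 0, 0],
    [0, 0, 0],
    [0, 0, 0]
  ],
  "turn": [
    [0, 0, 0],
    [0, 0, 0],
    [0, 0, 0],
    [0, 0, 0],
    [0, 0, 0]
  ],
  "grip": 0
}}

```text
time_s: 12.8
ee_pos: [0.5194, 0.029, 0.2561]
tool_rot: [0.407, 0.913, 0.018, -0.038]
contact_force: [0.5, 0.2, 4.3]
grip_width: 0.0161
```

```bash
python3 - <<'E'
from view import *
go(*elbowtgt(.004,.099,85))
rel(0,0,-1)
snap(15,(225,175,305,245),9)
E
```

```text
jaw-plane offset from SC mm 1.6618589870911367 az 131.95712275465485 grasp [0.5109 0.039  0.1016]
full dp [-0.0029  0.0008  0.0065] turn [0.004  0.0043 0.0003] calls 0.01422862602049266 rows 0.0682428106498449
force [0.5383 0.229  4.2668] [ 0.0719 -0.202  -0.0006] t 12.8 pos [0.5194 0.029  0.2561] grip 0.0161169460457995
q [-0.2238  0.5596  0.1541  1.9961 -0.2491  0.6559  0.8441]
full dp [-0.0002 -0.      0.0025] turn [0. 0. 0.] calls 0.0050000000000000044 rows 0.023980815347721843
force [0.5383 0.229  4.2668] [ 0.0719 -0.202  -0.0006] t 12.8 pos [0.5194 0.029  0.2561] grip 0.0161169460457995
q [-0.2238  0.5596  0.1541  1.9961 -0.2491  0.6559  0.8441]
```

View pics/v15.png

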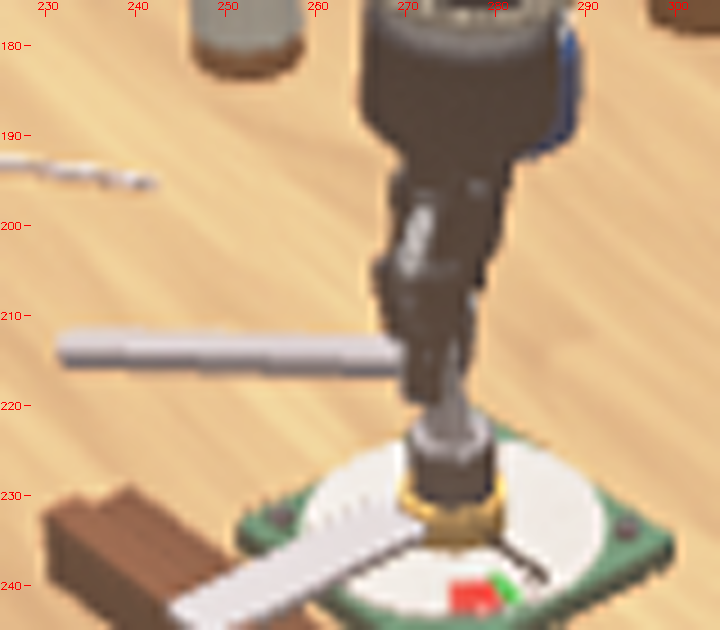

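```bash
cat >> h.py <<'E'
def pitp(deg,piv,dz=0):
    o=manip.get_obs();p0=o['ee_pos'];R0=Rot.from_quat(o['tool_rot']);W=Rot.from_rotvec(R0.apply([0,D(deg),0]))
    go(piv+W.apply(p0-piv)+np.array([0,0,dz/1000]),W*R0)
E
python3 - <<'E'
from h import *
pitp(6.5,np.array([*SC,.055]))
E
```

```text
full dp [-0.057   0.      0.0008] turn [ 0.      0.2167 -0.    ] calls 0.22413793103448285 rows 0.9078212290502797
force [0.8592 0.3009 6.6424] [ 0.035  -0.2227  0.0293] t 12.85 pos [0.5194 0.029  0.256 ] grip 0.0161670662669715
q [-0.224   0.5597  0.1541  1.9962 -0.249   0.6557  0.844 ]
```

>>> {"fn": "servo_tool", "kwargs": {
  "dp": [
    [-0.012, 0, 0],
    [-0.024, 0, 0],
    [-0.036, 0, 0],
    [-0.047, 0, 0.001],
    [-0.057, 0, 0.001]
  ],
  "turn": [
    [0, 0.045, 0],
    [0, 0.09, 0],
    [0, 0.135, 0],
    [0, 0.18, 0],
    [0, 0.217, 0]
  ]
}}

```text
time_s: 13.27
ee_pos: [0.5342, 0.0128, 0.2533]
tool_rot: [0.404, 0.909, 0.042, -0.092]
contact_force: [-1.1, 4.7, 2.8]
grip_width: 0.0161
```

```bash
python3 - <<'E'
from view import *
rel(0,0,-2)
snap(16,(225,175,305,245),9)
E
```

```text
full dp [-0.001  -0.      0.0049] turn [0. 0. 0.] calls 0.01000000000000001 rows 0.047961630695443694
force [-1.1009  4.6503  2.8389] [ 0.6387  0.0068 -0.0373] t 13.2667 pos [0.5342 0.0128 0.2533] grip 0.01611689872160644
q [-0.1197  0.5958  0.0964  1.9243 -0.301   0.7771  0.9287]
```

View pics/v16.png

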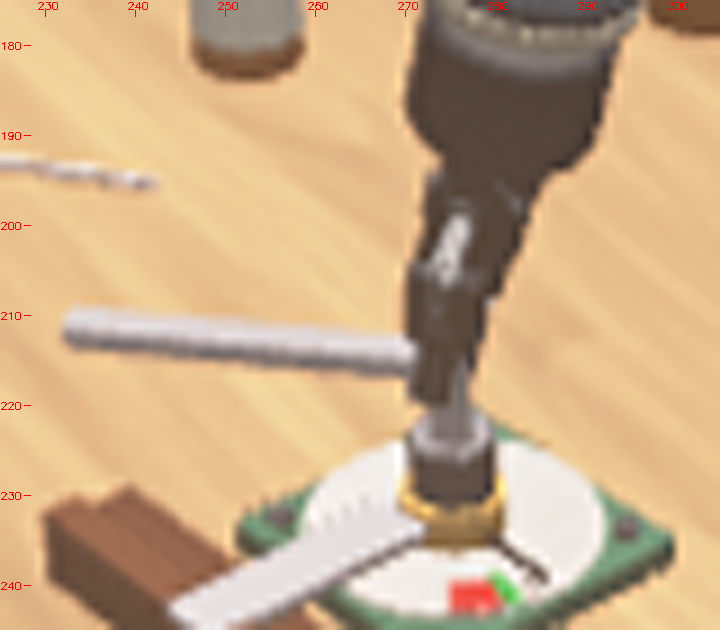

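>>> {"fn": "servo_tool", "kwargs": {
  "dp": [
    [-0.0005, 0, 0.0025],
    [-0.001, 0.0005, 0.0049],
    [-0.001, 0.0005, 0.0049]
  ],
  "turn": [
    [0, 0, 0],
    [0, 0, 0],
    [0, 0, 0]
  ]
}}

```text
time_s: 13.57
ee_pos: [0.5344, 0.0128, 0.2528]
tool_rot: [0.405, 0.909, 0.042, -0.091]
contact_force: [-3.6, 2.2, 25.8]
grip_width: 0.0161
```

>>> {"fn": "servo_tool", "kwargs": {
  "dp": [
    [-0.0005, 0, 0.0025],
    [-0.001, 0.0005, 0.0049],
    [-0.001, 0.0005, 0.0049]
  ],
  "turn": [
    [0, 0, 0],
    [0, 0, 0],
    [0, 0, 0]
  ]
}}

```text
time_s: 13.82
ee_pos: [0.5347, 0.0129, 0.2525]
tool_rot: [0.405, 0.909, 0.042, -0.09]
contact_force: [-6.1, 1.0, 45.1]
grip_width: 0.0157
```

>>> {"fn": "servo_tool", "kwargs": {
  "dp": [
    [0.001, 0, -0.005],
    [0.0015, 0, -0.0085],
    [0.0015, 0, -0.0085]
  ],
  "turn": [
    [0, 0, 0],
    [0, 0, 0],
    [0, 0, 0]
  ]
}}

```text
time_s: 14.07
ee_pos: [0.5343, 0.0129, 0.2532]
tool_rot: [0.405, 0.909, 0.041, -0.091]
contact_force: [-1.9, 2.8, 14.5]
grip_width: 0.016
```

```bash
python3 - <<'E'
from view import *
pitp(3,np.array([*SC,.055]))
snap(17,(225,190,305,240),9)
s=cv2.imread("pics/side17.png").astype(int).sum(2)
for x in (238,260,264,266): print(x,s[204:222,x])
E
```

```text
full dp [-0.0262  0.     -0.0006] turn [-0.   0.1  0. ] calls 0.10344827586206899 rows 0.41899441340782134
force [-1.8963  2.8329 14.4696] [ 0.711   0.7686 -0.015 ] t 14.0667 pos [0.5343 0.0129 0.2532] grip 0.015959568040129195
q [-0.121   0.5959  0.0974  1.9247 -0.3002  0.7751  0.9276]
238 [601 605 599 584 568 635 661 621 443 343 542 589 586 586 582 581 578 578]
260 [588 591 609 603 593 583 577 620 653 614 436 330 522 572 578 592 608 604]
264 [591 599 602 595 596 604 605 617 647 667 517 358 443 559 576 562 557 557]
266 [593 588 592 594 594 593 596 610 649 667 520 359 388 557 591 582 571 560]
```

View pics/v17.png

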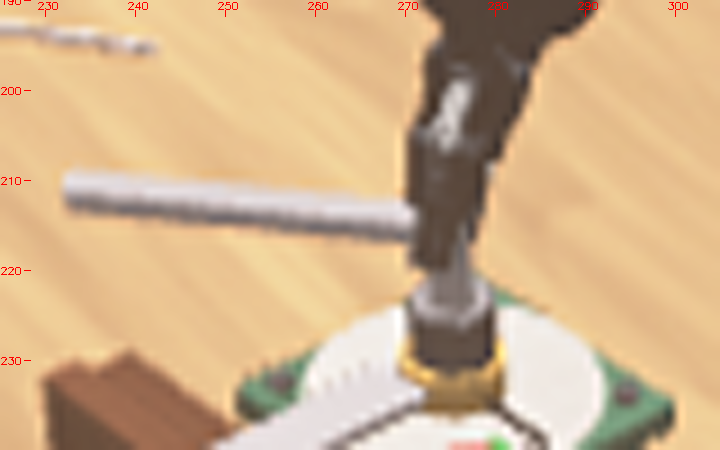

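>>> {"fn": "servo_tool", "kwargs": {
  "dp": [
    [0, 0, 0],
    [0, 0, 0],
    [0, 0, 0],
    [0, 0, 0]
  ],
  "turn": [
    [0, 0, 0],
    [0, 0, 0],
    [0, 0, 0],
    [0, 0, 0]
  ],
  "grip": 50
}}

```text
time_s: 14.45
ee_pos: [0.5343, 0.0123, 0.252]
tool_rot: [0.405, 0.909, 0.04, -0.091]
contact_force: [0.7, 0.1, -0.2]
grip_width: 0.043
```

```bash
python3 - <<'E'
from view import *
go(*elbowtgt(.006,.155,90,off=0))
snap(18,(225,190,305,240),9)
s=cv2.imread("pics/side18.png").astype(int).sum(2)
for x in (238,260,264,266): print(x,s[204:222,x])
E
```

```text
jaw-plane offset from SC mm 1.2137828549366048 az 131.97208283693917 grasp [0.5138 0.0351 0.1001]
full dp [ 0.1193 -0.0001 -0.1237] turn [-0.0004 -0.3811 -0.    ] calls 0.39424724385217963 rows 1.6488452345724445
force [ 0.7226  0.0748 -0.1944] [-0.1233 -0.1713  0.0281] t 14.45 pos [0.5343 0.0123 0.252 ] grip 0.042988176832105894
q [-0.1208  0.5978  0.0981  1.9251 -0.2996  0.7736  0.9275]
238 [601 606 597 585 572 567 558 608 643 609 439 334 551 594 584 580 578 578]
260 [587 593 606 603 593 584 578 577 625 646 553 393 373 540 581 591 605 603]
264 [591 597 602 595 593 603 606 592 629 648 549 394 337 541 577 562 552 554]
266 [593 588 589 594 595 593 597 606 637 646 607 434 331 549 594 581 570 562]
```

>>> {"fn": "servo_tool", "kwargs": {
  "dp": [
    [0.01, 0, -0.05],
    [0.04, 0, -0.09],
    [0.08, 0, -0.124],
    [0.119, 0, -0.124],
    [0.119, 0, -0.124]
  ],
  "turn": [
    [0, 0, 0],
    [0, -0.12, 0],
    [0, -0.25, 0],
    [0, -0.381, 0],
    [0, -0.381, 0]
  ]
}}

```text
time_s: 14.92
ee_pos: [0.5082, 0.0429, 0.3114]
tool_rot: [0.405, 0.914, 0.0, 0.001]
contact_force: [0.1, 0.8, 0.5]
grip_width: 0.0424
```

>>> {"fn": "servo_tool", "kwargs": {
  "dp": [
    [0, 0, 0],
    [0, 0, 0],
    [0, 0, 0],
    [0, 0, 0],
    [0, 0, 0]
  ],
  "turn": [
    [0, 0, 0],
    [0, 0, 0],
    [0, 0, 0],
    [0, 0, 0],
    [0, 0, 0]
  ],
  "grip": 0
}}

```text
time_s: 15.33
ee_pos: [0.5101, 0.039, 0.3099]
tool_rot: [0.408, 0.913, -0.0, -0.0]
contact_force: [-0.1, -0.0, 0.3]
grip_width: -0.0001
```

```bash
python3 - <<'E'
from view import *
go(*elbowtgt(.006,.132,90))
E
```

```text
jaw-plane offset from SC mm 0.9870060563055847 az 131.8884124523731 grasp [0.51   0.039  0.1549]
full dp [ 0.0024 -0.0001  0.0574] turn [-0.0007 -0.0011 -0.    ] calls 0.11482478765337502 rows 0.550718406011391
force [-0.1497 -0.0188  0.3421] [ 0.0016 -0.006  -0.0315] t 15.3333 pos [0.5101 0.039  0.3099] grip -5.842288343642909e-05
q [-0.3215  0.4613  0.2207  1.9905 -0.1512  0.7058  0.7234]
```

>>> {"fn": "servo_tool", "kwargs": {
  "dp": [
    [0.001, 0, 0.02],
    [0.002, 0, 0.04],
    [0.002, 0, 0.057],
    [0.002, 0, 0.06],
    [0.002, 0, 0.06]
  ],
  "turn": [
    [0, 0, 0],
    [0, 0, 0],
    [0, 0, 0],
    [0, 0, 0],
    [0, 0, 0]
  ]
}}

```text
time_s: 15.75
ee_pos: [0.509, 0.0405, 0.2855]
tool_rot: [0.407, 0.913, -0.0, -0.001]
contact_force: [1.2, 0.2, -0.6]
grip_width: -0.0003
```

>>> {"fn": "servo_tool", "kwargs": {
  "dp": [
    [0, 0, 0.003],
    [0, 0, 0.005],
    [0, 0, 0.005]
  ],
  "turn": [
    [0, 0, 0],
    [0, 0, 0],
    [0, 0, 0]
  ]
}}

```text
time_s: 16.0
ee_pos: [0.5093, 0.0405, 0.2845]
tool_rot: [0.407, 0.914, 0.0, 0.0]
contact_force: [0.4, -0.8, 0.2]
grip_width: -0.0003
```

>>> {"fn": "servo_tool", "kwargs": {
  "dp": [
    [0, 0, 0.003],
    [0, 0, 0.005],
    [0, 0, 0.005]
  ],
  "turn": [
    [0, 0, 0],
    [0, 0, 0],
    [0, 0, 0]
  ]
}}

```text
time_s: 16.25
ee_pos: [0.5092, 0.0405, 0.2824]
tool_rot: [0.407, 0.914, 0.0, 0.0]
contact_force: [0.5, 0.6, 1.0]
grip_width: 0.0003
```

>>> {"fn": "servo_tool", "kwargs": {
  "dp": [
    [0, 0, 0.0025],
    [0, 0, 0.0025]
  ],
  "turn": [
    [0, 0, 0],
    [0, 0, 0]
  ]
}}

```text
time_s: 16.42
ee_pos: [0.5092, 0.0405, 0.2813]
tool_rot: [0.407, 0.914, 0.0, 0.0]
contact_force: [-0.4, -0.3, 0.7]
grip_width: 0.0002
```

>>> {"fn": "servo_tool", "kwargs": {
  "dp": [
    [0, 0, 0.0025],
    [0, 0, 0.0025]
  ],
  "turn": [
    [0, 0, 0],
    [0, 0, 0]
  ]
}}

```text
time_s: 16.58
ee_pos: [0.5093, 0.0405, 0.2804]
tool_rot: [0.407, 0.914, 0.0, 0.0]
contact_force: [0.2, 0.3, 1.0]
grip_width: -0.0
```

>>> {"fn": "servo_tool", "kwargs": {
  "dp": [
    [0, 0, 0.0025],
    [0, 0, 0.0025]
  ],
  "turn": [
    [0, 0, 0],
    [0, 0, 0]
  ]
}}

```text
time_s: 16.75
ee_pos: [0.5095, 0.0406, 0.28]
tool_rot: [0.407, 0.913, 0.001, 0.001]
contact_force: [-1.8, 0.2, 8.8]
grip_width: 0.0004
```

>>> {"fn": "servo_tool", "kwargs": {
  "dp": [
    [0, 0, -0.02],
    [0, 0, -0.06],
    [0, 0, -0.1],
    [0, 0, -0.1]
  ],
  "turn": [
    [0, 0, 0],
    [0, 0, 0],
    [0, 0, 0],
    [0, 0, 0]
  ],
  "grip": 60
}}

```text
time_s: 17.08
ee_pos: [0.5099, 0.0403, 0.3221]
tool_rot: [0.407, 0.913, 0.001, 0.002]
contact_force: [0.2, 0.3, 0.1]
grip_width: 0.0482
```

```bash
python3 - <<'E'
from view import *
go(*elbowtgt(.085,.15,62))
snap(19,(190,190,300,270),7,"top")
s=cv2.imread("pics/top19.png")
hs=cv2.cvtColor(s,cv2.COLOR_BGR2HSV);m=((hs[...,1]<60)&(hs[...,2]>110)).astype(np.uint8)
pts=[]
for x in range(222,246,2):
    ys=np.where(m[215:256,x])[0]+215;print(x,ys.min(),ys.max(),len(ys)); pts.append((x,(ys.min()+ys.max())/2))
pts=np.array(pts)
W=[]
for x,y in pts:
    X=plane("top",(x,y),.09)
    r=np.linalg.norm(X[:2]-SC); X=plane("top",(x,y),.097-.12*r); W.append(X)
W=np.array(W);c=W[:,:2].mean(0);u,_,v=np.linalg.svd(W[:,:2]-c);d=v[0];d*=np.sign(d[1])
n=np.array([d[1],-d[0]]);print("az",np.degrees(np.arctan2(d[1],d[0])),"offset of line from SC along y_tool(az-90) mm",(c-SC)@n*1000)
E
```

```text
jaw-plane offset from SC mm 2.4120393811081793 az 131.96689744166125 grasp [0.5106 0.0405 0.1671]
full dp [0.0153 0.0011 0.0881] turn [0.0067 0.9374 0.0017] calls 0.9698000807766921 rows 3.927961221022915
force [0.2158 0.2951 0.1412] [ 0.0182 -0.0527  0.0027] t 17.0833 pos [0.5099 0.0403 0.3221] grip 0.048207344308874876
q [-0.3298  0.4432  0.2271  1.9793 -0.1457  0.7302  0.7169]Traceback (most recent call last):
  File "<stdin>", line 8, in <module>
    return umr_minimum(a, axis, None, out, keepdims, initial, where)
ValueError: zero-size array to reduction operation minimum which has no identity
```

View pics/v19.png

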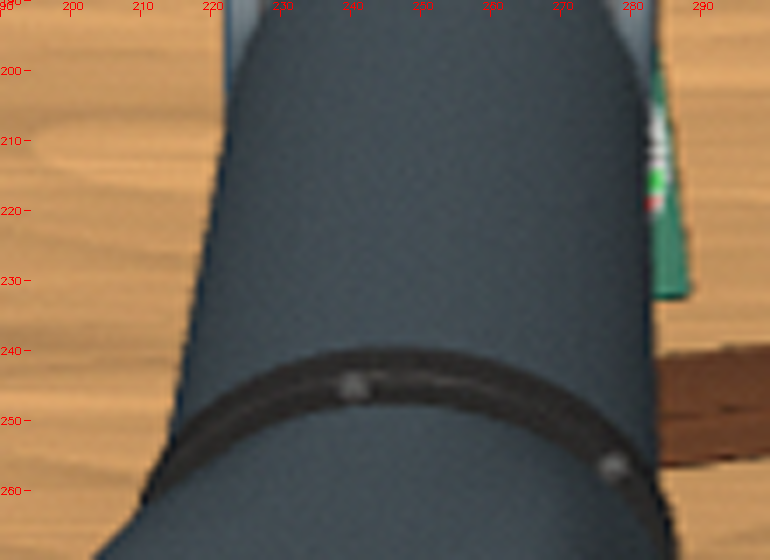

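```bash
python3 - <<'E'
from h import *
s=cv2.imread("pics/top13.png")
hs=cv2.cvtColor(s,cv2.COLOR_BGR2HSV);m=((hs[...,1]<60)&(hs[...,2]>110)).astype(np.uint8)
pts=[]
for x in range(224,242,2):
    ys=np.where(m[220:256,x])[0]+220;print(x,ys.min(),ys.max(),len(ys)); pts.append((x,(ys.min()+ys.max())/2))
W=[]
for x,y in pts:
    X=plane("top",(x,y),.09)
    r=np.linalg.norm(X[:2]-SC); X=plane("top",(x,y),.097-.12*r); W.append(X)
W=np.array(W);c=W[:,:2].mean(0);u,_,v=np.linalg.svd(W[:,:2]-c);d=v[0];d*=np.sign(d[1])
n=np.array([d[1],-d[0]]);print("az",np.degrees(np.arctan2(d[1],d[0])),"offset of line from SC along y_tool(az-90) mm",(c-SC)@n*1000)
E
```

```text
224 241 248 8
226 239 246 8
228 237 244 8
230 235 243 9
232 234 241 8
234 231 239 9
236 230 237 8
238 220 235 9
240 226 233 8
az 136.9657960274428 offset of line from SC along y_tool(az-90) mm 10.89285189955396
```

```bash
python3 - <<'E'
from h import *
P=[]
for x,y in [(224,244.5),(228,240.5),(232,237.5),(236,233.5),(240,229.5)]:
    X=plane("top",(x,y),.09);r=np.linalg.norm(X[:2]-SC);X=plane("top",(x,y),.097-.12*r)
    v=X[:2]-SC;print(X,r,"az from SC",np.degrees(np.arctan2(v[1],v[0])));P.append(X[:2])
P=np.array(P);d=np.polyfit(P[:,0],P[:,1],1);print(180+np.degrees(np.arctan(d[0])))
E
```

```text
[0.4149 0.142  0.0796] 0.14473527550730345 az from SC 132.27740956988922
[0.4261 0.1311 0.0815] 0.12939706521537006 az from SC 131.8859749456625
[0.4344 0.1202 0.0831] 0.11582558370544956 az from SC 132.42281941222865
[0.4455 0.1093 0.0849] 0.10043803123125089 az from SC 131.9404545362348
[0.4566 0.0984 0.0868] 0.08503369675877231 az from SC 131.28299548719187
133.35496221411148
```

```bash
cat >> h.py <<'E'
def levtgt(az,l,z,below,off,back=0.,sc=None):
    s=np.array([*(SC if sc is None else sc),0]);h=np.array([np.cos(D(az)),np.sin(D(az)),0]);y=np.array([h[1],-h[0],0])
    a=h*np.cos(D(below))-np.array([0,0,1])*np.sin(D(below))
    P=s+h*l+y*off+np.array([0,0,z]);return P-(G+back)*a,mk(a,y)
E
python3 - <<'E'
from h import *
go(*levtgt(132,.085,.087,62,.0008,.06))
E
```

```text
full dp [-0.0558 -0.0025  0.1103] turn [0.0056 0.9364 0.0007] calls 0.9687110204494621 rows 3.9235502224908383
force [-0.4931 -0.9292 -0.6816] [-0.0002  0.0046  0.0519] t 17.1333 pos [0.5096 0.0404 0.3209] grip 0.05110679637677478
q [-0.3295  0.4446  0.2265  1.981  -0.1462  0.728   0.7174]
```

>>> {"fn": "servo_tool", "kwargs": {
  "dp": [
    [-0.01, 0, 0.01],
    [-0.02, 0, 0.03],
    [-0.035, -0.001, 0.06],
    [-0.056, -0.0025, 0.11],
    [-0.056, -0.0025, 0.11]
  ],
  "turn": [
    [0, 0.2, 0],
    [0, 0.43, 0],
    [0, 0.66, 0],
    [0, 0.9, 0],
    [0.005, 0.936, 0]
  ],
  "grip": 60
}}

```text
time_s: 17.55
ee_pos: [0.5237, 0.0204, 0.2715]
tool_rot: [0.397, 0.884, 0.098, -0.226]
contact_force: [-0.2, -0.9, -0.2]
grip_width: 0.0512
```

```bash
python3 - <<'E'
from view import *
go(*levtgt(132,.085,.087,62,.0008,.0))
snap(20,(220,170,310,245),8)
snap(21,(190,190,300,270),7,"top")
E
```

```text
full dp [0.0092 0.0057 0.1405] turn [-0.0071 -0.0182 -0.0128] calls 0.28175749221083723 rows 1.3513548787090515
force [-0.2294 -0.933  -0.2004] [-0.4667 -0.3297  0.0194] t 17.55 pos [0.5237 0.0204 0.2715] grip 0.051155120736596456
q [-0.0191  0.6229  0.0273  1.8533 -0.4318  1.0625  1.0215]
```

View pics/v20.png

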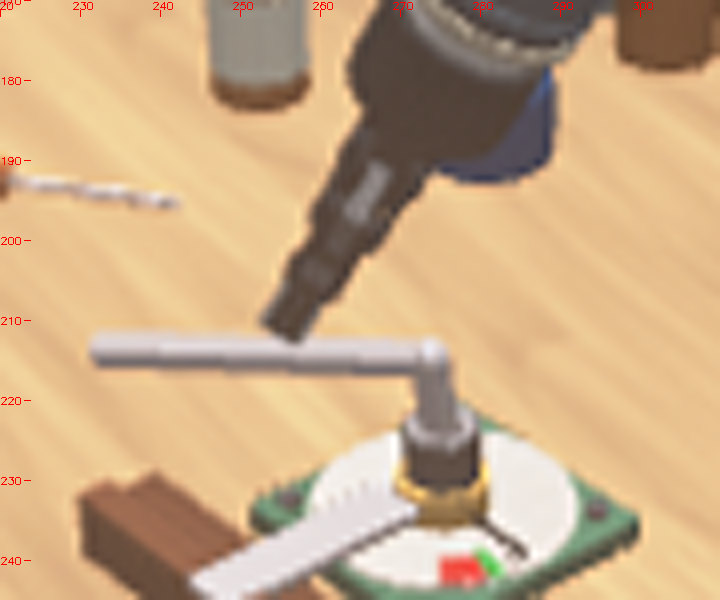

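View pics/v21.png

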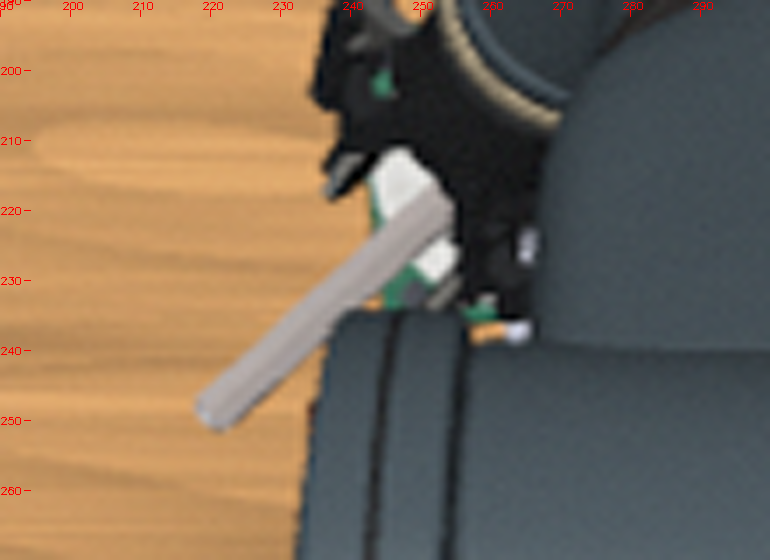

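>>> {"fn": "servo_tool", "kwargs": {
  "dp": [
    [0, 0, 0.04],
    [0, 0, 0.08],
    [0, 0, 0.12],
    [0, 0, 0.14],
    [0, 0, 0.14]
  ],
  "turn": [
    [0, 0, 0],
    [0, 0, 0],
    [0, 0, 0],
    [0, 0, 0],
    [0, 0, 0]
  ]
}}

```text
time_s: 18.07
ee_pos: [0.5047, 0.0444, 0.2261]
tool_rot: [0.393, 0.887, 0.097, -0.222]
contact_force: [-0.5, -0.1, 1.2]
grip_width: 0.051
```

>>> {"fn": "servo_tool", "kwargs": {
  "dp": [
    [0, 0, 0],
    [0, 0, 0]
  ],
  "turn": [
    [0, 0, 0],
    [0, 0, 0]
  ]
}}

```text
time_s: 18.23
ee_pos: [0.5062, 0.0428, 0.2271]
tool_rot: [0.394, 0.887, 0.098, -0.221]
contact_force: [-0.0, -0.2, 0.6]
grip_width: 0.0511
```

```bash
python3 - <<'E'
from view import *
go(*levtgt(132,.085,.087,62,.0008,.0))
E
```

```text
full dp [-0.0001  0.0002  0.0091] turn [-0.0024  0.0016  0.0006] calls 0.018287460905955916 rows 0.0877096446328821
force [-0.0176 -0.1802  0.5777] [-0.3907 -0.3269  0.0081] t 18.2333 pos [0.5062 0.0428 0.2271] grip 0.051131021814263086
q [-0.043   0.6656 -0.0004  1.9359 -0.4693  0.9225  1.0489]
```

>>> {"fn": "servo_tool", "kwargs": {
  "dp": [
    [0, 0, 0.008],
    [0, 0, 0.008],
    [0, 0, 0.008]
  ],
  "turn": [
    [0, 0, 0],
    [0, 0, 0],
    [0, 0, 0]
  ]
}}

```text
time_s: 18.48
ee_pos: [0.5048, 0.0437, 0.2234]
tool_rot: [0.395, 0.886, 0.098, -0.222]
contact_force: [0.7, -0.2, -0.5]
grip_width: 0.0516
```

>>> {"fn": "servo_tool", "kwargs": {
  "dp": [
    [0, 0, 0],
    [0, 0, 0],
    [0, 0, 0],
    [0, 0, 0],
    [0, 0, 0]
  ],
  "turn": [
    [0, 0, 0],
    [0, 0, 0],
    [0, 0, 0],
    [0, 0, 0],
    [0, 0, 0]
  ],
  "grip": 0
}}

```text
time_s: 18.9
ee_pos: [0.5052, 0.0441, 0.2233]
tool_rot: [0.394, 0.886, 0.098, -0.222]
contact_force: [1.9, 2.4, -0.1]
grip_width: 0.0164
```

```bash
python3 - <<'E'
from view import *
rel(0,0,0,yaw=-6)
o=manip.get_obs();R=Rot.from_quat(o['tool_rot']).as_matrix();print(np.degrees(np.arctan2(R[1,1],R[0,1]))+90)
snap(22,(235,200,315,250),9)
E
```

```text
full dp [-0.0003  0.0032 -0.0002] turn [-0.094   0.0002  0.1765] calls 0.20689655172413826 rows 0.8379888268156438
force [ 1.8981  2.393  -0.1031] [ 0.0418 -0.8686 -0.0495] t 18.9 pos [0.5052 0.0441 0.2233] grip 0.016411255073846772
q [-0.0428  0.6709 -0.0035  1.9404 -0.473   0.914   1.0519]
132.03218111913634
```

View pics/v22.png

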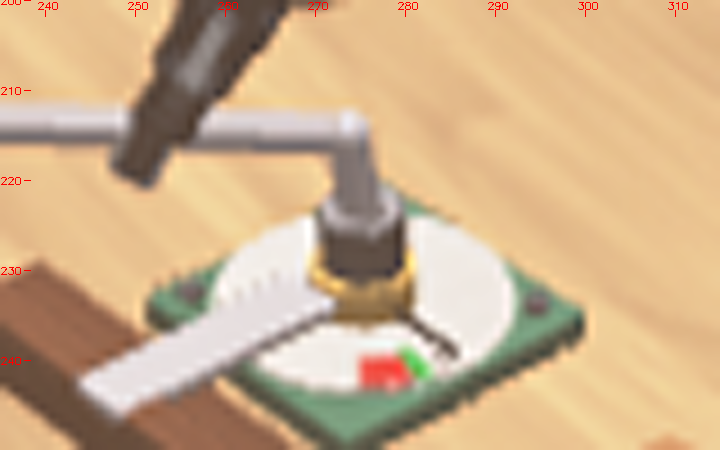

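```bash
cat > tq.py <<'E'
from h import *
def tq(show=True):
    o=manip.get_obs();p=o['ee_pos'];F=o['contact_force'];M=o['moment'];R=Rot.from_quat(o['tool_rot']).as_matrix()
    r=p-np.array([*SC,0]);T=M[2]+r[0]*F[1]-r[1]*F[0]
    g=p+R[:,2]*G-np.array([*SC,0]);T2=g[0]*F[1]-g[1]*F[0]
    Mt=R.T@M
    az=np.degrees(np.arctan2(R[1,1],R[0,1]))+90
    Fy=F@R[:,1]
    print("t",round(o['time_s'],2),"az",round(az,2),"T(Mz+rxF)",round(T,3),"T grasp",round(T2,3),"F",F,"M",M,"Ftool",R.T@F,"l",np.hypot(g[0],g[1])*1000,"off",(g@np.array([R[0,1],R[1,1],0]))*1000)
E
python3 -c "
from tq import *
tq()"
```

```text
t 18.95 az 132.03 T(Mz+rxF) -0.076 T grasp -0.346 F [3.6207 2.0594 0.7777] M [ 0.0305 -0.8231 -0.0256] Ftool [-0.4217  4.0674 -1.1109] l 85.03801133894784 off 0.6178873793563713
```

>>> {"fn": "servo_tool", "kwargs": {
  "dp": [
    [-0.0001, 0.001, 0],
    [-0.0002, 0.002, -0.0001],
    [-0.0003, 0.0032, -0.0002],
    [-0.0003, 0.0032, -0.0002]
  ],
  "turn": [
    [-0.031, 0, 0.059],
    [-0.063, 0, 0.118],
    [-0.094, 0, 0.1765],
    [-0.094, 0, 0.1765]
  ]
}}

```text
time_s: 19.28
ee_pos: [0.5058, 0.0447, 0.2233]
tool_rot: [0.442, 0.864, 0.11, -0.216]
contact_force: [2.0, 2.7, 0.3]
grip_width: 0.0162
```

```bash
python3 -c "
from tq import *
tq()"
```

```text
t 19.28 az 125.82 T(Mz+rxF) 0.177 T grasp -0.274 F [2.0346 2.6843 0.2507] M [ 0.1643 -0.8407  0.2165] Ftool [0.9905 3.2203 0.2374] l 85.19812728921328 off 0.1033877163954296
```

>>> {"fn": "servo_tool", "kwargs": {
  "dp": [
    [-0.0001, 0.001, 0],
    [-0.0002, 0.002, -0.0001],
    [-0.0003, 0.0032, -0.0002],
    [-0.0003, 0.0032, -0.0002]
  ],
  "turn": [
    [-0.031, 0, 0.059],
    [-0.063, 0, 0.118],
    [-0.094, 0, 0.1765],
    [-0.094, 0, 0.1765]
  ]
}}

```text
time_s: 19.62
ee_pos: [0.5067, 0.0454, 0.2233]
tool_rot: [0.486, 0.839, 0.121, -0.21]
contact_force: [1.9, 3.0, 2.9]
grip_width: 0.0157
```

```bash
python3 -c "
from tq import *
tq()
from view import *
snap(23,(235,200,315,250),9)"
```

```text
t 19.62 az 119.84 T(Mz+rxF) 0.273 T grasp -0.27 F [1.9223 2.9935 2.9143] M [ 0.4461 -0.5527  0.3113] Ftool [ 2.8222  3.1504 -1.8054] l 85.36051727059768 off -0.07517631563705676
```

View pics/v23.png

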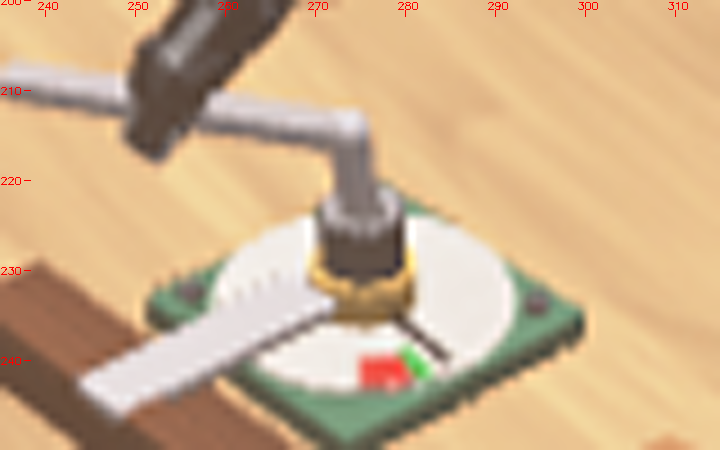

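>>> {"fn": "servo_tool", "kwargs": {
  "dp": [
    [-0.0001, 0.001, 0],
    [-0.0002, 0.002, -0.0001],
    [-0.0003, 0.0032, -0.0002],
    [-0.0003, 0.0032, -0.0002]
  ],
  "turn": [
    [-0.031, 0, 0.059],
    [-0.063, 0, 0.118],
    [-0.094, 0, 0.1765],
    [-0.094, 0, 0.1765]
  ]
}}

```text
time_s: 20.0
ee_pos: [0.5079, 0.0461, 0.2233]
tool_rot: [0.53, 0.813, 0.132, -0.204]
contact_force: [0.4, 4.6, 2.9]
grip_width: 0.0166
```

```bash
python3 -c "
from tq import *
tq()"
```

```text
t 20.0 az 113.81 T(Mz+rxF) 0.404 T grasp -0.19 F [0.4069 4.5863 2.9496] M [ 0.879  -0.2119  0.4311] Ftool [ 4.9482  2.2165 -0.7087] l 85.53203827135805 off -0.06125310014901326
```

>>> {"fn": "servo_tool", "kwargs": {
  "dp": [
    [-0.0001, 0.001, 0],
    [-0.0002, 0.002, -0.0001],
    [-0.0003, 0.0032, -0.0002],
    [-0.0003, 0.0032, -0.0002]
  ],
  "turn": [
    [-0.031, 0, 0.059],
    [-0.063, 0, 0.118],
    [-0.094, 0, 0.1765],
    [-0.094, 0, 0.1765]
  ]
}}

```text
time_s: 20.33
ee_pos: [0.5091, 0.0467, 0.2234]
tool_rot: [0.572, 0.784, 0.142, -0.197]
contact_force: [0.8, 6.6, 4.2]
grip_width: 0.0156
```

```bash
python3 -c "
from tq import *
tq()
from view import *
snap(24,(235,200,315,250),9)"
```

```text
t 20.33 az 107.79 T(Mz+rxF) 0.374 T grasp -0.239 F [0.8054 6.5827 4.1509] M [ 1.0402 -0.1973  0.4078] Ftool [ 7.2703  2.7678 -0.832 ] l 85.71377187781664 off -0.07128932753070454
```

View pics/v24.png

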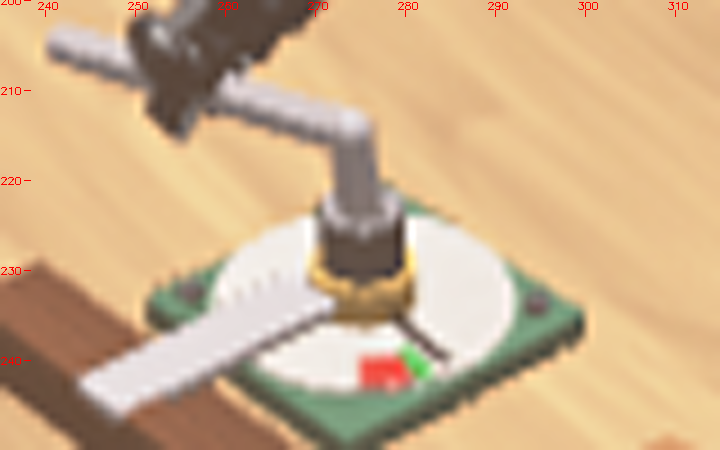

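>>> {"fn": "servo_tool", "kwargs": {
  "dp": [
    [0.0003, 0.001, 0.0002],
    [0.0013, 0.0021, 0.0007],
    [0.0013, 0.0021, 0.0007]
  ],
  "turn": [
    [-0.031, 0, 0.059],
    [-0.063, 0, 0.118],
    [-0.063, 0, 0.118]
  ]
}}

```text
time_s: 20.63
ee_pos: [0.5098, 0.0472, 0.2234]
tool_rot: [0.599, 0.763, 0.149, -0.191]
contact_force: [-0.1, 5.4, 4.7]
grip_width: 0.0162
```

```bash
python3 -c "
from tq import *
tq()"
```

```text
t 20.63 az 103.79 T(Mz+rxF) 0.38 T grasp -0.103 F [-0.0925  5.3907  4.6787] M [ 0.8106 -0.3418  0.3942] Ftool [ 6.8413  1.1844 -1.6593] l 85.94861917037304 off -0.0624068015030684
```

>>> {"fn": "servo_tool", "kwargs": {
  "dp": [
    [-0.0001, 0.001, 0],
    [-0.0002, 0.0021, -0.0001],
    [-0.0002, 0.0021, -0.0001]
  ],
  "turn": [
    [-0.031, 0, 0.059],
    [-0.063, 0, 0.118],
    [-0.063, 0, 0.118]
  ]
}}

```text
time_s: 20.88
ee_pos: [0.5107, 0.0475, 0.2234]
tool_rot: [0.625, 0.742, 0.155, -0.186]
contact_force: [0.8, 6.4, 3.8]
grip_width: 0.016
```

```bash
python3 -c "
from tq import *
tq()"
```

```text
t 20.88 az 99.8 T(Mz+rxF) 0.468 T grasp -0.163 F [0.8135 6.4082 3.8176] M [ 0.901  -0.3017  0.4917] Ftool [ 7.2481  1.8836 -0.4674] l 86.01837682986812 off -0.06988045322209042
```

>>> {"fn": "servo_tool", "kwargs": {
  "dp": [
    [0.0003, 0.0008, 0.0001],
    [0.0006, 0.0016, 0.0003],
    [0.0006, 0.0016, 0.0003]
  ],
  "turn": [
    [-0.023, 0, 0.044],
    [-0.047, 0, 0.088],
    [-0.047, 0, 0.088]
  ]
}}

```text
time_s: 21.13
ee_pos: [0.5113, 0.0477, 0.2234]
tool_rot: [0.644, 0.726, 0.16, -0.182]
contact_force: [0.5, 5.4, 4.3]
grip_width: 0.0157
```

```bash
python3 -c "
from tq import *
tq()"
```

```text
t 21.13 az 96.83 T(Mz+rxF) 0.375 T grasp -0.102 F [0.5359 5.4106 4.3333] M [ 0.8683 -0.3107  0.3892] Ftool [ 6.7234  1.1669 -1.3317] l 86.15607285809365 off -0.06582776626739233
```

>>> {"fn": "servo_tool", "kwargs": {
  "dp": [
    [0.0003, 0.0008, 0.0001],
    [0.0006, 0.0016, 0.0003],
    [0.0006, 0.0016, 0.0003]
  ],
  "turn": [
    [-0.023, 0, 0.044],
    [-0.047, 0, 0.088],
    [-0.047, 0, 0.088]
  ]
}}

```text
time_s: 21.38
ee_pos: [0.512, 0.0479, 0.2234]
tool_rot: [0.663, 0.708, 0.165, -0.177]
contact_force: [2.1, 5.9, 3.1]
grip_width: 0.016
```

```bash
python3 -c "
from tq import *
tq()
from view import *
snap(25,(235,200,315,250),9)"
```

```text
t 21.38 az 93.83 T(Mz+rxF) 0.412 T grasp -0.218 F [2.136  5.9096 3.07  ] M [ 0.752  -0.3482  0.4446] Ftool [ 6.5236  2.5206 -0.0113] l 86.27333443342751 off -0.07729470093448108
```

View pics/v25.png

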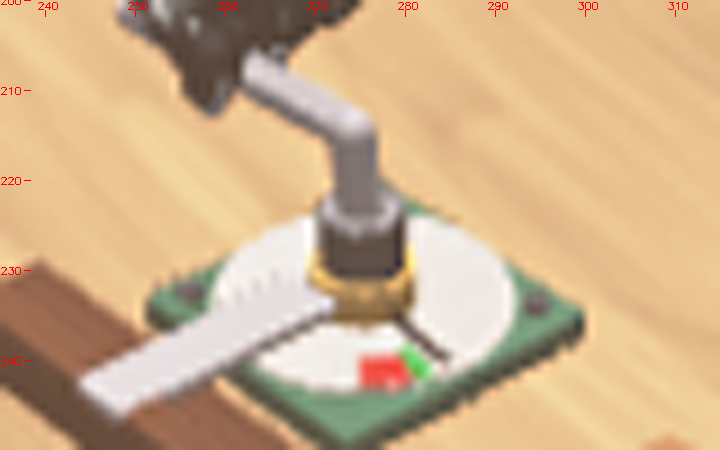

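Still dragging (pointer steady just short of green). I continue in 3° steps.

>>> {"fn": "servo_tool", "kwargs": {
  "dp": [
    [0.0003, 0.0008, 0.0001],
    [0.0006, 0.0016, 0.0003],
    [0.0006, 0.0016, 0.0003]
  ],
  "turn": [
    [-0.023, 0, 0.044],
    [-0.047, 0, 0.088],
    [-0.047, 0, 0.088]
  ]
}}

```text
time_s: 21.68
ee_pos: [0.5126, 0.0481, 0.2234]
tool_rot: [0.681, 0.691, 0.169, -0.173]
contact_force: [0.6, 5.1, 3.5]
grip_width: 0.0161
```

```bash
python3 -c "
from tq import *
tq()"
```

```text
t 21.68 az 90.8 T(Mz+rxF) 0.455 T grasp -0.061 F [0.6252 5.1107 3.5433] M [ 0.7831 -0.3264  0.4643] Ftool [ 6.1684  0.6905 -0.7344] l 86.42001890759997 off -0.09879738720922226
```

>>> {"fn": "servo_tool", "kwargs": {
  "dp": [
    [0.0003, 0.0008, 0.0001],
    [0.0006, 0.0016, 0.0003],
    [0.0006, 0.0016, 0.0003]
  ],
  "turn": [
    [-0.023, 0, 0.044],
    [-0.047, 0, 0.088],
    [-0.047, 0, 0.088]
  ]
}}

```text
time_s: 21.93
ee_pos: [0.5133, 0.0483, 0.2233]
tool_rot: [0.699, 0.673, 0.174, -0.168]
contact_force: [2.2, 5.6, 3.6]
grip_width: 0.0158
```

```bash
python3 -c "
from tq import *
tq()"
```

```text
t 21.93 az 87.83 T(Mz+rxF) 0.41 T grasp -0.175 F [2.2291 5.5607 3.6377] M [ 0.5518 -0.3937  0.4375] Ftool [ 6.6898  2.0119 -0.5677] l 86.58612759695848 off -0.14668398216664635
```

>>> {"fn": "servo_tool", "kwargs": {
  "dp": [
    [0.0003, 0.0008, 0.0001],
    [0.0006, 0.0016, 0.0003],
    [0.0006, 0.0016, 0.0003]
  ],
  "turn": [
    [-0.023, 0, 0.044],
    [-0.047, 0, 0.088],
    [-0.047, 0, 0.088]
  ]
}}

```text
time_s: 22.18
ee_pos: [0.5139, 0.0485, 0.2233]
tool_rot: [0.716, 0.655, 0.178, -0.163]
contact_force: [1.8, 4.0, 3.7]
grip_width: 0.0158
```

```bash
python3 -c "
from tq import *
tq()"
```

```text
t 22.18 az 84.87 T(Mz+rxF) 0.429 T grasp -0.124 F [1.7768 3.9603 3.6807] M [ 0.4884 -0.359   0.4491] Ftool [ 5.3512  1.4109 -1.3278] l 86.72172800819112 off -0.19579151618313476
```

>>> {"fn": "servo_tool", "kwargs": {
  "dp": [
    [0.0003, 0.0008, 0.0001],
    [0.0006, 0.0016, 0.0003],
    [0.0006, 0.0016, 0.0003]
  ],
  "turn": [
    [-0.023, 0, 0.044],
    [-0.047, 0, 0.088],
    [-0.047, 0, 0.088]
  ]
}}

```text
time_s: 22.43
ee_pos: [0.5145, 0.0486, 0.2233]
tool_rot: [0.733, 0.636, 0.182, -0.159]
contact_force: [1.4, 2.8, 4.3]
grip_width: 0.0159
```

```bash
python3 -c "
from tq import *
tq()
from view import *
snap(26,(235,200,315,250),9)"
```

```text
t 22.43 az 81.88 T(Mz+rxF) 0.476 T grasp -0.084 F [1.3593 2.7542 4.2996] M [ 0.2441 -0.3712  0.4901] Ftool [ 4.594   0.9518 -2.4308] l 86.85749960841736 off -0.35426038743638205
```

View pics/v26.png

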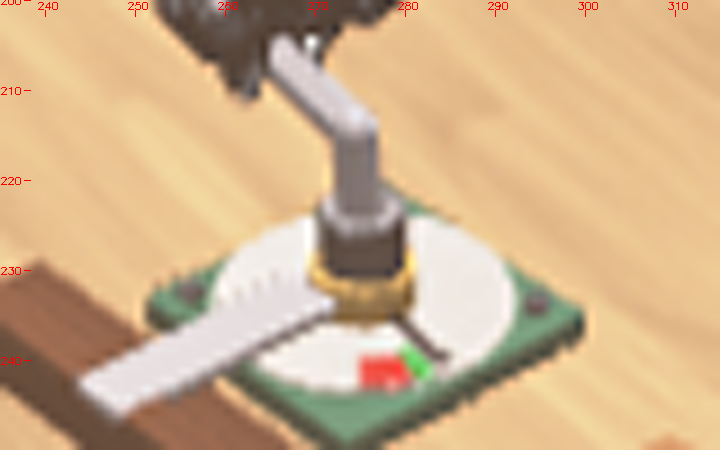

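>>> {"fn": "servo_tool", "kwargs": {
  "dp": [
    [0, 0.0008, 0],
    [-0.0001, 0.0016, -0.0001],
    [-0.0001, 0.0016, -0.0001]
  ],
  "turn": [
    [-0.023, 0, 0.044],
    [-0.047, 0, 0.088],
    [-0.047, 0, 0.088]
  ]
}}

```text
time_s: 22.73
ee_pos: [0.5151, 0.0486, 0.2233]
tool_rot: [0.749, 0.616, 0.186, -0.154]
contact_force: [0.7, 2.5, 3.6]
grip_width: 0.0159
```

```bash
python3 -c "
from tq import *
tq()"
```

```text
t 22.73 az 78.9 T(Mz+rxF) 0.686 T grasp -0.021 F [0.7225 2.5301 3.5846] M [ 0.2297 -0.2653  0.6904] Ftool [ 3.9969  0.2175 -1.9366] l 86.96285422299998 off -0.5365684962186892
```

>>> {"fn": "servo_tool", "kwargs": {
  "dp": [
    [0, 0.0008, 0],
    [-0.0001, 0.0016, -0.0001],
    [-0.0001, 0.0016, -0.0001]
  ],
  "turn": [
    [-0.023, 0, 0.044],
    [-0.047, 0, 0.088],
    [-0.047, 0, 0.088]
  ]
}}

```text
time_s: 22.98
ee_pos: [0.5157, 0.0485, 0.2233]
tool_rot: [0.765, 0.597, 0.19, -0.149]
contact_force: [0.0, 2.0, 4.5]
grip_width: 0.0161
```

```bash
python3 -c "
from tq import *
tq()
from view import *
snap(27,(255,215,305,250),14)"
```

```text
t 22.98 az 75.91 T(Mz+rxF) 0.781 T grasp 0.039 F [0.0335 2.0323 4.4804] M [ 0.2315 -0.1199  0.7758] Ftool [ 3.8494 -0.4678 -3.0279] l 87.00751652111362 off -0.6924366933363887
```

View pics/v27.png

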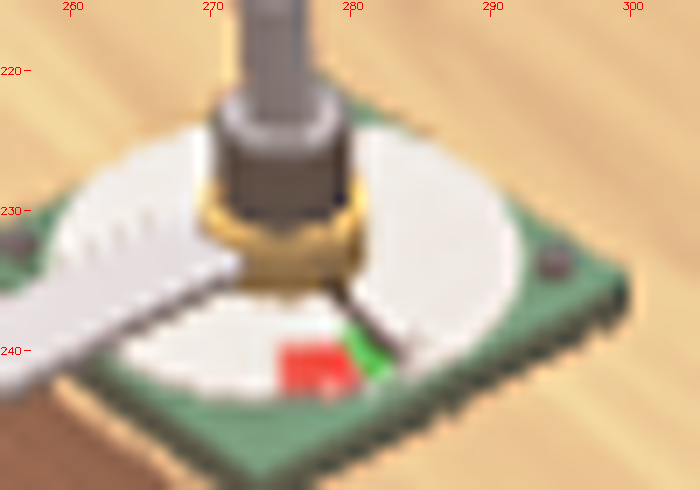

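>>> {"fn": "servo_tool", "kwargs": {
  "dp": [
    [0, 0.0005, 0],
    [-0.0001, 0.001, 0],
    [-0.0001, 0.001, 0]
  ],
  "turn": [
    [-0.016, 0, 0.03],
    [-0.032, 0, 0.06],
    [-0.032, 0, 0.06]
  ]
}}

```text
time_s: 23.28
ee_pos: [0.5161, 0.0484, 0.2233]
tool_rot: [0.776, 0.583, 0.193, -0.146]
contact_force: [1.0, 2.4, 4.6]
grip_width: 0.0163
```

```bash
python3 -c "
from tq import *
tq()
from view import *
snap(28,(255,215,305,250),14)"
```

```text
t 23.28 az 73.91 T(Mz+rxF) 0.778 T grasp -0.028 F [1.0135 2.4406 4.633 ] M [ 0.3841 -0.0216  0.7842] Ftool [ 4.4926  0.2917 -2.8601] l 87.05517305999079 off -0.785221671949728
```

View pics/v28.png

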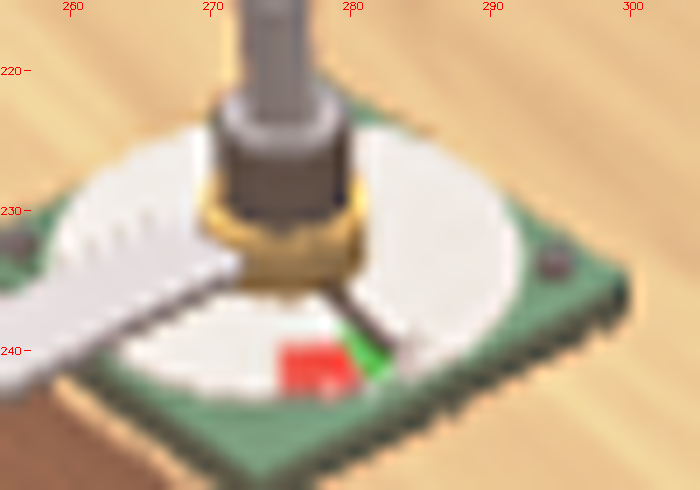

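>>> {"fn": "servo_tool", "kwargs": {
  "dp": [
    [0, 0.0005, 0],
    [-0.0001, 0.001, 0],
    [-0.0001, 0.001, 0]
  ],
  "turn": [
    [-0.016, 0, 0.03],
    [-0.032, 0, 0.06],
    [-0.032, 0, 0.06]
  ]
}}

```text
time_s: 23.58
ee_pos: [0.5165, 0.0484, 0.2233]
tool_rot: [0.786, 0.569, 0.195, -0.142]
contact_force: [-0.1, 2.7, 6.2]
grip_width: 0.016
```

```bash
python3 -c "
from tq import *
tq()
from view import *
snap(29,(255,215,305,250),14)"
```

```text
t 23.58 az 71.88 T(Mz+rxF) 0.938 T grasp 0.075 F [-0.054   2.6758  6.2126] M [ 0.473  -0.052   0.9272] Ftool [ 5.1453 -0.8911 -4.3002] l 87.09499007777335 off -0.9106623722664223
```

View pics/v29.png

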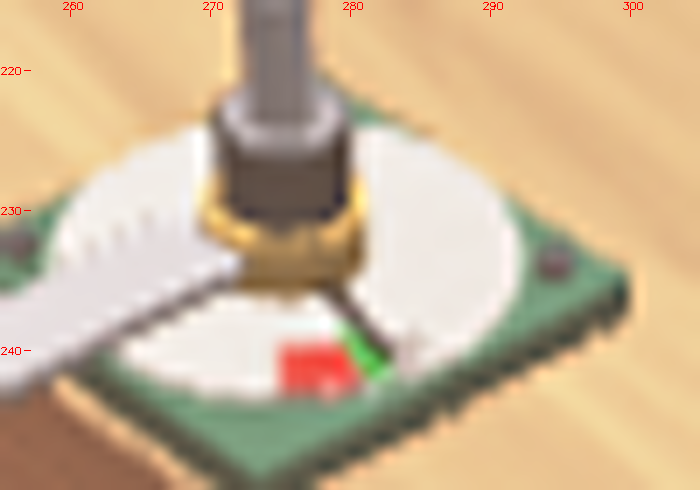

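```bash
cat > ptr.py <<'E'
from h import *
from scipy.ndimage import map_coordinates
def polar(f,z=.018,yaw=7.9,out=None):
    im=cv2.imread(f);K,Dd=KD("side");c=CAL["side"]
    a=np.arange(-20,45,.5);r=np.linspace(.030,.060,16)
    az=D(-90+yaw-a) # clockwise positive
    P=np.array([[(SC[0]+q*np.cos(t),SC[1]+q*np.sin(t),z) for t in az] for q in r]).reshape(-1,3)
    u=cv2.projectPoints(P,cv2.Rodrigues(c['R'])[0],c['t'],K,Dd)[0].reshape(-1,2)
    v=np.stack([map_coordinates(im[...,k].astype(float),[u[:,1],u[:,0]],order=1) for k in range(3)],-1).reshape(len(r),len(a),3)
    return a,r,v
if __name__=="__main__":
    import sys
    for f in sys.argv[1:]:
        a,r,v=polar(f)
        b=v.sum(2);sat=v.max(2)-v.min(2)
        # pointer: dark unsaturated, mean over radii 32-46mm
        m=b[1:9].mean(0);k=np.argmin(m);w=np.clip(m.max()*.8-m,0,None);w[np.abs(a-a[k])>8]=0
        g=((v[...,1]-np.maximum(v[...,0],v[...,2]))>60)[8:].sum(0);rd=((v[...,2]-v[...,1])>80)[8:].sum(0)
        A=(w*a).sum()/w.sum();print(f,"pointer deg",a[k],round(A,1),"rad",round(D(A),3),"green",a[g>2][[0,-1]] if (g>2).any() else None,"red",a[rd>2][[0,-1]] if (rd>2).any() else None)
E
python3 ptr.py pics/side0.png pics/side22.png pics/side23.png pics/side24.png pics/side25.png pics/side26.png pics/side27.png pics/side28.png pics/side29.png
```

```text
pics/side0.png pointer deg -11.5 -11.5 rad -0.2 green [10.  13.5] red [20.  41.5]
pics/side22.png pointer deg -11.5 -11.5 rad -0.2 green [10.  13.5] red [20.  41.5]
pics/side23.png pointer deg -4.5 -4.5 rad -0.078 green [10.  13.5] red [20.  41.5]
pics/side24.png pointer deg -3.0 -2.6 rad -0.045 green [10.  13.5] red [20.  41.5]
pics/side25.png pointer deg -3.0 -2.5 rad -0.044 green [ 9.5 13.5] red [20.  41.5]
pics/side26.png pointer deg -1.5 -0.6 rad -0.01 green [ 9.5 13.5] red [20.  41.5]
pics/side27.png pointer deg 5.5 5.8 rad 0.101 green [10.  13.5] red [20.  41.5]
pics/side28.png pointer deg 5.5 5.9 rad 0.103 green [10.  13.5] red [20.  41.5]
pics/side29.png pointer deg 7.0 7.3 rad 0.128 green [11.5 13.5] red [20.  41.5]
```

>>> {"fn": "servo_tool", "kwargs": {
  "dp": [
    [0, 0.0005, 0],
    [-0.0001, 0.001, 0],
    [-0.0001, 0.001, 0]
  ],
  "turn": [
    [-0.016, 0, 0.03],
    [-0.032, 0, 0.06],
    [-0.032, 0, 0.06]
  ]
}}

```text
time_s: 23.88
ee_pos: [0.5168, 0.0484, 0.2233]
tool_rot: [0.796, 0.555, 0.198, -0.139]
contact_force: [0.1, 3.2, 5.1]
grip_width: 0.0155
```

```bash
python3 -c "
from tq import *
tq()
from view import *
snap(30,(255,215,305,250),14)"; python3 ptr.py pics/side30.png
```

```text
t 23.88 az 69.85 T(Mz+rxF) 1.054 T grasp 0.083 F [0.137  3.2429 5.0765] M [ 0.5293 -0.0205  1.0427] Ftool [ 5.1118 -0.9945 -3.031 ] l 87.15462877549616 off -1.0972053350152737
pics/side30.png pointer deg 8.0 9.1 rad 0.159 green None red [20.  41.5]
```

View pics/v30.png

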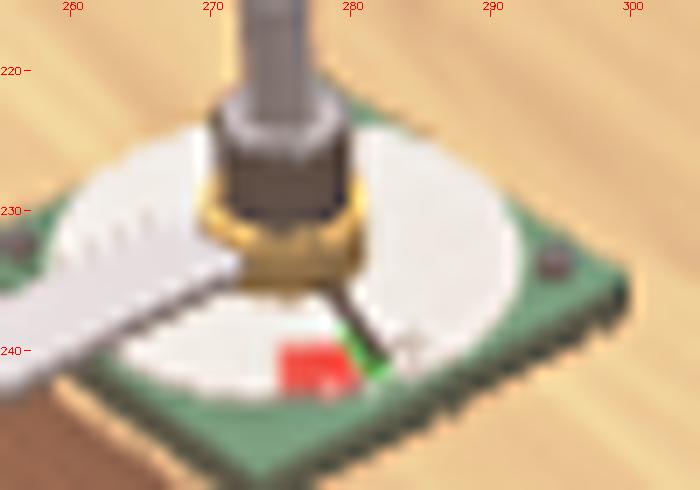

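>>> {"fn": "servo_tool", "kwargs": {
  "dp": [
    [0, 0, 0],
    [0, 0, 0],
    [0, 0, 0],
    [0, 0, 0],
    [0, 0, 0]
  ],
  "turn": [
    [0, 0, 0],
    [0, 0, 0],
    [0, 0, 0],
    [0, 0, 0],
    [0, 0, 0]
  ]
}}

```text
time_s: 24.35
ee_pos: [0.5168, 0.0484, 0.2233]
tool_rot: [0.795, 0.556, 0.198, -0.139]
contact_force: [0.2, 3.0, 6.1]
grip_width: 0.0164
```

>>> {"fn": "servo_tool", "kwargs": {
  "dp": [
    [0, 0, 0],
    [0, 0, 0],
    [0, 0, 0],
    [0, 0, 0],
    [0, 0, 0]
  ],
  "turn": [
    [0, 0, 0],
    [0, 0, 0],
    [0, 0, 0],
    [0, 0, 0],
    [0, 0, 0]
  ]
}}

```text
time_s: 24.77
ee_pos: [0.5168, 0.0484, 0.2233]
tool_rot: [0.795, 0.556, 0.198, -0.139]
contact_force: [-0.9, 4.1, 5.5]
grip_width: 0.0161
```

```bash
python3 -c "
from tq import *
tq()
from view import *
snap(31,(255,215,305,250),14)"; python3 ptr.py pics/side31.png
```

```text
t 24.77 az 69.92 T(Mz+rxF) 1.043 T grasp 0.191 F [-0.8801  4.0939  5.5447] M [ 0.5485 -0.0637  1.0141] Ftool [ 5.7292 -2.2385 -3.2316] l 87.20419483973868 off -1.0827654744869792
pics/side31.png pointer deg 8.0 9.1 rad 0.159 green None red [20.5 41.5]
```

View pics/v31.png

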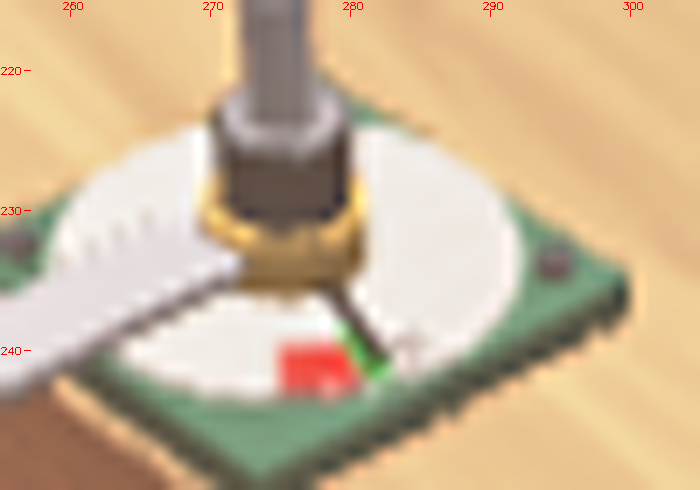

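```bash
python3 -c "
from h import *
rel(0,0,0,yaw=6.5)"
```

```text
full dp [-0.0004 -0.0041 -0.0002] turn [ 0.1017 -0.0003 -0.1913] calls 0.22413793103448296 rows 0.9078212290502802
force [-0.8254  3.6229  5.4805] [ 0.5829 -0.0184  0.9838] t 24.8167 pos [0.5168 0.0484 0.2233] grip 0.015843276087711532
q [ 0.0798  0.6051 -0.1541  2.1338 -1.0603  0.418   0.5956]
```

>>> {"fn": "servo_tool", "kwargs": {
  "dp": [
    [-0.0001, -0.001, 0],
    [-0.0002, -0.002, -0.0001],
    [-0.0003, -0.003, -0.0001],
    [-0.0004, -0.0041, -0.0002],
    [-0.0004, -0.0041, -0.0002]
  ],
  "turn": [
    [0.025, 0, -0.048],
    [0.05, 0, -0.096],
    [0.076, 0, -0.144],
    [0.102, 0, -0.191],
    [0.102, 0, -0.191]
  ]
}}

```text
time_s: 25.23
ee_pos: [0.5156, 0.0485, 0.2233]
tool_rot: [0.762, 0.6, 0.19, -0.15]
contact_force: [0.9, 3.9, 4.6]
grip_width: 0.0156
```

```bash
python3 -c "
from tq import *
tq()"
```

```text
t 25.23 az 76.46 T(Mz+rxF) 0.562 T grasp 0.003 F [0.8822 3.8917 4.565 ] M [ 0.4733 -0.2967  0.563 ] Ftool [ 5.6654 -0.0562 -2.1593] l 87.00386627123967 off -0.5032075940103086
```

>>> {"fn": "servo_tool", "kwargs": {
  "dp": [
    [-0.0001, -0.001, 0],
    [-0.0002, -0.002, -0.0001],
    [-0.0003, -0.003, -0.0001],
    [-0.0003, -0.003, -0.0001]
  ],
  "turn": [
    [0.025, 0, -0.048],
    [0.05, 0, -0.096],
    [0.076, 0, -0.144],
    [0.076, 0, -0.144]
  ]
}}

```text
time_s: 25.57
ee_pos: [0.5145, 0.0485, 0.2233]
tool_rot: [0.736, 0.633, 0.183, -0.158]
contact_force: [4.0, 3.2, 5.8]
grip_width: 0.0161
```

```bash
python3 -c "
from tq import *
tq()
from view import *
snap(32,(245,200,305,250),12)"; python3 ptr.py pics/side32.png
```

```text
t 25.57 az 81.39 T(Mz+rxF) 0.236 T grasp -0.3 F [3.9694 3.2337 5.767 ] M [ 0.4923 -0.6859  0.2855] Ftool [ 6.0537  3.4402 -3.3149] l 86.85441970742173 off -0.28752381387371245
pics/side32.png pointer deg -5.0 -5.8 rad -0.102 green [10.  13.5] red [20.  41.5]
```

View pics/v32.png

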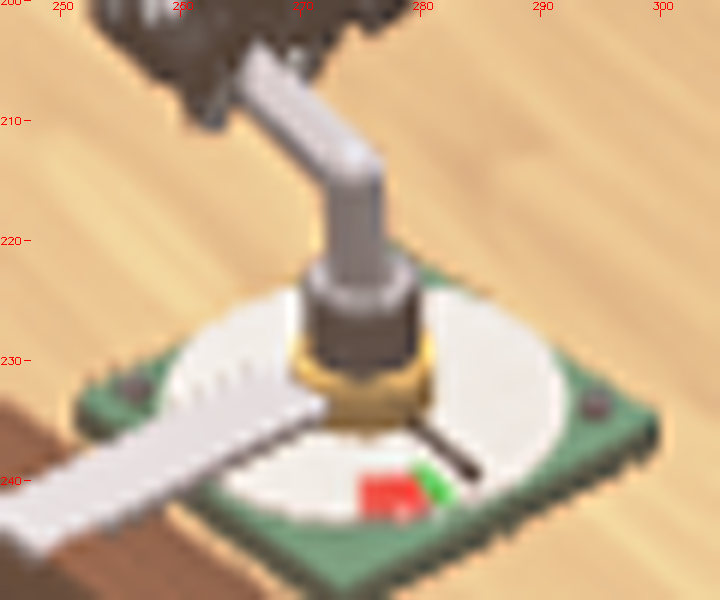

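>>> {"fn": "servo_tool", "kwargs": {
  "dp": [
    [0, -0.0009, 0],
    [-0.0001, -0.0019, -0.0001],
    [-0.0001, -0.0019, -0.0001]
  ],
  "turn": [
    [0.023, 0, -0.044],
    [0.047, 0, -0.088],
    [0.047, 0, -0.088]
  ]
}}

```text
time_s: 25.87
ee_pos: [0.5139, 0.0485, 0.2233]
tool_rot: [0.719, 0.652, 0.179, -0.162]
contact_force: [3.7, 3.4, 4.6]
grip_width: 0.0161
```

```bash
python3 -c "
from tq import *
tq()
from view import *
snap(33,(245,200,305,250),12)"; python3 ptr.py pics/side33.png
```

```text
t 25.87 az 84.37 T(Mz+rxF) 0.081 T grasp -0.293 F [3.7148 3.3641 4.56  ] M [ 0.4497 -0.8883  0.1294] Ftool [ 5.4172  3.3671 -2.2862] l 86.75738307613143 off -0.1554972349091179
pics/side33.png pointer deg -9.5 -9.2 rad -0.16 green [10.  13.5] red [20.  41.5]
```

>>> {"fn": "servo_tool", "kwargs": {
  "dp": [
    [0, 0, 0],
    [0, 0, 0],
    [0, 0, 0],
    [0, 0, 0],
    [0, 0, 0]
  ],
  "turn": [
    [0, 0, 0],
    [0, 0, 0],
    [0, 0, 0],
    [0, 0, 0],
    [0, 0, 0]
  ],
  "grip": 60
}}

```text
time_s: 26.33
ee_pos: [0.513, 0.0484, 0.2229]
tool_rot: [0.72, 0.651, 0.178, -0.163]
contact_force: [0.3, -0.6, 0.6]
grip_width: 0.0512
```

```bash
python3 -c "
from tq import *
tq()
from view import *
snap(34,(235,195,305,250),11)"; python3 ptr.py pics/side34.png
```

```text
t 26.33 az 84.28 T(Mz+rxF) -0.005 T grasp -0.03 F [ 0.2932 -0.5927  0.5969] M [-0.5311  0.0565 -0.0007] Ftool [-0.215   0.3497 -0.7906] l 86.5253473029774 off -1.3296764135872636
pics/side34.png pointer deg -11.5 -11.5 rad -0.2 green [10.  13.5] red [20.  41.5]
```

View pics/v34.png

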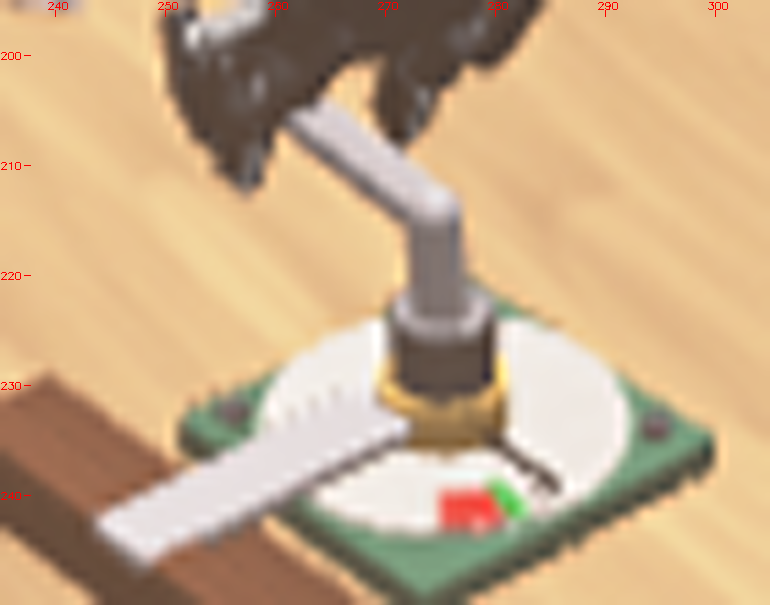

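>>> {"fn": "servo_tool", "kwargs": {
  "dp": [
    [0, 0, -0.03],
    [0, 0, -0.09],
    [0, 0, -0.17],
    [0, 0, -0.25],
    [0, 0, -0.32]
  ],
  "turn": [
    [0, 0, 0],
    [0, 0, 0],
    [0, 0, 0],
    [0, 0, 0],
    [0, 0, 0]
  ]
}}

```text
time_s: 26.8
ee_pos: [0.5071, -0.0121, 0.3377]
tool_rot: [0.72, 0.651, 0.179, -0.162]
contact_force: [0.4, -0.8, -0.5]
grip_width: 0.0511
```

```bash
python3 - <<'E'
from view import *
rel(-120,-20,120)
E
```

```text
full dp [ 0.07   -0.2939 -0.302 ] turn [0. 0. 0.] calls 0.8544003745317532 rows 4.097843522934069
force [ 0.403  -0.8019 -0.4598] [-0.5109 -0.0033  0.0225] t 26.8 pos [ 0.5071 -0.0121  0.3377] grip 0.05110257767690155
q [ 0.0901  0.4384  0.0213  1.9865 -0.686   0.8511  0.5058]
```

```bash
python3 - <<'E'
from view import *
rel(0,-160,80)
E
```

```text
full dp [-0.2579  0.0396 -0.3632] turn [0. 0. 0.] calls 0.8944271909999159 rows 4.2898186618701
force [ 0.403  -0.8019 -0.4598] [-0.5109 -0.0033  0.0225] t 26.8 pos [ 0.5071 -0.0121  0.3377] grip 0.05110257767690155
q [ 0.0901  0.4384  0.0213  1.9865 -0.686   0.8511  0.5058]
```

>>> {"fn": "servo_tool", "kwargs": {
  "dp": [
    [-0.05, 0.008, -0.07],
    [-0.1, 0.016, -0.145],
    [-0.15, 0.024, -0.22],
    [-0.2, 0.032, -0.29],
    [-0.258, 0.04, -0.363]
  ],
  "turn": [
    [0, 0, 0],
    [0, 0, 0],
    [0, 0, 0],
    [0, 0, 0],
    [0, 0, 0]
  ]
}}

```text
time_s: 27.22
ee_pos: [0.5073, -0.1721, 0.4171]
tool_rot: [0.719, 0.651, 0.179, -0.163]
contact_force: [0.6, 0.9, 0.1]
grip_width: 0.0514
```

>>> {"fn": "servo_tool", "kwargs": {
  "dp": [
    [0, 0, 0],
    [0, 0, 0],
    [0, 0, 0],
    [0, 0, 0],
    [0, 0, 0]
  ],
  "turn": [
    [0, 0, 0],
    [0, 0, 0],
    [0, 0, 0],
    [0, 0, 0],
    [0, 0, 0]
  ]
}}

```text
time_s: 27.63
ee_pos: [0.5077, -0.1698, 0.4155]
tool_rot: [0.719, 0.652, 0.179, -0.164]
contact_force: [-0.8, 0.0, 0.7]
grip_width: 0.0512
```

```bash
python3 - <<'E'
from view import *
snap(35,(150,120,400,320),3)
snap(36,(100,100,440,300),2,"top")
s=cv2.imread("pics/side35.png");a=cv2.resize(s[195:250,235:305],None,fx=10,fy=10,interpolation=cv2.INTER_CUBIC);cv2.imwrite("pics/v37.png",a)
E
python3 ptr.py pics/side35.png
```

```text
pics/side35.png pointer deg -11.5 -11.5 rad -0.2 green [10.  13.5] red [20.  41.5]
```

View pics/v35.png

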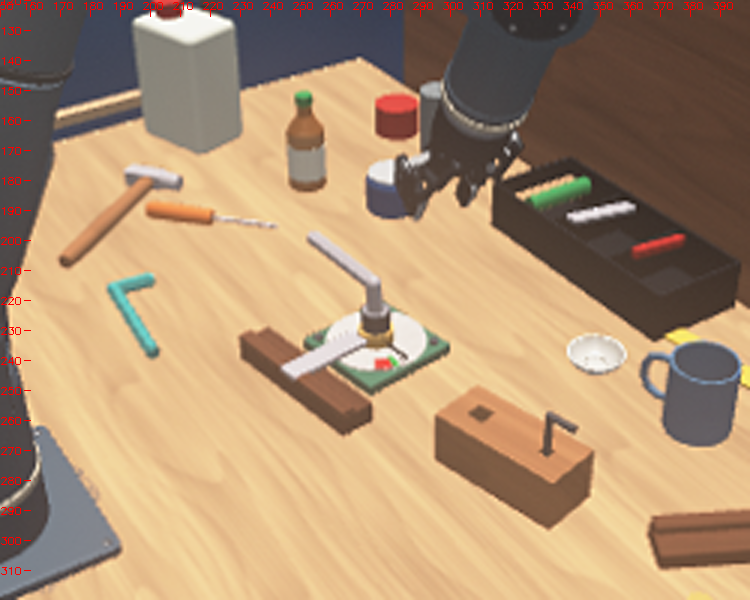

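View pics/v37.png

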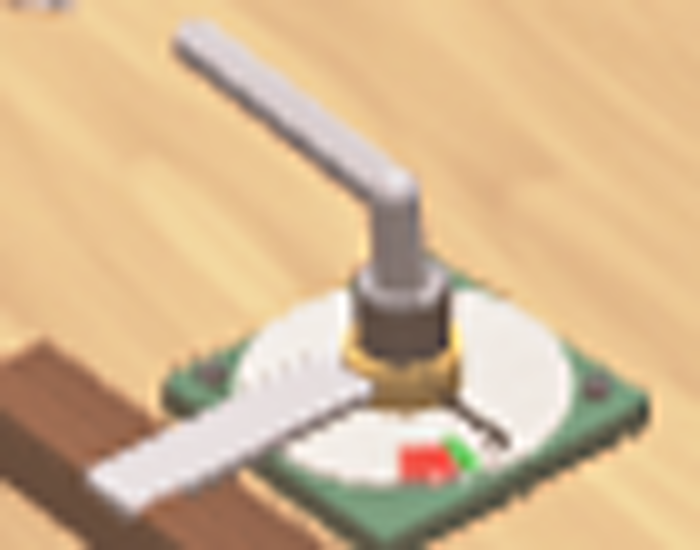

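View pics/v36.png

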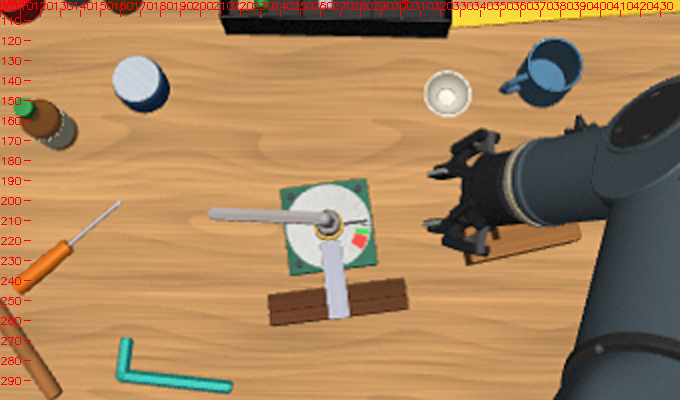

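```bash
python3 - <<'E'
from h import *
go(*levtgt(84,.004,.175,90,0.0))
E
```

```text
full dp [ 0.3588 -0.0372  0.4337] turn [-0.0065 -0.9335  0.0122] calls 1.12826705833179 rows 5.411352797754389
one-call part: dp [ 0.3181 -0.033   0.3844] turn [-0.0058 -0.8274  0.0109]
force [ 0.2126  1.3244 -0.0645] [-0.4804  0.0564  0.0087] t 27.7333 pos [ 0.5078 -0.1702  0.4157] grip 0.05126880806451074
q [ 0.3114  0.4204  0.1198  1.7596 -0.5512  1.1955  0.5935]
```

>>> {"fn": "servo_tool", "kwargs": {
  "dp": [
    [0.04, 0, 0.04],
    [0.1, -0.01, 0.1],
    [0.16, -0.015, 0.17],
    [0.22, -0.02, 0.25],
    [0.28, -0.03, 0.33]
  ],
  "turn": [
    [0, -0.17, 0],
    [0, -0.36, 0],
    [0, -0.56, 0],
    [0, -0.76, 0],
    [0, -0.933, 0.012]
  ],
  "grip": 0
}}

```text
time_s: 28.15
ee_pos: [0.5118, -0.009, 0.3525]
tool_rot: [0.743, 0.669, -0.0, 0.001]
contact_force: [0.5, 0.1, -0.7]
grip_width: 0.0003
```

>>> {"fn": "servo_tool", "kwargs": {
  "dp": [
    [0, 0, 0],
    [0, 0, 0],
    [0, 0, 0]
  ],
  "turn": [
    [0, 0, 0],
    [0, 0, 0],
    [0, 0, 0]
  ]
}}

```text
time_s: 28.4
ee_pos: [0.5116, -0.01, 0.3524]
tool_rot: [0.742, 0.67, -0.0, -0.002]
contact_force: [1.0, -1.2, 0.3]
grip_width: -0.0003
```

```bash
python3 - <<'E'
from h import *
go(*levtgt(84,.004,.134,90,0.0))
E
```

```text
full dp [ 0.1206 -0.0082  0.1587] turn [-0.0067 -0.0044  0.0039] calls 0.398966586929739 rows 1.9135088102145756
force [ 0.9785 -1.2041  0.2603] [-0.0137 -0.0487 -0.0459] t 28.4 pos [ 0.5116 -0.01    0.3524] grip -0.0002717220080846909
q [-0.2475  0.406   0.2486  1.9394 -0.1376  0.8154 -0.0261]
```

>>> {"fn": "servo_tool", "kwargs": {
  "dp": [
    [0.07, -0.004, 0.03],
    [0.12, -0.008, 0.08],
    [0.1206, -0.008, 0.14],
    [0.1206, -0.008, 0.1587],
    [0.1206, -0.008, 0.1587]
  ],
  "turn": [
    [0, 0, 0],
    [0, 0, 0],
    [0, 0, 0],
    [0, 0, 0],
    [0, 0, 0]
  ]
}}

```text
time_s: 28.82
ee_pos: [0.513, 0.0353, 0.2879]
tool_rot: [0.745, 0.668, -0.002, -0.002]
contact_force: [-0.8, -0.8, -0.2]
grip_width: -0.0001
```

>>> {"fn": "servo_tool", "kwargs": {
  "dp": [
    [0, 0, 0.003],
    [0, 0, 0.006],
    [0, 0, 0.006]
  ],
  "turn": [
    [0, 0, 0],
    [0, 0, 0],
    [0, 0, 0]
  ]
}}

```text
time_s: 29.07
ee_pos: [0.5138, 0.0365, 0.2876]
tool_rot: [0.744, 0.668, 0.0, -0.001]
contact_force: [0.2, -0.3, -0.1]
grip_width: -0.0001
```

>>> {"fn": "servo_tool", "kwargs": {
  "dp": [
    [0, 0, 0.003],
    [0, 0, 0.005],
    [0, 0, 0.005]
  ],
  "turn": [
    [0, 0, 0],
    [0, 0, 0],
    [0, 0, 0]
  ]
}}

```text
time_s: 29.32
ee_pos: [0.5134, 0.0376, 0.2849]
tool_rot: [0.743, 0.669, 0.0, -0.002]
contact_force: [0.1, -0.0, 0.4]
grip_width: 0.0002
```

>>> {"fn": "servo_tool", "kwargs": {
  "dp": [
    [0, 0, 0.003],
    [0, 0, 0.005],
    [0, 0, 0.005]
  ],
  "turn": [
    [0, 0, 0],
    [0, 0, 0],
    [0, 0, 0]
  ]
}}

```text
time_s: 29.57
ee_pos: [0.5133, 0.0378, 0.2825]
tool_rot: [0.743, 0.669, -0.0, -0.002]
contact_force: [-0.1, -0.3, 0.4]
grip_width: -0.0004
```

>>> {"fn": "servo_tool", "kwargs": {
  "dp": [
    [0, 0, 0.0025],
    [0, 0, 0.0025]
  ],
  "turn": [
    [0, 0, 0],
    [0, 0, 0]
  ]
}}

```text
time_s: 29.73
ee_pos: [0.5134, 0.0377, 0.2815]
tool_rot: [0.743, 0.669, -0.0, -0.002]
contact_force: [-0.7, 0.8, 0.8]
grip_width: 0.0004
```

>>> {"fn": "servo_tool", "kwargs": {
  "dp": [
    [0, 0, 0.0025],
    [0, 0, 0.0025]
  ],
  "turn": [
    [0, 0, 0],
    [0, 0, 0]
  ]
}}

```text
time_s: 29.9
ee_pos: [0.5134, 0.0377, 0.2805]
tool_rot: [0.743, 0.669, -0.0, -0.002]
contact_force: [-0.2, -0.9, 0.6]
grip_width: 0.0001
```

>>> {"fn": "servo_tool", "kwargs": {
  "dp": [
    [0, 0, 0.0025],
    [0, 0, 0.0025]
  ],
  "turn": [
    [0, 0, 0],
    [0, 0, 0]
  ]
}}

```text
time_s: 30.07
ee_pos: [0.5136, 0.0377, 0.28]
tool_rot: [0.743, 0.669, 0.0, -0.001]
contact_force: [-1.2, -0.2, 6.9]
grip_width: -0.0
```

Contact is again at TCP z 0.280, so the key top is at 107 mm and the key is still fully home. I retreat.

>>> {"fn": "servo_tool", "kwargs": {
  "dp": [
    [0, 0, -0.03],
    [0, 0, -0.1],
    [0, 0, -0.2],
    [-0.05, 0, -0.3],
    [-0.12, 0, -0.35]
  ],
  "turn": [
    [0, 0, 0],
    [0, 0, 0],
    [0, 0, 0],
    [0, 0, 0],
    [0, 0, 0]
  ]
}}

```text
time_s: 30.48
ee_pos: [0.5093, -0.0084, 0.4229]
tool_rot: [0.742, 0.671, 0.002, -0.001]
contact_force: [0.8, -0.4, -0.2]
grip_width: 0.0001
```

>>> {"fn": "servo_tool", "kwargs": {
  "dp": [
    [-0.1, 0, 0],
    [-0.2, 0, 0],
    [-0.3, 0, 0],
    [-0.4, 0, 0],
    [-0.4, 0, 0]
  ],
  "turn": [
    [0, 0, 0],
    [0, 0, 0],
    [0, 0, 0],
    [0, 0, 0],
    [0, 0, 0]
  ]
}}

```text
time_s: 30.9
ee_pos: [0.4896, -0.1776, 0.4198]
tool_rot: [0.747, 0.665, -0.002, 0.0]
contact_force: [-0.4, -0.7, -0.0]
grip_width: 0.0002
```

>>> {"fn": "servo_tool", "kwargs": {
  "dp": [
    [0, 0, 0],
    [0, 0, 0],
    [0, 0, 0],
    [0, 0, 0]
  ],
  "turn": [
    [0, 0, 0],
    [0, 0, 0],
    [0, 0, 0],
    [0, 0, 0]
  ]
}}

```text
time_s: 31.23
ee_pos: [0.4923, -0.1679, 0.4191]
tool_rot: [0.742, 0.67, -0.0, -0.002]
contact_force: [-0.7, 0.2, 0.2]
grip_width: 0.0001
```

```bash
python3 - <<'E'
from view import *
snap(40,(235,195,305,250),10)
snap(41,(0,0,560,420),1,"top")
E
python3 ptr.py pics/side40.png
```

```text
pics/side40.png pointer deg -11.5 -11.5 rad -0.2 green [10.  13.5] red [20.  41.5]
```

View pics/v40.png

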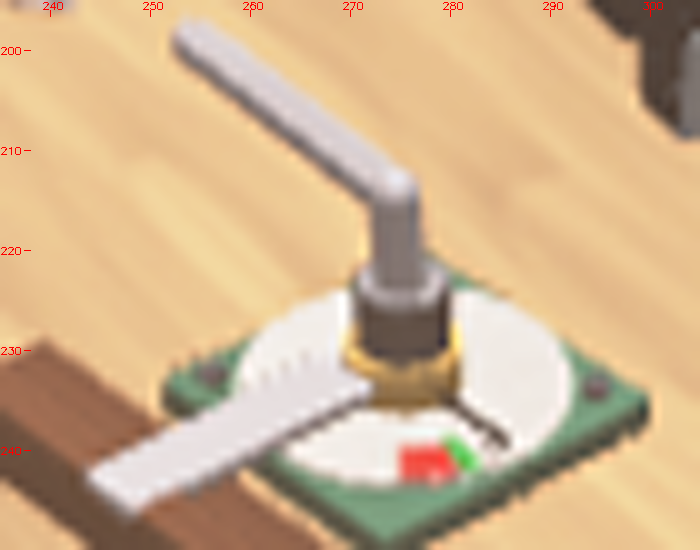

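View pics/v41.png

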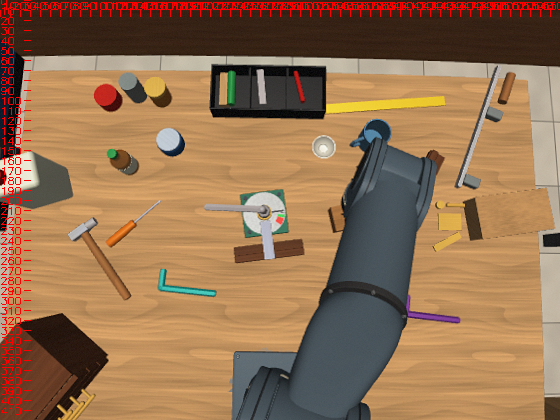

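The pictures show the key seated (elbow near side pixel 275,213), the pointer back at zero (near 285,239) and the bystanders where they were. The arm is clear, so I hand in.

```bash
python3 -c "
from cell import manip
print(manip.hand_in())"
```

```text
the job is handed in; nothing more can be done
None
```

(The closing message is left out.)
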